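# Clear the lathe's tool rests for sanding

## Robot

A 7-joint arm with a two-finger parallel gripper is mounted at the origin on the work surface. World frame = base frame: x ahead of the robot, y to its left, z up, the work surface at z = 0. Lengths are in m, angles in degrees, forces in N, time in s.
With the tool pointing down it reaches from about 0.425 to 0.875 m from the base axis. Payload 8.4 kg.
Tool frame: the origin (TCP) lies midway between the tips of the shut fingers; the grasp point (between the pads) lies 19 mm behind it; z points along the fingers, y is the direction in which the jaws open and shut (so a half turn about z gives the same grasp; the last joint's range is limited). The gripper opens to 85 mm and grips with 20 to 120 N. Pads are 22 mm wide; open, the fingers measure 114 mm over their backs; the gripper's body (76 mm by 85 mm) begins 54 mm behind the grasp point. The pads swing forward as they close: fully open they stand 13 mm farther back than shut.
Start: joints at [69.889, 19.091, 2.286, 83.961, -0.768, 76.965, -3.352], TCP at [0.162, -0.629, 0.205] pointing down, gripper open.
Joint ranges: [-147.57, 147.57], [-21.85, 119.76], [-74.77, 79.35], [14.55, 137.4], [-85.83, 265.84], [4.83, 119.75], [-152.11, 152.11]. Speed limits (degrees/s): [127.2, 127.2, 159.86, 159.86, 180, 180, 180].

## Interface

Orientations are given as [roll, pitch, yaw] about the fixed x, y, z axes, in that order (R = Rz(yaw) Ry(pitch) Rx(roll)).
In Python, from rig import arm gives the robot as it stands.
- The arm moves only by the tool send_rows, never from a script. Its arguments are lists of equal length, an entry for each row: "translation": the shift along the tool's x, y, z scaled (see below), a list of three; "rotation": the turn, a rotation vector about the tool's x, y, z scaled (see below), a list of three; "grip": the opening, from 0 (shut) to 1 (fully open). A call has 1 to 12 rows; each row shifts and turns the pose as measured when the row begins, along the tool's axes as they then stand; what a row does not reach is not made up. The controller multiplies each number of a shift by 0.025 m and each number of a turn by 8 degrees. A row lasts 1/10 s, in which the tool goes at most 50 mm and 8.59 degrees, less where a joint would pass 70% of its speed; a pose out of reach is approached as far as the arm can. A call with a number of a shift or a turn outside -1 to 1 is refused whole. A call with a gripper value outside its range is refused whole. The fingers move at their own pace and stop on an object; "force" is the grip in N (left out, the last holds). Time passes only in rows, so rows that do not move let the fingers close. It gives the time, the measured TCP pose, the force and the opening at its end, in the units of the state.
- arm.observe(): the state, without advancing time (a new reading comes with each control period).
- arm.snapshot(name): name is "scene" or "top" or "wrist"; returns (picture, depth): 480x640x3 uint8, red, green, blue; 480x640 float32, m along the optical axis (not along the pixel's ray), 0 where there is no reading.
- arm.camera_params(name): a dict with "mtx" (3x3 intrinsics, pixels), "rvec" (rotation vector, rad) and "tvec" (3), from world to camera coordinates, as OpenCV has them. Camera axes: x right, y down, z forward; pixel columns grow to the right and rows downward; lengths in m; the calibration is good to about 2 mm. A picture is of the moment at which its call begins: read the wrist's pose just before it. camera_params takes no time and is no camera call; for the wrist camera it gives the pose at the moment of the call.
- arm.sign_off(): hands the job in, once; it reports no verdict.
The state is a dict: "time_s": time; "qpos": joint angles; "qd": joint speeds; "effort": joint torques, N m; "tool_pos": TCP position; "orientation": TCP orientation; "contact_force": force on the tool from outside, world axes, zero at the start; "ft_torque": the same for the moment, N m; "opening": opening from 0.0 (shut) to 1.0 (fully open).
Only numpy, scipy, OpenCV 4.12 (cv2) and the standard library are available. Lean on these libraries where they do the work, as an engineer would, in place of code of your own. Each camera call takes 0.05 s, during which the arm holds its last target. There are 200 camera calls.

## Task

Clear the wood lathe for sanding: with the ring spanner, working in short strokes between the cheeks of the casting, slacken the hold-down nut of the tool-rest base by a good half turn (anticlockwise), then slide the base along the bed to its stop, away from the white blank, and lay the spanner flat on the green mat again. Hang the base's tool rest and every rest standing in the wooden block on the revolving tree, one to a free branch, turning the tree by its red handle each time so that the branch you are loading faces you. Let no rest fall, leave the red rest hanging on its branch, and do not disturb the other things on the bench.

Things in the scene. Friction and masses are not known exactly. Their poses are not given: they have to be found in the camera images.
- nut (a joint): angle of the hold-down nut in rad: 0 fully tight (0 to 0.3 at the start), growing as it is slackened, anticlockwise from above; no end stop within two turns. It turns stiffly (about 0.4 N m) and stays where it is left
- nut_hex: steel hexagon nut on the blue rest base, 30 mm across flats, 18 mm high, top 6 mm chamfered, with a yellow mark; origin on its axis at its underside (lying on a 44 mm washer), z up; a flat is square to its x axis and every 60 degrees from there. It sits in a channel between two upright cheeks (see base_socket)
- lathe: blue wood lathe, fixed; origin on the bench under the bed's centreline, bed along its y axis, 110 mm wide, its top 75 mm above the bench, from y = -200 mm. Tall things at its left end: the white blank (224 mm across, centre 205 mm above the bench, y = 142 to 208 mm) and the headstock (170 mm wide, top 316 mm above the bench, y = 260 to 480 mm): pass over or around them
- base (a joint): how far the blue cast tool-rest base has slid along the lathe bed, away from the white blank, in m: 0 at the start, stop at 0.13. It slides stiffly (about 10 N, plus 30 N per m/s) along its own -y axis, to the robot's right; it can be pulled along by the rest standing in its socket
- base_socket (a point): mouth of the rest base's socket (26 mm square, 57 mm deep); x: from the nut to the socket (85 mm), -y: the way the base slides. The nut's cheeks run along x, 34 mm to either side of the nut's axis, from 20 mm on its robot side to 45 mm beyond it, 34 mm higher than its underside: a spanner on the nut points to the robot (-x) and swings about 45 degrees to either side at most
- spanner_grip (a point): double-ended cranked ring spanner, 0.32 kg: middle of its shaft (110 x 16 x 16 mm), 31 mm above the rings' undersides. x along it, z up. Its +x ring (centre 105 mm from here, six-point hole 33 mm across flats, one flat square to x, 46 mm outside, 16 mm high) fits the nut with 12 degrees of play each way; the -x ring (26 mm) is too small. Lies on the green mat; 256 mm long
- mat: thin green rubber mat fixed on the bench, 130 mm (x) by 310 mm (y), 3 mm thick; origin at the centre of its underside: where the spanner belongs
- tree_handle (a point): centre of the red bar handle on top of the revolving tree, on its vertical axis, 213 mm above the bench: bar 70 mm long (along the tree's x axis), 16 mm wide, 26 mm high. The tree turns either way (several turns, friction about 0.12 N m) and stays where it is left. Four branches end in forks: fork0 on the tree's +x axis, fork1 on +y, fork2 on -x, fork3 on -y
- foot: fixed round iron foot of the tree, 210 mm across; origin at its underside on the tree's axis; its -x axis points to the robot: a branch faces the robot when it lies near that direction (within about 60 degrees)
- fork0 (a point): middle of fork 0 of the tree, 125 mm from the tree's axis, level with the top of its two prongs (160 mm above the bench). The prongs point outward, 40 mm apart; a web joins them 20 mm inward of here, and nubs 10 mm high stand at the tips, 17 mm outward. A rest hangs with its post between the prongs and its bar across both
- fork1 (a point): middle of fork 1 of the tree, 125 mm from the tree's axis, level with the top of its two prongs (160 mm above the bench). The prongs point outward, 40 mm apart; a web joins them 20 mm inward of here, and nubs 10 mm high stand at the tips, 17 mm outward. A rest hangs with its post between the prongs and its bar across both
- fork2 (a point): middle of fork 2 of the tree, 125 mm from the tree's axis, level with the top of its two prongs (160 mm above the bench). The prongs point outward, 40 mm apart; a web joins them 20 mm inward of here, and nubs 10 mm high stand at the tips, 17 mm outward. A rest hangs with its post between the prongs and its bar across both
- fork3 (a point): middle of fork 3 of the tree, 125 mm from the tree's axis, level with the top of its two prongs (160 mm above the bench). The prongs point outward, 40 mm apart; a web joins them 20 mm inward of here, and nubs 10 mm high stand at the tips, 17 mm outward. A rest hangs with its post between the prongs and its bar across both
- rest0_grip (a point): tool rest 0: blue, bar 150 mm long; at the start it stands in the socket of the rest base on the lathe. A T: flat bar 14 mm thick and 32 mm high (long along its y axis) on a vertical round post, 22 mm thick, reaching 80 mm below the bar (its foot is 96 mm below this point); 0.42 kg. This point is the middle of the bar, half-way up (16 mm above the bar's underside); z up
- rest1_grip (a point): tool rest 1: green, bar 150 mm long; at the start in the wooden block, or absent. A T: flat bar 14 mm thick and 32 mm high (long along its y axis) on a vertical round post, 22 mm thick, reaching 80 mm below the bar (its foot is 96 mm below this point); 0.42 kg. This point is the middle of the bar, half-way up (16 mm above the bar's underside); z up
- rest2_grip (a point): tool rest 2: grey, bar 130 mm long; at the start in the wooden block, or absent. A T: flat bar 14 mm thick and 32 mm high (long along its y axis) on a vertical round post, 22 mm thick, reaching 80 mm below the bar (its foot is 96 mm below this point); 0.42 kg. This point is the middle of the bar, half-way up (16 mm above the bar's underside); z up
- rest3_grip (a point): tool rest 3: dark iron, bar 120 mm long; at the start in the wooden block, or absent. A T: flat bar 14 mm thick and 32 mm high (long along its y axis) on a vertical round post, 22 mm thick, reaching 80 mm below the bar (its foot is 96 mm below this point); 0.42 kg. This point is the middle of the bar, half-way up (16 mm above the bar's underside); z up
- rest4_grip (a point): tool rest 4: red, bar 130 mm long; hangs already on one branch of the tree (the branch of fork0) and stays there. A T: flat bar 14 mm thick and 32 mm high (long along its y axis) on a vertical round post, 22 mm thick, reaching 80 mm below the bar (its foot is 96 mm below this point); 0.42 kg. This point is the middle of the bar, half-way up (16 mm above the bar's underside); z up
- block: wooden block 80 x 200 mm, 75 mm high, fixed, origin at the centre of its underside, with three square holes of 26 mm, 65 mm deep, 66 mm apart along its y axis: the used rests stand in them, bars along the block's x axis, undersides of the bars 90 mm above the bench
- wax: bystander, leave alone: jar of wax, 64 mm across, 55 mm high; origin at its underside
- sander: bystander, leave alone: cork sanding block, 110 x 60 x 28 mm; origin at its underside
- chuck: bystander, leave alone: steel lathe chuck, 96 mm across, 70 mm high; origin at its underside
- brush: bystander, leave alone: hand brush, 240 mm long, 32 mm high; origin at its underside

How it is judged (in metres and radians):
On the way, in this order (a step that is already met when the one before it is completed fails the run):
1. the hold-down nut is slackened by about half a turn (value of joint nut above 2.6 rad), for 0.2 s.
2. the rest base is slid to its stop, away from the blank (value of joint base above 0.115 m), for 0.2 s.
At the end, for the whole second after the job is handed in: Nut 2.6 rad or more from tight; base within 15 mm of its stop; every rest present upright (0.15 rad) and still on the tree, one to a fork, bar on the prongs (height 10 mm), middle within 22 mm of the fork's; spanner flat, its middle on the mat (value of joint nut above 2.6 rad and value of joint base above 0.115 m and height (world z) of rest0_grip between 0.166 and 0.186 m and angle between each of rest0_grip, rest1_grip, rest2_grip, rest3_grip, rest4_grip's own z axis and vertical below 0.15 rad and (horizontal distance between rest0_grip and fork0 below 0.022 m or horizontal distance between rest0_grip and fork1 below 0.022 m or horizontal distance between rest0_grip and fork2 below 0.022 m or horizontal distance between rest0_grip and fork3 below 0.022 m) and linear speed of each of rest0, rest1, rest2, rest3, rest4, spanner below 0.05 m/s and height (world z) of rest1_grip between 0.166 and 0.186 m and (horizontal distance between rest1_grip and fork0 below 0.022 m or horizontal distance between rest1_grip and fork1 below 0.022 m or horizontal distance between rest1_grip and fork2 below 0.022 m or horizontal distance between rest1_grip and fork3 below 0.022 m) and height (world z) of rest2_grip between 0.166 and 0.186 m and (horizontal distance between rest2_grip and fork0 below 0.022 m or horizontal distance between rest2_grip and fork1 below 0.022 m or horizontal distance between rest2_grip and fork2 below 0.022 m or horizontal distance between rest2_grip and fork3 below 0.022 m) and height (world z) of rest3_grip between 0.166 and 0.186 m and (horizontal distance between rest3_grip and fork0 below 0.022 m or horizontal distance between rest3_grip and fork1 below 0.022 m or horizontal distance between rest3_grip and fork2 below 0.022 m or horizontal distance between rest3_grip and fork3 below 0.022 m) and height (world z) of rest4_grip between 0.166 and 0.186 m and (horizontal distance between rest4_grip and fork0 below 0.022 m or horizontal distance between rest4_grip and fork1 below 0.022 m or horizontal distance between rest4_grip and fork2 below 0.022 m or horizontal distance between rest4_grip and fork3 below 0.022 m) and horizontal distance between rest0_grip and rest1_grip above 0.08 m and horizontal distance between each of rest0_grip, rest1_grip and rest2_grip above 0.08 m and horizontal distance between each of rest0_grip, rest1_grip, rest2_grip and rest3_grip above 0.08 m and horizontal distance between each of rest0_grip, rest1_grip, rest2_grip, rest3_grip and rest4_grip above 0.08 m and height (world z) of spanner_grip below 0.045 m and x of spanner_grip in the frame of mat between -0.07 and 0.07 m and y of spanner_grip in the frame of mat between -0.13 and 0.13 m and angle between spanner_grip's own z axis and vertical below 0.2 rad); the robot touches nothing.
It fails at once if the nut is turned with the fingers instead of the spanner (contact force between the fingers and nut_hex above 3 N).
It fails at once if the rest base is dragged along the bed while its nut is still tight (value of joint base above 0.02 m and value of joint nut below 2.4 rad).
It fails at once if a rest is put on, or handled on, a branch that does not face the robot (more than about 65 degrees away from the robot's side of the tree) ((contact force between the fingers and rest0 above 1 N and height (world z) of rest0_grip below 0.19 m and horizontal distance between rest0_grip and foot below 0.15 m and x of rest0_grip in the frame of foot above -0.05 m) or (contact force between the fingers and rest1 above 1 N and height (world z) of rest1_grip below 0.19 m and horizontal distance between rest1_grip and foot below 0.15 m and x of rest1_grip in the frame of foot above -0.05 m) or (contact force between the fingers and rest2 above 1 N and height (world z) of rest2_grip below 0.19 m and horizontal distance between rest2_grip and foot below 0.15 m and x of rest2_grip in the frame of foot above -0.05 m) or (contact force between the fingers and rest3 above 1 N and height (world z) of rest3_grip below 0.19 m and horizontal distance between rest3_grip and foot below 0.15 m and x of rest3_grip in the frame of foot above -0.05 m) or (contact force between the fingers and rest4 above 1 N and height (world z) of rest4_grip below 0.19 m and horizontal distance between rest4_grip and foot below 0.15 m and x of rest4_grip in the frame of foot above -0.05 m)).
It fails at once if a bystander on the bench is moved more than 4 cm (distance of any of wax, sander, chuck, brush from where it was at the start of the episode above 0.04 m).
It fails at once if a tool rest is dropped or laid down on the bench (height (world z) of any of rest0_grip, rest1_grip, rest2_grip, rest3_grip, rest4_grip below 0.085 m).
Of rest1, rest2, rest3 only 1 to 2 are there at a start; the rules pass over those that are not, and their reading is None.
At some moment in a run one of spanner may be knocked a few centimetres aside while the robot is not near it.
It also fails if it takes over 210 s, if anything falls off the work surface, if the arm or the gripper's body presses on something with over 40 N, if the wrist force passes 120 N, or if a joint passes its speed limit or range.

## Working session

There is one attempt and no reset: what is moved stays moved. The work goes in short steps, Python scripts to look and compute and a tool call to move; the robot and the scene stay as the last step left them, time stands still between calls to the robot, and variables do not carry over. Pictures are saved under pics/ and viewed, about 12 in all and at most 16, crops included, and the job is handed in when it is done.

Besides the shell and the picture viewer there is one more tool, called after ">>>" by a JSON object that holds its "fn" and its "kwargs", one argument or row to a line. send_rows: Moves the arm, as the interface text tells. Shifts and turns lie within -1 to 1; 1 stands for 0.025 m of shift or 8 degrees of turn. Its arguments: {"type":"object","properties":{"translation":{"type":"array","items":{"type":"array","items":{"type":"number"}}},"rotation":{"type":"array","items":{"type":"array","items":{"type":"number"}}},"grip":{"type":"array","items":{"type":"number"}},"force":{"type":"number"}},"required":["translation","rotation","grip"]}

```bash
ls; mkdir -p pics
cat > h.py <<'E'
import numpy as np, cv2, json
from rig import arm
def cam(n):
    p=arm.camera_params(n); R=cv2.Rodrigues(np.array(p["rvec"],float))[0]; return np.array(p["mtx"],float),R,np.array(p["tvec"],float).reshape(3)
def snap(n,fn=None):
    c=cam(n); im,d=arm.snapshot(n)
    if fn: cv2.imwrite("pics/"+fn,im[:,:,::-1])
    np.savez("/tmp/"+(fn or n)+".npz",im=im,d=d,K=c[0],R=c[1],t=c[2])
    return im,d,c
def ray(c,u,v,z):
    K,R,t=c; o=-R.T@t; r=R.T@np.linalg.inv(K)@np.array([u,v,1.]); return o+r*(z-o[2])/r[2]
def cloud(d,c):
    K,R,t=c; v,u=np.mgrid[:480,:640]; p=np.stack([(u-K[0,2])/K[0,0]*d,(v-K[1,2])/K[1,1]*d,d],-1); return (p-t)@R
def proj(c,P):
    K,R,t=c; q=K@(R@np.asarray(P,float)+t); return q[:2]/q[2]
def st():
    s=arm.observe(); print({k:np.round(s[k],4).tolist() for k in("time_s","qpos","tool_pos","orientation","contact_force","opening")}); return s
E
python3 - <<'E'
from h import *
st()
for n in("scene","top","wrist"):
    im,d,c=snap(n,n+"0.png"); print(n,-c[1].T@c[2], c[1][2])
E
```

```text
pics
{'time_s': 0.0, 'qpos': [69.8886, 19.1325, 2.2831, 84.011, -0.7694, 76.9654, -3.3512], 'tool_pos': [0.1618, -0.629, 0.2044], 'orientation': [-179.9064, 0.0043, 14.4284], 'contact_force': [-0.047, 0.1064, 0.5036], 'opening': 1.0004}
scene [1.00503205 0.08344465 1.00217639] [-0.47989255 -0.21828169 -0.84973893]
top [ 0.47181891 -0.11703657  1.42822205] [ 0.05620028  0.00361532 -0.99841297]
wrist [ 0.23680268 -0.61124721  0.37183821] [-0.29538741 -0.07482748 -0.95244271]
```

View pics/scene0.png

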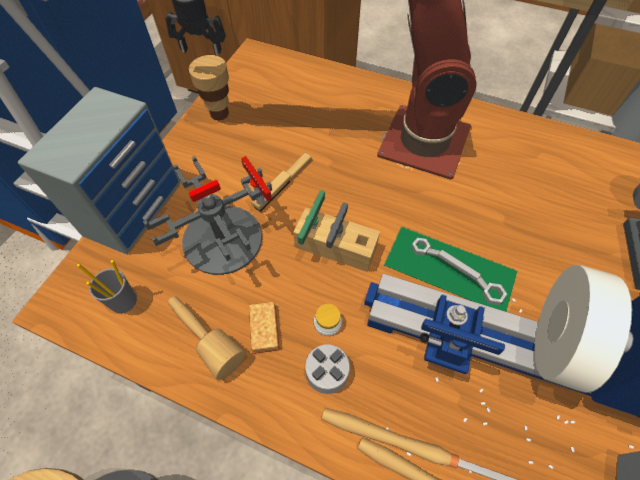

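View pics/top0.png

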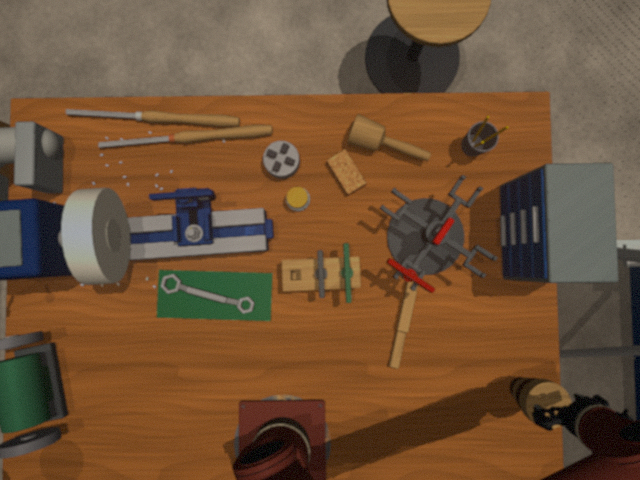

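```bash
cat >> h.py <<'E'
def load(fn):
    z=np.load("/tmp/"+fn+".npz"); c=(z["K"],z["R"],z["t"]); return z["im"],z["d"],c,cloud(z["d"],c)
def blobs(mask,P,im=None,amin=15):
    n,l,s,ce=cv2.connectedComponentsWithStats(mask.astype(np.uint8)); o=[]
    for i in range(1,n):
        if s[i,4]<amin: continue
        q=P[l==i]; m=q.mean(0); r=cv2.minAreaRect((q[:,:2]*1000).astype(np.float32)); b=cv2.boxPoints(r)
        e=b[1]-b[0]; f=b[2]-b[1]; L=e if np.hypot(*e)>np.hypot(*f) else f
        o.append((s[i,4],np.round(m,4),"rectc",np.round(np.array(r[0])/1000,4),"LxW",np.round(sorted(r[1])[::-1],0),"yaw",round(float(np.degrees(np.arctan2(L[1],L[0]))%180),1),"px",ce[i].round(0)))
    return o
E
python3 - <<'E'
from h import *
for n in("top0.png","scene0.png"):
    im,d,c,P=load(n); z=P[...,2]; hsv=cv2.cvtColor(im,cv2.COLOR_RGB2HSV); H,S,V=[hsv[...,i].astype(int) for i in range(3)]
    print(n,c[0][0,0]); onb=(P[...,0]>0.2)&(d>0)
    def sh(t,m,a=15):
        print(" ",t); [print("    ",*x) for x in blobs(m&onb,P,amin=a)]
    red=((H<6)|(H>174))&(S>180)&(V>70)
    sh("redhandle",red&(z>.203)&(z<.225)); sh("redrest",red&(z>.186)&(z<.2))
    gr=(H>45)&(H<90)&(S>100)
    sh("greenrest",gr&(z>.114)&(z<.13)); sh("mat",gr&(z<.02))
    sh("dark",(S<90)&(z>.114)&(z<.13)&(P[...,1]>-.35)&(P[...,1]<.0)&(P[...,0]<.55),8)
    sh("spanner",(S<60)&(z>.01)&(z<.06)&(P[...,0]<.56)&(P[...,1]>-.05)&(V>60))
    sh("blueHigh",(H>105)&(H<125)&(S>120)&(z>.13)&(P[...,1]>-.1)&(P[...,1]<.25)&(P[...,0]<.75))
    for lo,hi in((.072,.08),(.08,.1),(.1,.12),(.12,.14),(.14,.17)):
        m=(z>lo)&(z<hi)&(P[...,1]>-.1)&(P[...,1]<.25)&(P[...,0]<.75)&(P[...,0]>.5); sh("lathe %s"%lo,m,30)
    sh("block",(z>.07)&(z<.079)&(P[...,1]<-.05)&(P[...,1]>-.4)&(P[...,0]<.6),40)
    sh("tree",(S<90)&(z>.14)&(z<.18)&(P[...,1]<-.3)&(P[...,1]>-.75),20)
E
```

```text
top0.png 523.3813312279377
  redhandle
     71 [ 0.5447 -0.3849  0.2211] rectc [ 0.5481 -0.3901] LxW [63. 15.] yaw 146.4 px [440. 233.]
  redrest
     271 [ 0.4491 -0.3191  0.1921] rectc [ 0.4494 -0.3202] LxW [125.  14.] yaw 55.2 px [410. 275.]
  greenrest
     69 [0.2336 0.5992 0.1223] rectc [0.233  0.5988] LxW [63.  9.] yaw 12.3 px [ 36. 366.]
  mat
     3980 [0.3962 0.1767 0.0041] rectc [0.3977 0.1831] LxW [307. 126.] yaw 87.6 px [216. 295.]
     71 [0.4303 0.3012 0.0049] rectc [0.4301 0.3016] LxW [25. 22.] yaw 164.9 px [170. 283.]
     33 [0.3707 0.0985 0.0036] rectc [0.3703 0.0984] LxW [16. 14.] yaw 82.0 px [245. 305.]
  dark
     211 [ 0.4574 -0.1734  0.1221] rectc [ 0.4543 -0.1743] LxW [145.  14.] yaw 2.0 px [347. 272.]
     226 [ 0.4531 -0.1075  0.1224] rectc [ 0.4526 -0.1085] LxW [115.  14.] yaw 2.0 px [321. 274.]
  spanner
     663 [0.4029 0.1989 0.0299] rectc [0.4042 0.197 ] LxW [254.  53.] yaw 75.3 px [206. 294.]
     145 [0.2609 0.6532 0.0317] rectc [0.261  0.6611] LxW [95. 21.] yaw 95.1 px [ 34. 350.]
  blueHigh
     15 [0.6482 0.1778 0.2047] rectc [0.6479 0.1775] LxW [
[... 4660 characters left out ...]
349.]
  block
     155 [ 0.459  -0.2019  0.075 ] rectc [ 0.4574 -0.2015] LxW [82. 16.] yaw 1.7 px [301. 221.]
     479 [ 0.4582 -0.1473  0.0752] rectc [ 0.4558 -0.1492] LxW [83. 50.] yaw 3.5 px [321. 228.]
     578 [ 0.4548 -0.0765  0.0751] rectc [ 0.4537 -0.0772] LxW [82. 54.] yaw 0.2 px [348. 236.]
  tree
     605 [ 0.6411 -0.6378  0.1573] rectc [ 0.5937 -0.6173] LxW [295. 127.] yaw 150.8 px [101. 201.]
     312 [ 0.4901 -0.4834  0.155 ] rectc [ 0.4885 -0.4844] LxW [77. 59.] yaw 54.7 px [191. 175.]
     21 [ 0.4201 -0.3281  0.1639] rectc [ 0.4197 -0.3287] LxW [8. 6.] yaw 56.2 px [260. 172.]
     1718 [ 0.5813 -0.3893  0.1547] rectc [ 0.5941 -0.3596] LxW [271. 163.] yaw 144.3 px [204. 216.]
```

Run:
```python
import cv2
im=cv2.imread("pics/top0.png"); a=cv2.resize(im[170:330,60:280],None,fx=3.6,fy=3.6,interpolation=cv2.INTER_CUBIC); cv2.imwrite("pics/c1.png",a)
```

```text
(no output)
```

View pics/c1.png

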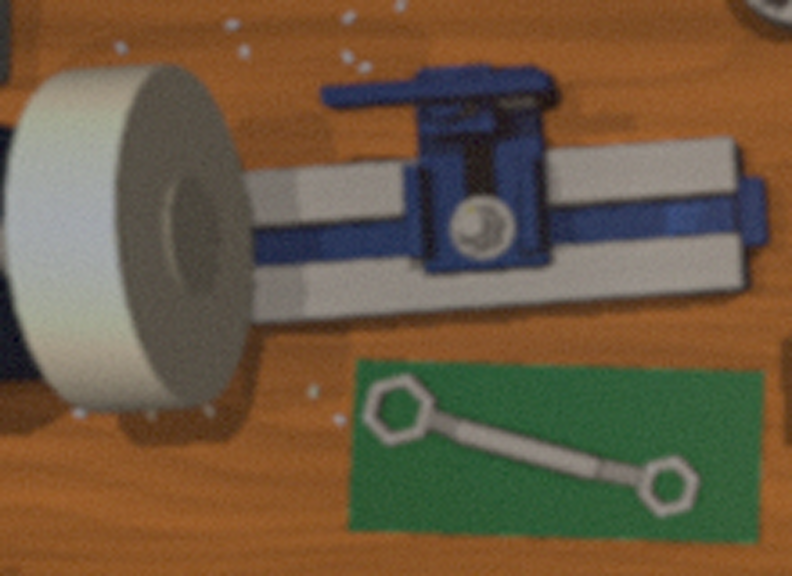

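```bash
cat >> h.py <<'E'
from scipy.spatial.transform import Rotation as Ro
def plan(wps,grip=1.0,k=1.0,mx=12,start=None):
    """wps: list of (x,y,z,yaw,nrows); tool pointing down; prints rows in tool units; k = gain for lag"""
    s=arm.observe(); p=np.array(s["tool_pos"]); r=s["orientation"]; R=Ro.from_euler("xyz",r,degrees=True)
    yaw=r[2]; T=[];W=[]
    for x,y,z,yw,n in wps:
        tgt=np.array([x,y,z]); d=(yw-yaw)
        if abs(d)>330: d=(d+180)%360-180
        p0=p.copy(); y0=yaw; R0=R
        for i in range(1,n+1):
            q=p0+(tgt-p0)*i/n; yn=y0+d*i/n
            Rn=Ro.from_euler("xyz",[180,0,yn],degrees=True)
            t=R.inv().apply(q-p)/.025*k; w=(R.inv()*Rn).as_rotvec(degrees=True)/8*k
            T.append(np.round(t,2).tolist());W.append(np.round(w,2).tolist()); p=q;R=Rn
        yaw=y0+d
    a=np.abs(np.array(T+W)).max()
    if a>1: print("TOO BIG",a)
    cl=lambda A:json.dumps([[0 if v==0 else (int(v) if v==int(v) else v) for v in r] for r in A]).replace(" ","")
    for i in range(0,len(T),mx): print(cl(T[i:i+mx]));print(cl(W[i:i+mx]));print(len(T[i:i+mx]))
E
python3 - <<'E'
from h import *
plan([(.22,-.58,.30,30,5),(.47,-.2,.33,110,19)])
E
```

```text
[[0.55,-0.27,-0.76],[0.56,-0.23,-0.76],[0.57,-0.2,-0.76],[0.58,-0.17,-0.76],[0.59,-0.14,-0.76],[0.86,-0.43,-0.06],[0.89,-0.37,-0.06],[0.91,-0.3,-0.06],[0.93,-0.23,-0.06],[0.94,-0.16,-0.06],[0.95,-0.09,-0.06],[0.96,-0.02,-0.06]]
[[-0.01,0,-0.39],[0,0,-0.39],[0,0,-0.39],[0,0,-0.39],[0,0,-0.39],[0,0,-0.53],[0,0,-0.53],[0,0,-0.53],[0,0,-0.53],[0,0,-0.53],[0,0,-0.53],[0,0,-0.53]]
12
[[0.96,0.05,-0.06],[0.95,0.12,-0.06],[0.94,0.19,-0.06],[0.92,0.26,-0.06],[0.9,0.32,-0.06],[0.88,0.39,-0.06],[0.84,0.45,-0.06],[0.81,0.51,-0.06],[0.77,0.57,-0.06],[0.73,0.62,-0.06],[0.68,0.68,-0.06],[0.63,0.72,-0.06]]
[[0,0,-0.53],[0,0,-0.53],[0,0,-0.53],[0,0,-0.53],[0,0,-0.53],[0,0,-0.53],[0,0,-0.53],[0,0,-0.53],[0,0,-0.53],[0,0,-0.53],[0,0,-0.53],[0,0,-0.53]]
12
```

>>> {"fn": "send_rows", "kwargs": {
  "translation": [
    [0.55, -0.27, -0.76],
    [0.56, -0.23, -0.76],
    [0.57, -0.2, -0.76],
    [0.58, -0.17, -0.76],
    [0.59, -0.14, -0.76],
    [0.86, -0.43, -0.06],
    [0.89, -0.37, -0.06],
    [0.91, -0.3, -0.06],
    [0.93, -0.23, -0.06],
    [0.94, -0.16, -0.06],
    [0.95, -0.09, -0.06],
    [0.96, -0.02, -0.06]
  ],
  "rotation": [
    [0, 0, -0.39],
    [0, 0, -0.39],
    [0, 0, -0.39],
    [0, 0, -0.39],
    [0, 0, -0.39],
    [0, 0, -0.53],
    [0, 0, -0.53],
    [0, 0, -0.53],
    [0, 0, -0.53],
    [0, 0, -0.53],
    [0, 0, -0.53],
    [0, 0, -0.53]
  ],
  "grip": [1, 1, 1, 1, 1, 1, 1, 1, 1, 1, 1, 1]
}}

```text
time_s: 1.35
tool_pos: [0.311, -0.4322, 0.3097]
orientation: [-179.5, -0.3, 61.1]
contact_force: [-0.3, -0.5, -0.4]
opening: 1.0
```

>>> {"fn": "send_rows", "kwargs": {
  "translation": [
    [0.96, 0.05, -0.06],
    [0.95, 0.12, -0.06],
    [0.94, 0.19, -0.06],
    [0.92, 0.26, -0.06],
    [0.9, 0.32, -0.06],
    [0.88, 0.39, -0.06],
    [0.84, 0.45, -0.06],
    [0.81, 0.51, -0.06],
    [0.77, 0.57, -0.06],
    [0.73, 0.62, -0.06],
    [0.68, 0.68, -0.06],
    [0.63, 0.72, -0.06]
  ],
  "rotation": [
    [0, 0, -0.53],
    [0, 0, -0.53],
    [0, 0, -0.53],
    [0, 0, -0.53],
    [0, 0, -0.53],
    [0, 0, -0.53],
    [0, 0, -0.53],
    [0, 0, -0.53],
    [0, 0, -0.53],
    [0, 0, -0.53],
    [0, 0, -0.53],
    [0, 0, -0.53]
  ],
  "grip": [1, 1, 1, 1, 1, 1, 1, 1, 1, 1, 1, 1]
}}

```text
time_s: 2.55
tool_pos: [0.4637, -0.1681, 0.3288]
orientation: [-179.8, -0.7, 115.1]
contact_force: [0.4, -0.3, 0.6]
opening: 0.999
```

Run:
```python
from h import *
st()
plan([(.445,.207,.30,200,19)],k=1)
```

```text
{'time_s': 2.55, 'qpos': [42.831, 0.3784, -27.6286, 91.5074, -0.2382, 88.7223, 40.324], 'tool_pos': [0.4637, -0.1681, 0.3288], 'orientation': [-179.837, -0.6809, 115.1145], 'contact_force': [0.3658, -0.2657, 0.6319], 'opening': 0.9989}
[[0.73,0.3,0.07],[0.71,0.36,0.06],[0.68,0.41,0.06],[0.64,0.46,0.06],[0.6,0.51,0.06],[0.56,0.56,0.06],[0.52,0.6,0.06],[0.47,0.64,0.06],[0.42,0.67,0.06],[0.37,0.7,0.06],[0.31,0.73,0.06],[0.25,0.75,0.06]]
[[-0.02,-0.09,-0.56],[0,0,-0.56],[0,0,-0.56],[0,0,-0.56],[0,0,-0.56],[0,0,-0.56],[0,0,-0.56],[0,0,-0.56],[0,0,-0.56],[0,0,-0.56],[0,0,-0.56],[0,0,-0.56]]
12
[[0.19,0.77,0.06],[0.13,0.78,0.06],[0.07,0.79,0.06],[0.01,0.79,0.06],[-0.05,0.79,0.06],[-0.11,0.78,0.06],[-0.17,0.77,0.06]]
[[0,0,-0.56],[0,0,-0.56],[0,0,-0.56],[0,0,-0.56],[0,0,-0.56],[0,0,-0.56],[0,0,-0.56]]
7
```

>>> {"fn": "send_rows", "kwargs": {
  "translation": [
    [0.73, 0.3, 0.07],
    [0.71, 0.36, 0.06],
    [0.68, 0.41, 0.06],
    [0.64, 0.46, 0.06],
    [0.6, 0.51, 0.06],
    [0.56, 0.56, 0.06],
    [0.52, 0.6, 0.06],
    [0.47, 0.64, 0.06],
    [0.42, 0.67, 0.06],
    [0.37, 0.7, 0.06],
    [0.31, 0.73, 0.06],
    [0.25, 0.75, 0.06]
  ],
  "rotation": [
    [-0.02, -0.09, -0.56],
    [0, 0, -0.56],
    [0, 0, -0.56],
    [0, 0, -0.56],
    [0, 0, -0.56],
    [0, 0, -0.56],
    [0, 0, -0.56],
    [0, 0, -0.56],
    [0, 0, -0.56],
    [0, 0, -0.56],
    [0, 0, -0.56],
    [0, 0, -0.56]
  ],
  "grip": [1, 1, 1, 1, 1, 1, 1, 1, 1, 1, 1, 1]
}}

```text
time_s: 3.75
tool_pos: [0.446, 0.0933, 0.3112]
orientation: [179.9, 0.1, 173.9]
contact_force: [-0.2, 1.1, 0.6]
opening: 1.003
```

>>> {"fn": "send_rows", "kwargs": {
  "translation": [
    [0.19, 0.77, 0.06],
    [0.13, 0.78, 0.06],
    [0.07, 0.79, 0.06],
    [0.01, 0.79, 0.06],
    [-0.05, 0.79, 0.06],
    [-0.11, 0.7, 0.06],
    [0, 0, 0]
  ],
  "rotation": [
    [0, 0, -0.56],
    [0, 0, -0.56],
    [0, 0, -0.56],
    [0, 0, -0.56],
    [0, 0, -0.56],
    [0, 0, -0.4],
    [0, 0, 0]
  ],
  "grip": [1, 1, 1, 1, 1, 1, 1]
}}

```text
time_s: 4.45
tool_pos: [0.4243, 0.2242, 0.3029]
orientation: [179.9, 0.2, -157.6]
contact_force: [-0.1, 0.2, 0.6]
opening: 1.002
```

Run:
```python
from h import *
st()
im,d,c=snap("wrist","w1.png"); print(-c[1].T@c[2]); print(proj(c,[.561,.2138,.114]))
a=cv2.resize(im,(800,600),interpolation=cv2.INTER_CUBIC); cv2.imwrite("pics/w1b.png",a[:,:,::-1])
```

```text
{'time_s': 4.45, 'qpos': [19.1227, -1.2411, -50.396, 95.6256, -1.0363, 84.9572, 81.1784], 'tool_pos': [0.4243, 0.2242, 0.3029], 'orientation': [179.8924, 0.1949, -157.6426], 'contact_force': [-0.0967, 0.1896, 0.5891], 'opening': 1.0022}
[0.35153707 0.19276724 0.47001514]
[264.15845684 319.14415811]
```

View pics/w1b.png

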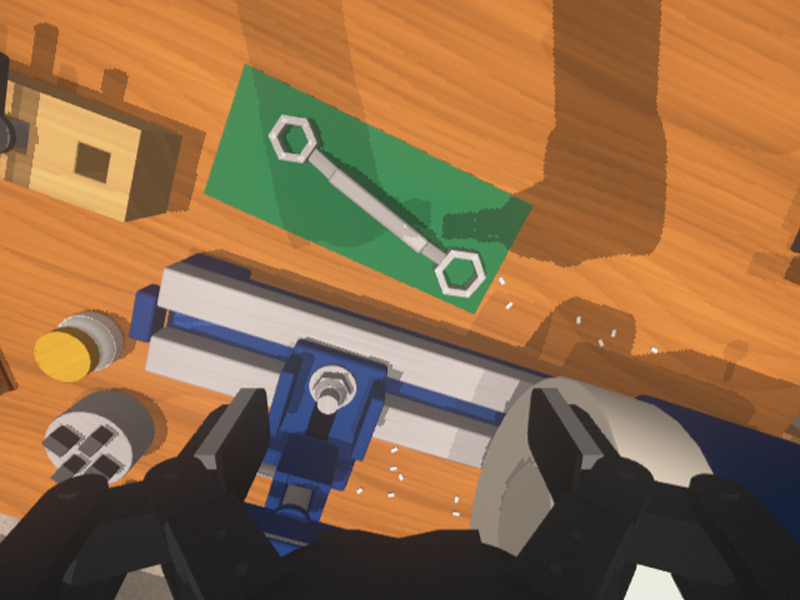

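Run:
```python
from h import *
im,d,c,P=load("w1.png"); z=P[...,2]; hsv=cv2.cvtColor(im,cv2.COLOR_RGB2HSV); H,S,V=[hsv[...,i].astype(int) for i in range(3)]
nb=(P[...,0]<.53)&(P[...,1]>0)&(P[...,1]<.36)&(P[...,0]>.3)&(d>0)
for b in blobs((z>.012)&(z<.06)&nb&(S<90),P,amin=100): print("spanner",*b)
g=(H>45)&(H<90)&(S>80)&(z<.012)&nb
for b in blobs(g,P,amin=20): print("green",*b)
# ring tops & shaft top
for lo,hi in((.016,.022),(.038,.046)):
    for b in blobs((z>lo)&(z<hi)&nb&(S<90),P,amin=30): print(lo,*b)
# nut region
w=(np.abs(P[...,0]-.561)<.03)&(np.abs(P[...,1]-.2138)<.03)&(d>0)
print(np.histogram(z[w],bins=np.arange(.08,.14,.002)))
t=w&(z>.1105)&(z<.1165)
for b in blobs(t,P,amin=5): print("nuttop",*b)
for b in blobs(w&(z>.12),P,amin=5): print("stud",*b)
for b in blobs((z>.125)&(z<.134)&(P[...,0]<.62)&(P[...,0]>.53)&(P[...,1]>.15)&(P[...,1]<.28),P,amin=10): print("cheek",*b)
A=cv2.resize(im[285:340,235:300],None,fx=10,fy=10,interpolation=cv2.INTER_CUBIC); cv2.imwrite("pics/nut1.png",A[:,:,::-1])
```

```text
spanner 3123 [0.398  0.1898 0.028 ] rectc [0.3978 0.1957] LxW [253.  53.] yaw 72.5 px [300. 164.]
spanner 2190 [0.507  0.176  0.0421] rectc [0.5072 0.1965] LxW [328.   6.] yaw 93.4 px [257. 244.]
green 20958 [0.3918 0.1684 0.0016] rectc [0.3964 0.1797] LxW [311. 130.] yaw 87.6 px [287. 151.]
green 330 [0.3706 0.0913 0.0017] rectc [0.3709 0.0914] LxW [25. 22.] yaw 42.6 px [235. 111.]
green 407 [0.4304 0.296  0.0015] rectc [0.4306 0.296 ] LxW [33. 28.] yaw 160.3 px [367. 217.]
0.016 705 [0.3709 0.0959 0.0179] rectc [0.3691 0.0978] LxW [55. 41.] yaw 99.0 px [236. 112.]
0.016 630 [0.4276 0.2911 0.0178] rectc [0.4295 0.2917] LxW [57. 47.] yaw 104.0 px [366. 217.]
0.016 71 [0.5132 0.065  0.0189] rectc [0.5132 0.0621] LxW [56.  4.] yaw 89.8 px [178. 212.]
0.038 1218 [0.3989 0.1921 0.0403] rectc [0.3994 0.193 ] LxW [109.  16.] yaw 73.8 px [302. 168.]
0.038 131 [0.5136 0.066  0.0407] rectc [0.513  0.0706] LxW [76.  3.] yaw 92.6 px [172. 216.]
(array([  2,   2,   1,   0,  47, 893, 394, 282,  33,  18,  27,  28,  42,
       100,  71,  73,  60,  17,  13,  16,  13,  19,  57, 146,   4,   0,
         0,   0,   0,   0]), array([0.08 , 0.082, 0.084, 0.086, 0.088, 0.09 , 0.092, 0.094, 0.096,
       0.098, 0.1  , 0.102, 0.104, 0.106, 0.108, 0.11 , 0.112, 0.114,
       0.116, 0.118, 0.12 , 0.122, 0.124, 0.126, 0.128, 0.13 , 0.132,
       0.134, 0.136, 0.138, 0.14 ]))
nuttop 143 [0.5533 0.2117 0.1126] rectc [0.556  0.2116] LxW [24. 18.] yaw 96.1 px [265. 312.]
stud 239 [0.5578 0.212  0.1259] rectc [0.559  0.2123] LxW [18. 17.] yaw 16.8 px [262. 322.]
cheek 557 [0.5699 0.1732 0.1283] rectc [0.5737 0.1729] LxW [65. 12.] yaw 3.3 px [224. 320.]
cheek 198 [0.5589 0.2119 0.1265] rectc [0.559  0.2118] LxW [18. 17.] yaw 20.9 px [261. 323.]
cheek 572 [0.567  0.2523 0.1282] rectc [0.5688 0.2527] LxW [65. 12.] yaw 3.6 px [294. 342.]
cheek 10 [0.6193 0.2384 0.1288] rectc [0.6193 0.2384] LxW [4. 1.] yaw 95.3 px [265. 376.]
```

View pics/nut1.png

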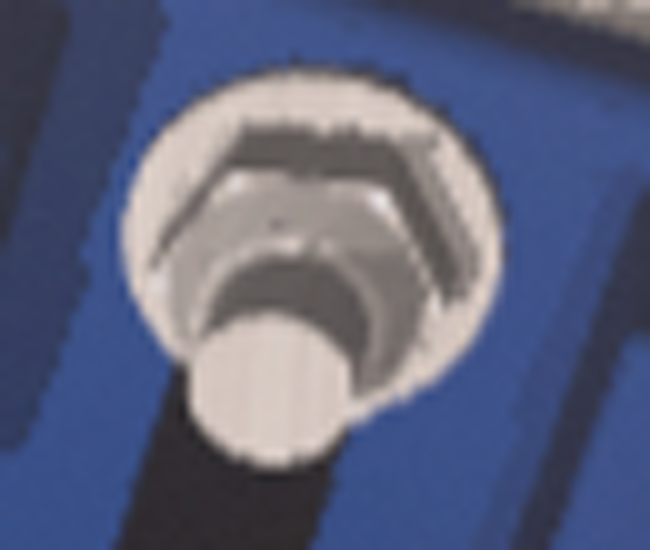

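Run:
```python
from h import *
im,d,c,P=load("w1.png")
f=lambda u,v,z: ray(c,235+u/10,285+v/10,z)
A=[f(*q,.0965) for q in((155,260),(238,130),(405,140),(475,290))]
for i in range(3):
    e=A[i+1]-A[i]; print(A[i].round(4),np.hypot(*e[:2]).round(4),"edge yaw",np.degrees(np.arctan2(e[1],e[0])).round(1),"mod60 flat normal",((np.degrees(np.arctan2(e[1],e[0]))+90)%60).round(1))
print("washer ctr",f(312,245,.0955), "stud", f(270,390,.128))
im,d,c,P=load("top0.png"); z=P[...,2]
A=cv2.resize(im[215:250,175:215],None,fx=14,fy=14,interpolation=cv2.INTER_CUBIC)
```

```text
[0.5673 0.1966 0.0965] 0.0197 edge yaw 170.1 mod60 flat normal 20.1
[0.5479 0.1999 0.0965] 0.0192 edge yaw 108.5 mod60 flat normal 18.5
[0.5418 0.2181 0.0965] 0.0207 edge yaw 43.4 mod60 flat normal 13.4
washer ctr [0.55908221 0.21283116 0.0955    ] stud [0.55919381 0.21280779 0.128     ]
```

Run:
```python
from h import *
plan([(.400,.196,.10,-106.3,10),(.4,.196,.045,-106.3,3)])
```

```text
[[0.14,-0.06,0.81],[0.14,-0.05,0.81],[0.14,-0.04,0.81],[0.14,-0.02,0.81],[0.15,-0.01,0.81],[0.15,0,0.81],[0.15,0.01,0.81],[0.14,0.03,0.81],[0.14,0.04,0.81],[0.14,0.05,0.81],[0,0,0.73],[0,0,0.73]]
[[0.01,0.02,-0.64],[0,0,-0.64],[0,0,-0.64],[0,0,-0.64],[0,0,-0.64],[0,0,-0.64],[0,0,-0.64],[0,0,-0.64],[0,0,-0.64],[0,0,-0.64],[0,0,0],[0,0,0]]
12
[[0,0,0.73]]
[[0,0,0]]
1
```

>>> {"fn": "send_rows", "kwargs": {
  "translation": [
    [0.14, -0.06, 0.81],
    [0.14, -0.05, 0.81],
    [0.14, -0.04, 0.81],
    [0.14, -0.02, 0.81],
    [0.15, -0.01, 0.81],
    [0.15, 0, 0.81],
    [0.15, 0.01, 0.81],
    [0.14, 0.03, 0.81],
    [0.14, 0.04, 0.81],
    [0.14, 0.05, 0.81],
    [0, 0, 0.7],
    [0, 0, 0]
  ],
  "rotation": [
    [0.01, 0.02, -0.64],
    [0, 0, -0.64],
    [0, 0, -0.64],
    [0, 0, -0.64],
    [0, 0, -0.64],
    [0, 0, -0.64],
    [0, 0, -0.64],
    [0, 0, -0.64],
    [0, 0, -0.64],
    [0, 0, -0.6],
    [0, 0, 0],
    [0, 0, 0]
  ],
  "grip": [1, 1, 1, 1, 1, 1, 1, 1, 1, 1, 1, 1]
}}

```text
time_s: 5.7
tool_pos: [0.404, 0.186, 0.0756]
orientation: [-179.8, -0.1, -105.9]
contact_force: [-0.7, -0.1, 0.1]
opening: 0.996
```

Run:
```python
from h import *
st()
for n in("top","scene"):
    im,d,c=snap(n,n+"1.png"); P=cloud(d,c); z=P[...,2]; S=cv2.cvtColor(im,cv2.COLOR_RGB2HSV)[...,1]
    H=cv2.cvtColor(im,cv2.COLOR_RGB2HSV)[...,0]
    nb=(P[...,0]<.53)&(P[...,1]>0)&(P[...,1]<.38)&(P[...,0]>.3)&(d>0)
    for b in blobs((H>45)&(H<90)&(S>80)&(z<.012)&nb,P,amin=15): print(n,*b)
plan([(.400,.196,.016,-106.3,3)])
```

```text
{'time_s': 5.7, 'qpos': [18.2694, 5.7445, -50.188, 118.2493, 5.4624, 58.1364, 129.4706], 'tool_pos': [0.404, 0.186, 0.0756], 'orientation': [-179.8008, -0.1195, -105.8667], 'contact_force': [-0.7188, -0.0691, 0.0547], 'opening': 0.9964}
top 179 [0.4534 0.2616 0.0045] rectc [0.4511 0.2663] LxW [69. 25.] yaw 89.2 px [185. 275.]
top 2446 [0.3967 0.115  0.0041] rectc [0.3952 0.1238] LxW [188. 126.] yaw 87.7 px [239. 295.]
top 45 [0.3707 0.0982 0.0043] rectc [0.37   0.0983] LxW [19. 18.] yaw 47.8 px [245. 305.]
scene 4157 [0.4034 0.1785 0.0035] rectc [0.3976 0.1821] LxW [308. 134.] yaw 87.8 px [449. 269.]
scene 33 [0.3672 0.0957 0.0041] rectc [0.3663 0.0949] LxW [19. 15.] yaw 35.4 px [420. 246.]
scene 89 [0.4258 0.2989 0.0037] rectc [0.4259 0.3   ] LxW [28. 24.] yaw 39.0 px [494. 293.]
[[-0.1,0.11,0.82],[-0.1,0.1,0.82],[-0.1,0.1,0.82]]
[[-0.04,0,0.02],[0,0,0.02],[0,0,0.02]]
3
```

>>> {"fn": "send_rows", "kwargs": {
  "translation": [
    [-0.1, 0.11, 0.82],
    [-0.1, 0.1, 0.82],
    [-0.15, 0.1, 0.6],
    [0, 0, 0],
    [0, 0, 0]
  ],
  "rotation": [
    [-0.04, 0, 0.02],
    [0, 0, 0.02],
    [0, 0, 0.02],
    [0, 0, 0],
    [0, 0, 0]
  ],
  "grip": [1, 1, 1, 1, 0.7],
  "force": 80
}}

```text
time_s: 6.3
tool_pos: [0.4063, 0.1987, 0.0265]
orientation: [-179.5, 0.2, -106.7]
contact_force: [-0.3, -0.1, -0.3]
opening: 0.857
```

Run:
```python
from h import *
st()
plan([(.400,.196,.016,-106.3,1)])
```

```text
{'time_s': 6.3, 'qpos': [14.7482, 11.6283, -49.561, 120.2911, 11.5019, 52.1698, 122.0747], 'tool_pos': [0.4063, 0.1987, 0.0265], 'orientation': [-179.5041, 0.2339, -106.6629], 'contact_force': [-0.278, -0.1231, -0.3302], 'opening': 0.8569}
[[0.18,0.21,0.42]]
[[-0.06,0.03,-0.05]]
1
```

>>> {"fn": "send_rows", "kwargs": {
  "translation": [
    [0.18, 0.21, 0.42],
    [0, 0, 0],
    [0, 0, 0],
    [0, 0, 0],
    [0, 0, 0],
    [0, 0, 0],
    [0, 0, 0],
    [0, 0, 0]
  ],
  "rotation": [
    [-0.06, 0.03, 0],
    [0, 0, 0],
    [0, 0, 0],
    [0, 0, 0],
    [0, 0, 0],
    [0, 0, 0],
    [0, 0, 0],
    [0, 0, 0]
  ],
  "grip": [0.6, 0.3, 0, 0, 0, 0, 0, 0],
  "force": 80
}}

```text
time_s: 7.1
tool_pos: [0.4023, 0.1954, 0.0185]
orientation: [-179.7, 0.1, -106.8]
contact_force: [0.1, 0.8, -0.0]
opening: 0.001
```

Run:
```python
from h import *
s=st()
p=s["tool_pos"]
plan([(p[0],p[1],.21,-106.3,9)])
```

```text
{'time_s': 7.1, 'qpos': [14.6788, 12.0844, -49.3764, 121.0392, 11.9276, 51.4113, 121.6933], 'tool_pos': [0.4023, 0.1954, 0.0185], 'orientation': [-179.7405, 0.0751, -106.7749], 'contact_force': [0.0825, 0.7601, -0.0483], 'opening': 0.0008}
[[0,0,-0.85],[0,0,-0.85],[0,0,-0.85],[0,0,-0.85],[0,0,-0.85],[0,0,-0.85],[0,0,-0.85],[0,0,-0.85],[0,0,-0.85]]
[[-0.03,0.01,-0.01],[0,0,-0.01],[0,0,-0.01],[0,0,-0.01],[0,0,-0.01],[0,0,-0.01],[0,0,-0.01],[0,0,-0.01],[0,0,-0.01]]
9
```

Run:
```python
from h import *
im,d,c=snap("scene","s2.png"); A=cv2.resize(im[170:350,340:560],None,fx=3.6,fy=3.3,interpolation=cv2.INTER_CUBIC); 
im2,_,_=snap("wrist","w2.png")
B=np.hstack([A[:,:400*1][:, :],]); cv2.imwrite("pics/v5.png",np.hstack([cv2.resize(A,(420,400)),cv2.resize(im2,(380,400))])[:,:,::-1])
```

View pics/v5.png

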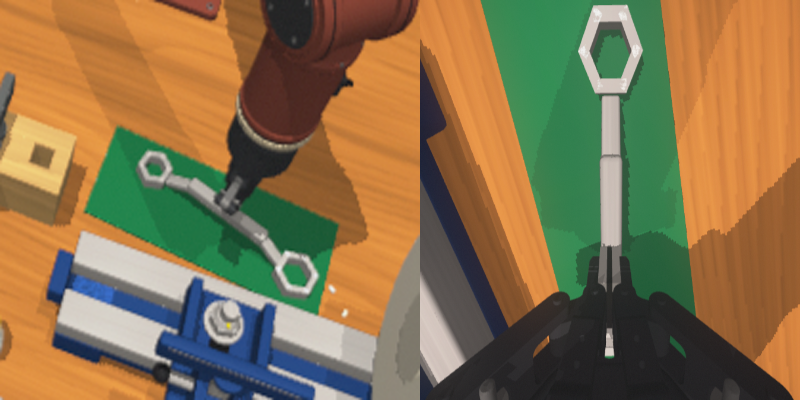

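>>> {"fn": "send_rows", "kwargs": {
  "translation": [
    [0, 0, 0],
    [0, 0, -0.4],
    [0, 0, -0.4],
    [0, 0, 0]
  ],
  "rotation": [
    [0, 0, 0],
    [0, 0, 0],
    [0, 0, 0],
    [0, 0, 0]
  ],
  "grip": [0, 0, 0, 0],
  "force": 80
}}

```text
time_s: 7.6
tool_pos: [0.4021, 0.1958, 0.0402]
orientation: [-179.8, 0.1, -106.7]
contact_force: [-0.4, -0.1, -0.1]
opening: -0.001
```

```bash
cat >> h.py <<'E'
def spn(n,fn=None,zlo=.0,zhi=.06):
    im,d,c=snap(n,fn); P=cloud(d,c); z=P[...,2]; S=cv2.cvtColor(im,cv2.COLOR_RGB2HSV)[...,1]; V=im.max(2)
    nb=(P[...,0]<.50)&(P[...,1]>.03)&(P[...,1]<.36)&(P[...,0]>.32)&(d>0)
    for b in blobs((z>zlo)&(z<zhi)&nb&(S<90)&(V>110),P,amin=30): print(n,*b)
E
python3 - <<'E'
from h import *
st(); spn("scene","s3.png",.014)
im,d,c,P=load("s3.png")
for p in ((.4303,.2975,.019),(.3715,.096,.019)): 
    u=proj(c,p); print(u)
E
```

```text
{'time_s': 7.6, 'qpos': [15.9559, 9.7332, -50.166, 119.9895, 9.3969, 53.8957, 123.9169], 'tool_pos': [0.4021, 0.1958, 0.0402], 'orientation': [-179.7719, 0.0867, -106.7403], 'contact_force': [-0.4465, -0.0821, -0.1487], 'opening': -0.0014}
scene 733 [0.405  0.2028 0.029 ] rectc [0.3996 0.1974] LxW [254.  54.] yaw 73.0 px [461. 268.]
[495.32906094 292.01042226]
[421.22149829 244.37112891]
```

Run:
```python
from h import *
im,d,c=snap("wrist","w3.png")
im0=load("w2.png")[0]
cv2.imwrite("pics/v6.png",np.hstack([cv2.resize(im0[230:480,170:470],(400,333)),cv2.resize(im[230:480,170:470],(400,333))])[:,:,::-1])
P=cloud(d,c)
for v in range(300,480,20): print(v,[ (round(float(P[v,u,2]),3)) for u in range(250,400,10)])
```

```text
300 [0.0, 0.002, 0.001, 0.001, 0.002, 0.001, 0.073, 0.073, 0.073, 0.207, 0.001, 0.002, 0.002, 0.002, 0.002]
320 [0.001, 0.002, 0.002, 0.001, 0.081, 0.081, 0.09, 0.089, 0.089, 0.082, 0.081, 0.0, 0.0, 0.002, 0.001]
340 [0.001, 0.001, 0.002, 0.001, 0.104, 0.103, 0.103, 0.101, 0.102, 0.105, 0.104, 0.001, 0.002, 0.003, 0.001]
360 [0.115, 0.108, 0.108, 0.115, 0.115, 0.116, 0.114, 0.102, 0.114, 0.115, 0.115, 0.115, 0.108, 0.108, 0.114]
380 [0.118, 0.131, 0.13, 0.13, 0.129, 0.129, 0.112, 0.102, 0.122, 0.13, 0.131, 0.13, 0.131, 0.129, 0.118]
400 [0.138, 0.138, 0.137, 0.138, 0.138, 0.136, 0.112, 0.018, 0.114, 0.137, 0.138, 0.138, 0.137, 0.138, 0.12]
420 [0.143, 0.143, 0.143, 0.144, 0.143, 0.135, 0.117, 0.001, 0.119, 0.142, 0.144, 0.144, 0.144, 0.144, 0.142]
440 [0.149, 0.147, 0.148, 0.149, 0.148, 0.143, 0.143, 0.143, 0.143, 0.143, 0.148, 0.149, 0.147, 0.149, 0.149]
460 [0.153, 0.153, 0.154, 0.153, 0.151, 0.148, 0.148, 0.149, 0.148, 0.149, 0.154, 0.153, 0.153, 0.153, 0.154]
```

View pics/v6.png

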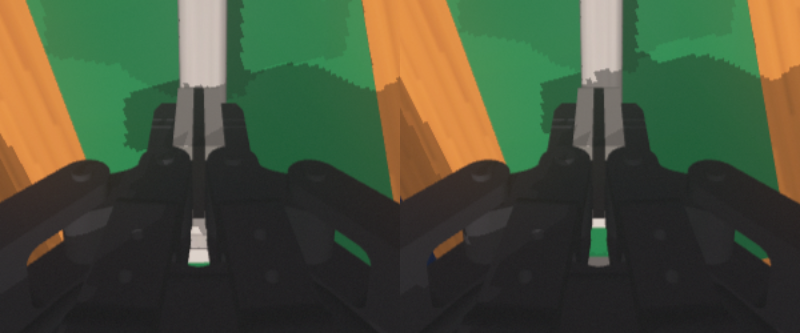

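Run:
```python
from h import *
im,d,c,P=load("w3.png"); s=arm.observe(); R=Ro.from_euler("xyz",s["orientation"],degrees=True)
T=R.inv().apply((P-np.array(s["tool_pos"])).reshape(-1,3)).reshape(P.shape)
for v in range(286,345,4): print(v,[tuple((T[v,u]*1000).round(0).astype(int)) for u in (298,304,310,318,326,332)])
print(-c[1].T@c[2], R.inv().apply(-c[1].T@c[2]-np.array(s["tool_pos"])))
```

```text
286 [(np.int64(-13), np.int64(-13), np.int64(37)), (np.int64(-14), np.int64(-9), np.int64(38)), (np.int64(4), np.int64(-4), np.int64(-1)), (np.int64(4), np.int64(0), np.int64(-1)), (np.int64(4), np.int64(4), np.int64(-1)), (np.int64(3), np.int64(7), np.int64(0))]
290 [(np.int64(-15), np.int64(-13), np.int64(36)), (np.int64(-16), np.int64(-9), np.int64(38)), (np.int64(2), np.int64(-4), np.int64(0)), (np.int64(2), np.int64(0), np.int64(-1)), (np.int64(2), np.int64(4), np.int64(-2)), (np.int64(1), np.int64(7), np.int64(0))]
294 [(np.int64(-19), np.int64(-13), np.int64(38)), (np.int64(-19), np.int64(-9), np.int64(38)), (np.int64(-1), np.int64(-4), np.int64(-1)), (np.int64(0), np.int64(0), np.int64(-1)), (np.int64(0), np.int64(4), np.int64(-1)), (np.int64(-1), np.int64(7), np.int64(-1))]
298 [(np.int64(-21), np.int64(-13), np.int64(37)), (np.int64(12), np.int64(-6), np.int64(-32)), (np.int64(12), np.int64(-4), np.int64(-32)), (np.int64(12), np.int64(0), np.int64(-32)), (np.int64(13), np.int64(3), np.int64(-32)), (np.int64(12), np.int64(6), np.int64(-31))]
302 [(np.int64(-24), np.int64(-13
[... 2338 characters left out ...]
p.int64(2), np.int64(-60)), (np.int64(79), np.int64(0), np.int64(-168))]
338 [(np.int64(8), np.int64(-8), np.int64(-55)), (np.int64(12), np.int64(-5), np.int64(-62)), (np.int64(12), np.int64(-3), np.int64(-61)), (np.int64(13), np.int64(0), np.int64(-62)), (np.int64(12), np.int64(2), np.int64(-61)), (np.int64(13), np.int64(4), np.int64(-63))]
342 [(np.int64(15), np.int64(-7), np.int64(-68)), (np.int64(14), np.int64(-5), np.int64(-66)), (np.int64(11), np.int64(-3), np.int64(-63)), (np.int64(11), np.int64(0), np.int64(-62)), (np.int64(11), np.int64(2), np.int64(-62)), (np.int64(13), np.int64(4), np.int64(-66))]
[0.37839439 0.11973159 0.20697227] [ 7.89955722e-02 -7.02774272e-05 -1.67808005e-01]
```

>>> {"fn": "send_rows", "kwargs": {
  "translation": [
    [0.09, 0, 0],
    [0, 0, 0],
    [0, 0, 0],
    [0, 0, 0],
    [0, 0, 0.6],
    [0, 0, 0.6],
    [0, 0, 0.6],
    [0, 0, 0]
  ],
  "rotation": [
    [0, 0, 0],
    [0, 0, 0],
    [0, 0, 0],
    [0, 0, 0],
    [0, 0, 0],
    [0, 0, 0],
    [0, 0, 0],
    [0, 0, 0]
  ],
  "grip": [0.8, 0.8, 0.8, 0.8, 0.8, 0.8, 0.8, 0.8]
}}

```text
time_s: 8.5
tool_pos: [0.4011, 0.1926, -0.0076]
orientation: [-179.8, 0.0, -106.8]
contact_force: [-0.1, -0.4, 0.5]
opening: 0.799
```

Run:
```python
from h import *
s=st(); im,d,c=snap("wrist","w4.png"); P=cloud(d,c); R=Ro.from_euler("xyz",s["orientation"],degrees=True)
T=R.inv().apply((P-np.array(s["tool_pos"])).reshape(-1,3)).reshape(P.shape)*1000
m=(T[...,2]<-5)&(np.abs(T[...,1])<60)&(T[...,0]<30)&(T[...,2]>-90)
t=T[m]; print(np.histogram(t[:,2],bins=range(-90,0,5)))
for sgn in(-1,1):
    q=t[(t[:,1]*sgn>0)&(t[:,2]>-60)]; i=q[:,2].argsort()[-20:]; print(q[i].mean(0))
plan([(.4,.1955,-.012,-106.3,2)])
```

```text
{'time_s': 8.5, 'qpos': [13.4275, 14.7829, -48.299, 122.3619, 14.9084, 48.5094, 119.3288], 'tool_pos': [0.4011, 0.1926, -0.0076], 'orientation': [-179.8087, 0.0301, -106.7845], 'contact_force': [-0.1398, -0.3522, 0.5076], 'opening': 0.7995}
(array([ 6595,  3888,  1787,   560,  1216,  1023,   946,   847,  6917,
         720,   488,   163,     0,     0,     0,  2607, 26778]), array([-90, -85, -80, -75, -70, -65, -60, -55, -50, -45, -40, -35, -30,
       -25, -20, -15, -10,  -5]))
[-69.76161943 -48.6273943   -5.18791548]
[-15.33694057  31.17287343  -7.5171075 ]
[[-0.04,0.05,0.11],[-0.04,0.05,0.11]]
[[-0.03,0.01,-0.03],[0,0,-0.03]]
2
```

>>> {"fn": "send_rows", "kwargs": {
  "translation": [
    [-0.06, 0.05, 0.15],
    [-0.06, 0.05, 0.15],
    [0, 0, 0],
    [0, 0, 0],
    [0, 0, 0],
    [0, 0, 0],
    [0, 0, 0],
    [0, 0, 0]
  ],
  "rotation": [
    [0, 0, 0],
    [0, 0, 0],
    [0, 0, 0],
    [0, 0, 0],
    [0, 0, 0],
    [0, 0, 0],
    [0, 0, 0],
    [0, 0, 0]
  ],
  "grip": [0.8, 0.8, 0.5, 0, 0, 0, 0, 0],
  "force": 80
}}

```text
time_s: 9.35
tool_pos: [0.4016, 0.1977, -0.0123]
orientation: [-179.6, 0.2, -106.8]
contact_force: [0.0, -0.4, -1.4]
opening: 0.17
```

Run:
```python
from h import *
st()
plan([(.4,.20,.22,-106.3,10)])
```

```text
{'time_s': 9.35, 'qpos': [12.513, 15.4571, -48.0998, 122.4185, 15.8302, 47.8198, 118.01], 'tool_pos': [0.4016, 0.1977, -0.0123], 'orientation': [-179.5807, 0.1697, -106.755], 'contact_force': [0.0421, -0.3555, -1.4039], 'opening': 0.1698}
[[-0.01,0,-0.93],[-0.01,0.01,-0.93],[-0.01,0.01,-0.93],[-0.01,0.01,-0.93],[-0.01,0.01,-0.93],[-0.01,0.01,-0.93],[-0.01,0.01,-0.93],[-0.01,0.01,-0.93],[-0.01,0.01,-0.93],[-0.01,0.01,-0.93]]
[[-0.05,0.02,-0.01],[0,0,-0.01],[0,0,-0.01],[0,0,-0.01],[0,0,-0.01],[0,0,-0.01],[0,0,-0.01],[0,0,-0.01],[0,0,-0.01],[0,0,-0.01]]
10
```

Run:
```python
from h import *
plan([(.4,.20,.135,-110,8),(.41,.215,.14,-165,7),(.473,.2717,.14,-214,7)])
```

```text
[[-0.01,0.01,-0.74],[-0.01,0.01,-0.74],[-0.01,0.01,-0.74],[-0.01,0.01,-0.74],[-0.01,0.01,-0.74],[-0.01,0.01,-0.74],[-0.01,0.01,-0.74],[-0.01,0.01,-0.74],[-0.1,-0.02,-0.03],[-0.1,-0.01,-0.03],[-0.1,0,-0.03],[-0.1,0.02,-0.03]]
[[-0.05,0.02,0.05],[0,0,0.05],[0,0,0.05],[0,0,0.05],[0,0,0.05],[0,0,0.05],[0,0,0.05],[0,0,0.05],[0,0,0.98],[0,0,0.98],[0,0,0.98],[0,0,0.98]]
12
[[-0.1,0.03,-0.03],[-0.09,0.04,-0.03],[-0.09,0.06,-0.03],[-0.43,0.22,0],[-0.4,0.27,0],[-0.37,0.32,0],[-0.32,0.36,0],[-0.28,0.4,0],[-0.23,0.43,0],[-0.17,0.45,0]]
[[0,0,0.98],[0,0,0.98],[0,0,0.98],[0,0,0.88],[0,0,0.87],[0,0,0.87],[0,0,0.88],[0,0,0.87],[0,0,0.87],[0,0,0.88]]
10
```

>>> {"fn": "send_rows", "kwargs": {
  "translation": [
    [0, 0, -0.74],
    [0, 0, -0.74],
    [0, 0, -0.74],
    [0, 0, -0.74],
    [0, 0, -0.74],
    [0, 0, -0.74],
    [0, 0, -0.74],
    [0, 0, -0.74],
    [-0.1, -0.02, -0.03],
    [-0.1, -0.01, -0.03],
    [-0.1, 0, -0.03],
    [-0.1, 0.02, -0.03]
  ],
  "rotation": [
    [0, 0.02, 0.05],
    [0, 0, 0.05],
    [0, 0, 0.05],
    [0, 0, 0.05],
    [0, 0, 0.05],
    [0, 0, 0.05],
    [0, 0, 0.05],
    [0, 0, 0.05],
    [0, 0, 0.98],
    [0, 0, 0.98],
    [0, 0, 0.98],
    [0, 0, 0.98]
  ],
  "grip": [0, 0, 0, 0, 0, 0, 0, 0, 0, 0, 0, 0]
}}

```text
time_s: 10.55
tool_pos: [0.4004, 0.2031, 0.1398]
orientation: [-179.8, -0.4, -142.5]
contact_force: [-0.0, -1.0, -3.6]
opening: 0.173
```

>>> {"fn": "send_rows", "kwargs": {
  "translation": [
    [-0.1, 0.03, -0.03],
    [-0.09, 0.04, -0.03],
    [-0.09, 0.06, -0.03],
    [-0.43, 0.22, 0],
    [-0.4, 0.27, 0],
    [-0.37, 0.32, 0],
    [-0.32, 0.36, 0],
    [-0.28, 0.4, 0],
    [-0.23, 0.43, 0],
    [-0.17, 0.4, 0],
    [0, 0, 0]
  ],
  "rotation": [
    [0, 0, 0.98],
    [0, 0, 0.98],
    [0, 0, 0.98],
    [0, 0, 0.88],
    [0, 0, 0.87],
    [0, 0, 0.87],
    [0, 0, 0.88],
    [0, 0, 0.87],
    [0, 0, 0.87],
    [0, 0, 0.6],
    [0, 0, 0]
  ],
  "grip": [0, 0, 0, 0, 0, 0, 0, 0, 0, 0, 0]
}}

```text
time_s: 11.65
tool_pos: [0.4674, 0.26, 0.1343]
orientation: [-178.8, -0.3, 143.9]
contact_force: [-1.0, -0.5, -3.8]
opening: 0.171
```

Run:
```python
from h import *
s=st()
plan([(.473,.2717,.14,146,2)])
im,d,c=snap("scene","s4.png"); im2,d2,c2=snap("top","t4.png")
u=proj(c,[.56,.213,.15]).astype(int); u2=proj(c2,[.56,.213,.15]).astype(int); print(u,u2)
f=lambda im,u: cv2.resize(im[u[1]-40:u[1]+40,u[0]-40:u[0]+40],(400,400),interpolation=cv2.INTER_CUBIC)
cv2.imwrite("pics/v7.png",np.hstack([f(im,u),f(im2,u2)])[:,:,::-1])
```

```text
{'time_s': 11.65, 'qpos': [6.3552, 14.7683, -46.0248, 102.3323, 11.384, 68.9012, 10.8319], 'tool_pos': [0.4674, 0.26, 0.1343], 'orientation': [-178.8303, -0.2727, 143.9066], 'contact_force': [-1.0027, -0.5357, -3.7785], 'opening': 0.1713}
[[0.05,0.25,-0.12],[0.04,0.26,-0.11]]
[[-0.15,-0.04,-0.13],[0,0,-0.13]]
2
[462 303] [189 231]
```

View pics/v7.png

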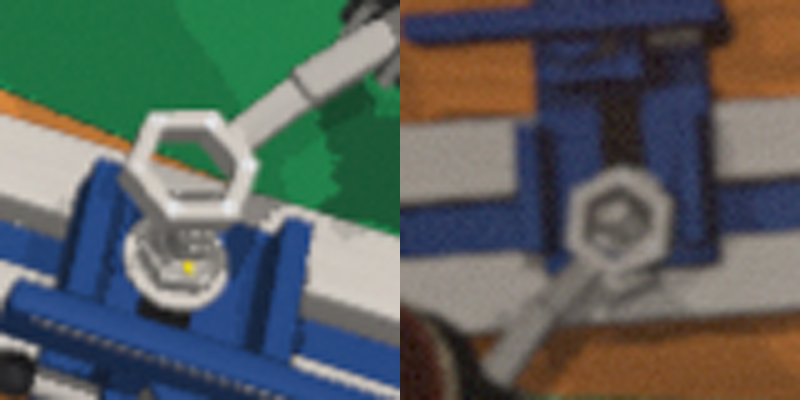

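```bash
cat >> h.py <<'E'
def ring(fn,zr,lo=-.006,hi=.006,c0=(.56,.213),rad=.035):
    im,d,c,P=load(fn); z=P[...,2]; m=(np.abs(z-zr)<hi)&(np.hypot(P[...,0]-c0[0],P[...,1]-c0[1])<rad)&(im.max(2)>90)
    q=P[m]; ctr,r=cv2.minEnclosingCircle((q[:,:2]*1000).astype(np.float32)); return np.round(ctr,1),round(r,1),len(q),np.median(q[:,2]).round(4)
E
python3 - <<'E'
from h import *
for f in("s4.png","t4.png"):
    print(f,ring(f,.165,c0=(.553,.203)))
    im,d,c,P=load(f); m=(np.abs(P[...,0]-.555)<.03)&(np.abs(P[...,1]-.203)<.03)&(P[...,2]>.135)
    print(np.histogram(P[m][:,2],bins=np.arange(.135,.19,.003)))
    for b in blobs(m&(P[...,2]>.158),P): print(*b)
print("pred", np.array(arm.observe()["tool_pos"][:2])+.105*np.array([np.cos(np.radians(-36.1)),np.sin(np.radians(-36.1))]))
E
```

```text
s4.png (array([549.2, 204. ]), 30.6, 313, np.float64(0.1648))
(array([  0,   0,   0,   0,  10,  21,  28,  35,  32, 140, 122,  16,   5,
         1,   0,   0,   0,   0]), array([0.135, 0.138, 0.141, 0.144, 0.147, 0.15 , 0.153, 0.156, 0.159,
       0.162, 0.165, 0.168, 0.171, 0.174, 0.177, 0.18 , 0.183, 0.186,
       0.189]))
328 [0.5497 0.203  0.1646] rectc [0.5507 0.2009] LxW [57. 47.] yaw 172.4 px [461. 295.]
t4.png (array([548.2, 203.9]), 30.2, 200, np.float64(0.1656))
(array([ 3,  0,  0,  2,  1, 13,  9, 10, 23, 59, 89, 33,  7,  0,  0,  0,  0,
        0]), array([0.135, 0.138, 0.141, 0.144, 0.147, 0.15 , 0.153, 0.156, 0.159,
       0.162, 0.165, 0.168, 0.171, 0.174, 0.177, 0.18 , 0.183, 0.186,
       0.189]))
215 [0.5491 0.2017 0.1655] rectc [0.5523 0.2008] LxW [51. 49.] yaw 179.9 px [192. 236.]
pred [0.55132515 0.1974494 ]
```

```bash
cat >> h.py <<'E'
def ringc(fn,psi,zr,c0,rad=.036,dz=.005):
    """ring centre from top-face points: far flat is 23 mm out along the spanner, corners 26.6 mm to the sides"""
    im,d,c,P=load(fn); a=np.radians(psi); e=np.array([np.cos(a),np.sin(a)]); f=np.array([-e[1],e[0]])
    m=(np.abs(P[...,2]-zr)<dz)&(np.hypot(P[...,0]-c0[0],P[...,1]-c0[1])<rad)&(im.max(2)>90); q=P[m][:,:2]-c0
    s=q@e; t=q@f; k=s>-.012; px=.0011 if fn[0]=="s" else .0013
    S=np.percentile(s,98)-.023+.0004; tt=t[k]; Tc=(np.percentile(tt,1.5)+np.percentile(tt,98.5))/2
    return np.array(c0)+S*e+Tc*f, np.percentile(tt,98.5)-np.percentile(tt,1.5), S, Tc
E
python3 - <<'E'
from h import *
for f in("s4.png","t4.png"):
    print(f,*ringc(f,-36.1,.165,(.5513,.1995)))
# nut axis estimate: stud top from same cams at start
for f in("scene0.png","top0.png"):
    im,d,c,P=load(f); m=(P[...,2]>.123)&(P[...,2]<.134)&(np.hypot(P[...,0]-.561,P[...,1]-.2138)<.018); q=P[m]
    print(f,cv2.minEnclosingCircle((q[:,:2]*1000).astype(np.float32)),q.mean(0))
E
```

```text
s4.png [0.55223083 0.20048968] 0.049438139304909964 0.00016898440802398906 0.0013480979913233337
t4.png [0.55070937 0.20019039] 0.04851736215370816 -0.0008839940106582487 0.00020983069836659485
scene0.png ((560.8021850585938, 213.50694274902344), 9.801641464233398) [0.56183702 0.21379103 0.12792622]
top0.png ((561.2057495117188, 214.390625), 8.880858421325684) [0.56094899 0.21384825 0.12914386]
```

Run:
```python
from h import *
plan([(.4792,.2765,.125,142,2),(.4792,.2765,.104,142,2)])
```

```text
[[-0.01,0.43,0.18],[0,0.43,0.19],[0,0,0.42],[0,0,0.42]]
[[-0.15,-0.03,0.13],[0,0,0.13],[0,0,0],[0,0,0]]
4
```

>>> {"fn": "send_rows", "kwargs": {
  "translation": [
    [-0.01, 0.43, 0.18],
    [0, 0.4, 0.18],
    [0, 0, 0.3],
    [0, 0, 0.3],
    [0, 0, 0]
  ],
  "rotation": [
    [-0.15, -0.03, 0.13],
    [0, 0, 0.13],
    [0, 0, 0],
    [0, 0, 0],
    [0, 0, 0]
  ],
  "grip": [0, 0, 0, 0, 0]
}}

```text
time_s: 12.25
tool_pos: [0.4781, 0.2752, 0.1074]
orientation: [179.9, 0.0, 142.2]
contact_force: [-0.1, -0.8, -4.0]
opening: 0.171
```

Run:
```python
from h import *
s=st(); psi=s["orientation"][2]-180
plan([(.4792,.2765,.104,142,1)])
snap("scene","s5.png"); snap("top","t5.png"); z=s["tool_pos"][2]+.031; r=np.array(s["tool_pos"][:2])+.103*np.array([np.cos(np.radians(psi)),np.sin(np.radians(psi))])
for f in("s5.png","t5.png"): print(f,*ringc(f,psi,z,tuple(r)))
```

```text
{'time_s': 12.25, 'qpos': [4.4135, 17.4287, -45.3324, 102.9537, 13.6124, 65.1467, 6.8563], 'tool_pos': [0.4781, 0.2752, 0.1074], 'orientation': [179.9281, 0.0486, 142.2228], 'contact_force': [-0.0559, -0.7648, -4.0071], 'opening': 0.1706}
[[0,0.07,0.13]]
[[0.01,0.01,0.03]]
1
s5.png [0.56059305 0.21273619] 0.049197941834174655 0.00044251688174237297 0.0012028414923086934
t5.png [0.56024821 0.21279428] 0.05028973924398174 0.00013437512085797098 0.0010375105112589884
```

>>> {"fn": "send_rows", "kwargs": {
  "translation": [
    [0, 0.07, 0.2],
    [0, 0, 0.25],
    [0, 0, 0.25],
    [0, 0, 0.25],
    [0, 0, 0.2],
    [0, 0, 0]
  ],
  "rotation": [
    [0, 0, 0],
    [0, 0, 0],
    [0, 0, 0],
    [0, 0, 0],
    [0, 0, 0],
    [0, 0, 0]
  ],
  "grip": [0, 0, 0, 0, 0, 0]
}}

```text
time_s: 12.95
tool_pos: [0.4793, 0.2789, 0.0791]
orientation: [179.7, 0.1, 142.3]
contact_force: [-0.5, -2.0, -4.4]
opening: 0.172
```

```bash
cat >> h.py <<'E'
C=np.array([.561,.2145])
def tool_for(psi,z,C=C):
    a=np.radians(psi); e=np.array([np.cos(a),np.sin(a)]); f=np.array([-e[1],e[0]]); q=C-.1031*e-.0013*f; return q[0],q[1],z
def stroke(psi1,n,z=.0795,z0=None,C=C):
    y=arm.observe()["orientation"][2]; psi0=(y-180+180)%360-180; z0=z if z0 is None else z0
    plan([(*tool_for(psi0+(psi1-psi0)*i/n,z0+(z-z0)*i/n,C),y+(psi1-psi0)*i/n,1) for i in range(1,n+1)])
E
python3 - <<'E'
from h import *
stroke(44,13)
E
```

```text
[[-0.07,-0.54,-0.02],[-0.03,-0.45,0],[-0.03,-0.45,0],[-0.03,-0.45,0],[-0.03,-0.45,0],[-0.03,-0.45,0],[-0.03,-0.45,0],[-0.03,-0.45,0],[-0.03,-0.45,0],[-0.03,-0.45,0],[-0.03,-0.45,0],[-0.03,-0.45,0]]
[[0.03,0.01,-0.79],[0,0,-0.79],[0,0,-0.79],[0,0,-0.79],[0,0,-0.79],[0,0,-0.79],[0,0,-0.79],[0,0,-0.79],[0,0,-0.79],[0,0,-0.79],[0,0,-0.79],[0,0,-0.79]]
12
[[-0.03,-0.45,0]]
[[0,0,-0.79]]
1
```

>>> {"fn": "send_rows", "kwargs": {
  "translation": [
    [-0.07, -0.54, 0],
    [-0.03, -0.45, 0],
    [-0.03, -0.45, 0],
    [-0.03, -0.45, 0],
    [-0.03, -0.45, 0],
    [-0.03, -0.45, 0],
    [0, 0, 0]
  ],
  "rotation": [
    [0.03, 0.01, -0.79],
    [0, 0, -0.79],
    [0, 0, -0.79],
    [0, 0, -0.79],
    [0, 0, -0.79],
    [0, 0, -0.79],
    [0, 0, 0]
  ],
  "grip": [0, 0, 0, 0, 0, 0, 0]
}}

```text
time_s: 13.65
tool_pos: [0.4561, 0.2115, 0.0778]
orientation: [180.0, -0.2, -178.4]
contact_force: [-2.2, 0.4, 0.1]
opening: 0.171
```

Run:
```python
from h import *
s=st(); psi=(s["orientation"][2])%360-180; print(psi, np.array(tool_for(psi,.08))-np.array(s["tool_pos"]))
stroke(44,7)
```

```text
{'time_s': 13.65, 'qpos': [17.0243, 15.0312, -52.1284, 110.6397, 13.4051, 60.8135, 50.8154], 'tool_pos': [0.4561, 0.2115, 0.0778], 'orientation': [179.9568, -0.1851, -178.3943], 'contact_force': [-2.1997, 0.3566, 0.0621], 'opening': 0.1712}
1.605749863493969 [ 0.00184283 -0.00114749  0.00219224]
[[-0.1,-0.48,-0.07],[-0.03,-0.43,0],[-0.03,-0.43,0],[-0.03,-0.43,0],[-0.03,-0.43,0],[-0.03,-0.43,0],[-0.03,-0.43,0]]
[[0.01,-0.02,-0.76],[0,0,-0.76],[0,0,-0.76],[0,0,-0.76],[0,0,-0.76],[0,0,-0.76],[0,0,-0.76]]
7
```

>>> {"fn": "send_rows", "kwargs": {
  "translation": [
    [-0.1, -0.48, -0.05],
    [-0.03, -0.43, 0],
    [-0.03, -0.43, 0],
    [-0.03, -0.43, 0],
    [-0.03, -0.43, 0],
    [-0.03, -0.43, 0],
    [-0.03, -0.43, 0]
  ],
  "rotation": [
    [0, 0, -0.76],
    [0, 0, -0.76],
    [0, 0, -0.76],
    [0, 0, -0.76],
    [0, 0, -0.76],
    [0, 0, -0.76],
    [0, 0, -0.76]
  ],
  "grip": [0, 0, 0, 0, 0, 0, 0]
}}

```text
time_s: 14.35
tool_pos: [0.4849, 0.1417, 0.078]
orientation: [179.7, -0.5, -135.5]
contact_force: [-2.6, -0.2, 0.9]
opening: 0.171
```

Run:
```python
from h import *
s=st(); psi=(s["orientation"][2])%360-180; print(psi, np.array(tool_for(psi,.08))-np.array(s["tool_pos"]))
im,d,c=snap("scene","s6.png"); hsv=cv2.cvtColor(im,cv2.COLOR_RGB2HSV); P=cloud(d,c)
m=(hsv[...,0]>22)&(hsv[...,0]<35)&(hsv[...,1]>150)&(np.hypot(P[...,0]-.561,P[...,1]-.214)<.03); print("yellow",m.sum(),P[m].mean(0))
im0,d0,c0,P0=load("s4.png"); h0=cv2.cvtColor(im0,cv2.COLOR_RGB2HSV)
m=(h0[...,0]>22)&(h0[...,0]<35)&(h0[...,1]>150)&(np.hypot(P0[...,0]-.561,P0[...,1]-.214)<.03); print("yellow0",m.sum(),P0[m].mean(0))
u=proj(c,[.56,.213,.12]).astype(int)
cv2.imwrite("pics/v8.png",cv2.resize(im[u[1]-40:u[1]+40,u[0]-50:u[0]+50],(700,560),interpolation=cv2.INTER_CUBIC)[:,:,::-1])
```

```text
{'time_s': 14.35, 'qpos': [29.3367, 17.3871, -57.1978, 109.8242, 16.3664, 62.0959, 99.9058], 'tool_pos': [0.4849, 0.1417, 0.078], 'orientation': [179.7135, -0.4739, -135.4987], 'contact_force': [-2.6024, -0.1799, 0.8996], 'opening': 0.1715}
44.501325010714794 [ 0.00348471 -0.00040508  0.00196017]
yellow 0 [nan nan nan]
yellow0 3 [0.571833   0.21745399 0.11508625]<stdin>:4: RuntimeWarning: Mean of empty slice.
  ret = um.true_divide(
```

View pics/v8.png

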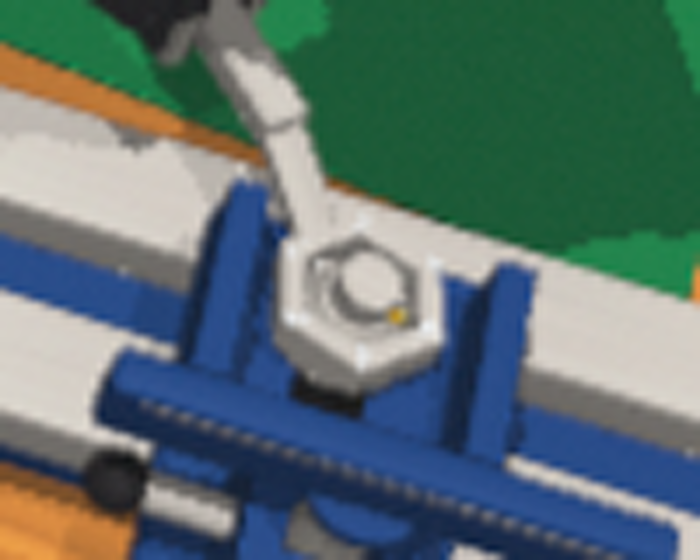

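```bash
cat >> h.py <<'E'
def mark(fn,zt=.1135):
    im,d,c,P=load(fn); u=proj(c,[.561,.214,.1135]).astype(int); w=im[u[1]-14:u[1]+15,u[0]-16:u[0]+17].astype(int)
    y=(w[...,0]+w[...,1])/2-w[...,2]; y[(w[...,0]<w[...,1])]=0; v,x=np.unravel_index(y.argmax(),y.shape)
    k=y>0.6*y.max(); vv,xx=np.nonzero(k); ww=y[k]; p=ray(c,u[0]-16+(xx*ww).sum()/ww.sum(),u[1]-14+(vv*ww).sum()/ww.sum(),zt)
    return y.max(),k.sum(),p,np.degrees(np.arctan2(p[1]-.2138,p[0]-.5612)),np.hypot(p[1]-.2138,p[0]-.5612)
E
python3 - <<'E'
from h import *
for f in ("scene0.png","s4.png","s6.png"): print(f,mark(f))
im,d,c,P=load("s6.png"); u=proj(c,[.56,.213,.12]).astype(int); print(ray(c,u[0]-50+398/7,u[1]-40+315/7,.1135))
stroke(34,2,z=.079)
E
```

```text
scene0.png (np.float64(209.5), np.int64(1), array([0.57105911, 0.2176938 , 0.1135    ]), np.float64(21.551257447691352), np.float64(0.010600173010260916))
s4.png (np.float64(213.5), np.int64(1), array([0.57105911, 0.2176938 , 0.1135    ]), np.float64(21.551257447691352), np.float64(0.010600173010260916))
s6.png (np.float64(120.5), np.int64(3), array([0.56157184, 0.22669548, 0.1135    ]), np.float64(88.34835684839898), np.float64(0.012900843449282603))
[0.56175997 0.22799323 0.1135    ]
[[-0.1,0.34,-0.04],[-0.01,0.39,0]]
[[0.03,-0.06,0.67],[0,0,0.67]]
2
```

>>> {"fn": "send_rows", "kwargs": {
  "translation": [
    [-0.03, 0.36, 0],
    [0, 0.3, 0],
    [0, 0, -0.4],
    [0, 0, -0.4],
    [0, 0, -0.3],
    [0, 0, 0]
  ],
  "rotation": [
    [0, 0, 0.67],
    [0, 0, 0.5],
    [0, 0, 0],
    [0, 0, 0],
    [0, 0, 0],
    [0, 0, 0]
  ],
  "grip": [0, 0, 0, 0, 0, 0]
}}

```text
time_s: 15.0
tool_pos: [0.4755, 0.1561, 0.1079]
orientation: [179.7, -0.4, -145.5]
contact_force: [-0.1, 0.2, -4.3]
opening: 0.169
```

Run:
```python
from h import *
st()
stroke(-27,9,z=.106)
```

```text
{'time_s': 15.0, 'qpos': [28.4758, 13.8309, -57.0449, 108.7202, 12.5239, 64.662, 91.2293], 'tool_pos': [0.4755, 0.1561, 0.1079], 'orientation': [179.6786, -0.4284, -145.4503], 'contact_force': [-0.0582, 0.2305, -4.2752], 'opening': 0.1686}
[[-0.04,0.42,0.08],[-0.02,0.49,0],[-0.02,0.49,0],[-0.02,0.49,0],[-0.02,0.49,0],[-0.02,0.49,0],[-0.02,0.49,0],[-0.02,0.49,0],[-0.02,0.49,0]]
[[0.04,-0.06,0.85],[0,0,0.85],[0,0,0.85],[0,0,0.85],[0,0,0.85],[0,0,0.85],[0,0,0.85],[0,0,0.85],[0,0,0.85]]
9
```

>>> {"fn": "send_rows", "kwargs": {
  "translation": [
    [-0.04, 0.42, 0.05],
    [-0.02, 0.49, 0],
    [-0.02, 0.49, 0],
    [-0.02, 0.49, 0],
    [-0.02, 0.49, 0],
    [-0.02, 0.49, 0],
    [-0.02, 0.49, 0],
    [-0.02, 0.49, 0],
    [-0.02, 0.35, 0],
    [0, 0, 0]
  ],
  "rotation": [
    [0.04, -0.06, 0.85],
    [0, 0, 0.85],
    [0, 0, 0.85],
    [0, 0, 0.85],
    [0, 0, 0.85],
    [0, 0, 0.85],
    [0, 0, 0.85],
    [0, 0, 0.85],
    [0, 0, 0.6],
    [0, 0, 0]
  ],
  "grip": [0, 0, 0, 0, 0, 0, 0, 0, 0, 0]
}}

```text
time_s: 16.0
tool_pos: [0.4712, 0.2551, 0.1071]
orientation: [-180.0, 0.3, 152.5]
contact_force: [-0.3, 0.5, -4.2]
opening: 0.172
```

```bash
cat >> h.py <<'E'
def ringlook(k):
    s=st(); psi=(s["orientation"][2])%360-180; snap("scene","s%s.png"%k); snap("top","t%s.png"%k); z=s["tool_pos"][2]+.031
    r=np.array(s["tool_pos"][:2])+.103*np.array([np.cos(np.radians(psi)),np.sin(np.radians(psi))])
    A=[ringc(f%k,psi,z,tuple(r)) for f in("s%s.png","t%s.png")]
    for a in A: print(*a)
    print("psi",psi,"shift to nut",np.array([.5612,.2140])-(A[0][0]+A[1][0])/2, "mark",mark("s%s.png"%k))
    return psi
E
python3 - <<'E'
from h import *
ringlook(7)
stroke(-27,1,z=.104)
E
```

```text
{'time_s': 16.0, 'qpos': [9.5107, 16.2465, -49.0236, 104.9805, 13.7775, 64.7719, 18.2122], 'tool_pos': [0.4712, 0.2551, 0.1071], 'orientation': [-179.9703, 0.2576, 152.5156], 'contact_force': [-0.2703, 0.4953, -4.1629], 'opening': 0.1719}
[0.56361362 0.20349391] 0.05730040625305928 0.0027987758920033244 -0.003139734475931079
[0.56249989 0.19966052] 0.04787673552393239 0.0035798810429731693 -0.007054471103982149
psi -27.484403321286948 shift to nut [-0.00185675  0.01242278] mark (np.float64(14.0), np.int64(247), array([0.54829712, 0.21545979, 0.1135    ]), np.float64(172.6698643898518), np.float64(0.013009194500559467))
[[0.2,0.18,0.12]]
[[-0.01,0.03,-0.04]]
1
```

Run:
```python
from h import *
a=[]
for f in("s7.png","t7.png"):
    im,d,c,P=load(f); u=proj(c,[.54,.22,.14]).astype(int); a.append(cv2.resize(im[u[1]-36:u[1]+36,u[0]-36:u[0]+36],(400,400),interpolation=cv2.INTER_CUBIC)); print(u)
cv2.imwrite("pics/v9.png",np.hstack(a)[:,:,::-1])
```

```text
[467 298]
[187 240]
```

View pics/v9.png

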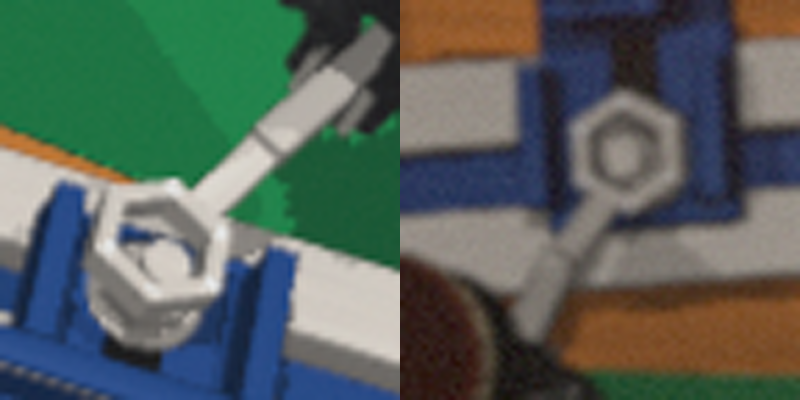

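Run:
```python
from h import *
s=arm.observe()
for f,u,v in(("t7.png",191.5,231),("s7.png",459.8,306.1)):
    im,d,c,P=load(f); print(ray(c,u,v,s["tool_pos"][2]+.031))
    m=(P[...,2]>.124)&(P[...,2]<.131)&(np.hypot(P[...,0]-.561,P[...,1]-.2138)<.012); print("stud",P[m].mean(0),m.sum())
    # hexagon ring: bright-ring pixels with z near top, excluding arm
    q=P[(np.abs(P[...,2]-.138)<.004)&(np.hypot(P[...,0]-.561,P[...,1]-.213)<.03)][:,:2]; print(q.min(0),q.max(0),(q.min(0)+q.max(0))/2,len(q))
psi=-27.5;e=np.array([np.cos(np.radians(psi)),np.sin(np.radians(psi))]);f=np.array([-e[1],e[0]])
print("pred",np.array(s["tool_pos"][:2])+.1031*e+.0013*f)
```

```text
[0.56257968 0.21049762 0.13790768]
stud [0.56134951 0.21407074 0.12808827] 31
[0.53280692 0.18408071] [0.58716403 0.22475046] [0.55998548 0.20441559] 28
[0.56088118 0.21029046 0.13790768]
stud [0.56080064 0.21357045 0.12808226] 52
[0.54403807 0.1836026 ] [0.59029678 0.23100736] [0.56716742 0.20730498] 85
pred [0.56287001 0.20746584]
```

>>> {"fn": "send_rows", "kwargs": {
  "translation": [
    [0.08, 0.12, 0],
    [0, 0, 0.25],
    [0, 0, 0.25],
    [0, 0, 0.25],
    [0, 0, 0.2],
    [0, 0, 0.15],
    [0, 0, 0]
  ],
  "rotation": [
    [0, 0, 0],
    [0, 0, 0],
    [0, 0, 0],
    [0, 0, 0],
    [0, 0, 0],
    [0, 0, 0],
    [0, 0, 0]
  ],
  "grip": [0, 0, 0, 0, 0, 0, 0]
}}

```text
time_s: 16.8
tool_pos: [0.4692, 0.2574, 0.0781]
orientation: [-179.9, 0.2, 153.0]
contact_force: [-2.6, 0.3, 2.4]
opening: 0.175
```

Run:
```python
from h import *
s=st(); psi=(s["orientation"][2])%360-180; print(psi, np.array(tool_for(psi,.08))-np.array(s["tool_pos"]))
stroke(45,12,z=.078)
```

```text
{'time_s': 16.8, 'qpos': [8.3424, 18.2915, -48.4772, 106.6785, 15.7519, 61.8832, 16.804], 'tool_pos': [0.4692, 0.2574, 0.0781], 'orientation': [-179.8911, 0.2393, 153.0325], 'contact_force': [-2.601, 0.2534, 2.4462], 'opening': 0.1752}
-26.96745381164152 [-0.00065563  0.00272955  0.00187206]
[[0.04,-0.35,0.01],[-0.03,-0.43,0],[-0.03,-0.43,0],[-0.03,-0.43,0],[-0.03,-0.43,0],[-0.03,-0.43,0],[-0.03,-0.43,0],[-0.03,-0.43,0],[-0.03,-0.43,0],[-0.03,-0.43,0],[-0.03,-0.43,0],[-0.03,-0.43,0]]
[[-0.02,0.03,-0.75],[0,0,-0.75],[0,0,-0.75],[0,0,-0.75],[0,0,-0.75],[0,0,-0.75],[0,0,-0.75],[0,0,-0.75],[0,0,-0.75],[0,0,-0.75],[0,0,-0.75],[0,0,-0.75]]
12
```

Seated (z back at 0.078). Second stroke.

>>> {"fn": "send_rows", "kwargs": {
  "translation": [
    [0, -0.4, 0],
    [-0.03, -0.43, 0],
    [-0.03, -0.43, 0],
    [-0.03, -0.43, 0],
    [-0.03, -0.43, 0],
    [-0.03, -0.43, 0]
  ],
  "rotation": [
    [0, 0, -0.75],
    [0, 0, -0.75],
    [0, 0, -0.75],
    [0, 0, -0.75],
    [0, 0, -0.75],
    [0, 0, -0.75]
  ],
  "grip": [0, 0, 0, 0, 0, 0]
}}

```text
time_s: 17.4
tool_pos: [0.4587, 0.1951, 0.0766]
orientation: [-179.9, 0.1, -169.4]
contact_force: [-1.0, 1.4, -3.5]
opening: 0.174
```

Run:
```python
from h import *
s=st(); psi=(s["orientation"][2])%360-180; print(psi, np.array(tool_for(psi,.08))-np.array(s["tool_pos"]))
stroke(45,6,z=.078,C=np.array([.559,.2145]))
```

```text
{'time_s': 17.4, 'qpos': [21.4997, 15.2565, -55.2603, 111.3173, 14.5429, 60.661, 60.5993], 'tool_pos': [0.4587, 0.1951, 0.0766], 'orientation': [-179.8518, 0.0504, -169.3625], 'contact_force': [-1.0117, 1.4159, -3.514], 'opening': 0.1739}
10.637500933210191 [ 0.00122409 -0.00095078  0.00343989]
[[0.01,-0.44,-0.06],[-0.03,-0.41,0],[-0.03,-0.41,0],[-0.03,-0.41,0],[-0.03,-0.41,0],[-0.03,-0.41,0]]
[[-0.02,0.01,-0.72],[0,0,-0.72],[0,0,-0.72],[0,0,-0.72],[0,0,-0.72],[0,0,-0.72]]
6
```

>>> {"fn": "send_rows", "kwargs": {
  "translation": [
    [0.01, -0.44, -0.05],
    [-0.03, -0.41, 0],
    [-0.03, -0.41, 0],
    [-0.03, -0.41, 0],
    [-0.03, -0.41, 0],
    [-0.03, -0.41, 0]
  ],
  "rotation": [
    [0, 0, -0.72],
    [0, 0, -0.72],
    [0, 0, -0.72],
    [0, 0, -0.72],
    [0, 0, -0.72],
    [0, 0, -0.72]
  ],
  "grip": [0, 0, 0, 0, 0, 0]
}}

```text
time_s: 18.0
tool_pos: [0.4881, 0.1359, 0.0759]
orientation: [-179.8, -0.2, -133.4]
contact_force: [1.1, 0.5, -2.5]
opening: 0.171
```

Run:
```python
from h import *
s=st(); psi=(s["orientation"][2])%360-180; print(psi, np.array(tool_for(psi,.08))-np.array(s["tool_pos"]))
snap("scene","s8.png"); print(mark("s8.png"))
im,d,c,P=load("s8.png"); w=im.astype(int); y=(w[...,0]+w[...,1])/2-w[...,2]; m=(np.hypot(P[...,0]-.561,P[...,1]-.214)<.03)&(w[...,0]>=w[...,1])&(w[...,2]<120)
i=np.argsort(np.where(m,y,-1).ravel())[-6:]; print([(int(k%640),int(k//640),float(y.ravel()[k]),P.reshape(-1,3)[k].round(3).tolist(),im.reshape(-1,3)[k].tolist()) for k in i])
```

```text
{'time_s': 18.0, 'qpos': [31.748, 18.1994, -59.5859, 110.1155, 18.1084, 61.7922, 101.2668], 'tool_pos': [0.4881, 0.1359, 0.0759], 'orientation': [-179.7875, -0.209, -133.3737], 'contact_force': [1.1054, 0.4899, -2.4575], 'opening': 0.1705}
46.62634079931959 [0.00308334 0.0027791  0.00408434]
(np.float64(85.5), np.int64(2), array([0.55991952, 0.22658558, 0.1135    ]), np.float64(95.71912714764943), np.float64(0.012849543570168667))
[(451, 318, 7.5, [0.583, 0.203, 0.115], [124, 121, 115]), (450, 318, 7.5, [0.582, 0.202, 0.111], [128, 125, 119]), (454, 305, 7.5, [0.549, 0.202, 0.111], [121, 118, 112]), (463, 314, 37.5, [0.564, 0.224, 0.115], [160, 145, 115]), (463, 313, 41.5, [0.562, 0.224, 0.116], [154, 137, 104]), (464, 313, 85.5, [0.561, 0.226, 0.114], [169, 138, 68])]
```

Run:
```python
from h import *
snap("top","t8.png")
a=[]
for f in("s8.png","t8.png"):
    im,d,c,P=load(f); u=proj(c,[.54,.19,.12]).astype(int); a.append(cv2.resize(im[u[1]-36:u[1]+36,u[0]-36:u[0]+36],(400,400),interpolation=cv2.INTER_CUBIC)); print(u)
cv2.imwrite("pics/v10.png",np.hstack(a)[:,:,::-1])
```

```text
[450 297]
[201 240]
```

View pics/v10.png

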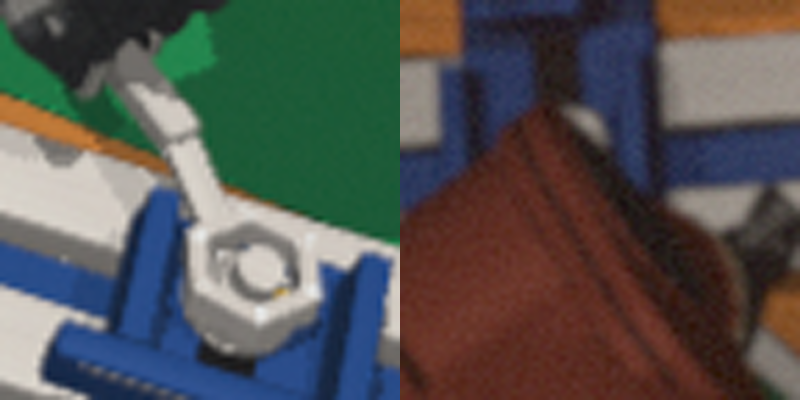

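Run:
```python
from h import *
for f in("s6.png","s8.png","s5.png"):
    im,d,c,P=load(f); q=P[(np.hypot(P[...,0]-.561,P[...,1]-.214)<.024)&(np.hypot(P[...,0]-.561,P[...,1]-.214)>.017)&(P[...,2]>.1)]
    print(f,np.histogram(q[:,2],bins=np.arange(.1,.145,.003))[0])
    for a in range(0,360,60):
        k=(np.degrees(np.arctan2(q[:,1]-.214,q[:,0]-.561))%360//60)==a//60; 
        if k.sum(): print(a,k.sum(),np.percentile(q[k,2],80).round(4),end="; ")
    print()
stroke(34,2,z=.079)
```

```text
s6.png [ 1  8 10 24 23 60 97 26  1  0  0  0  0  0]
0 47 0.1213; 60 30 0.1209; 120 40 0.1193; 180 42 0.118; 240 38 0.1191; 300 53 0.12; 
s8.png [ 0  1  1  5 10 19 24 32 64 45 26  4  0  0]
0 42 0.1314; 60 26 0.1308; 120 43 0.1271; 180 48 0.1245; 240 26 0.1262; 300 46 0.1292; 
s5.png [ 2  0  1  0  0  0  0  7 21 17 22 26 91 74]
0 56 0.1393; 60 26 0.14; 120 53 0.1397; 180 49 0.1395; 240 28 0.1401; 300 55 0.1397; 
[[-0.19,0.49,-0.13],[-0.02,0.44,0]]
[[-0.03,-0.02,0.77],[0,0,0.77]]
2
```

```bash
cat >> h.py <<'E'
def gpose(psi,zr,th,C=C,G=None):
    R=Ro.from_euler("z",psi+180,degrees=True)*Ro.from_euler("x",180,degrees=True)*Ro.from_euler("y",th,degrees=True)
    if G is None:
        a=np.radians(psi); e=np.array([np.cos(a),np.sin(a)]); f=np.array([-e[1],e[0]]); q=C-.1031*e-.0013*f; G=[q[0],q[1],zr+.035]
    return np.array(G)+R.apply([0,0,.05]),R
def cur():
    s=arm.observe(); R=Ro.from_euler("xyz",s["orientation"],degrees=True); p=np.array(s["tool_pos"])
    x=R.apply([1,0,0]); return p,R,(np.degrees(np.arctan2(x[1],x[0])))%360-180,p-R.apply([0,0,.05])
def rows(poses,mx=12):
    p,R,_,_=cur(); T=[];W=[]
    for q,Rn in poses:
        T.append(np.round(R.inv().apply(q-p)/.025,2).tolist());W.append(np.round((R.inv()*Rn).as_rotvec(degrees=True)/8,2).tolist());p,R=q,Rn
    if np.abs(T+W).max()>1: print("TOO BIG")
    cl=lambda A:json.dumps([[0 if v==0 else (int(v) if v==int(v) else v) for v in r] for r in A]).replace(" ","")
    for i in range(0,len(T),mx): print(cl(T[i:i+mx]));print(cl(W[i:i+mx]));print(len(T[i:i+mx]))
E
python3 - <<'E'
from h import *
p,R,psi,G=cur(); print(psi,G)
P=[(p+[0,0,.01],R),gpose(psi,0,5,G=G+[0,0,.02]),gpose(psi,0,10.5,G=G+[0,0,.033])]
P+=[gpose(psi+(-27-psi)*i/10,.133,10.5) for i in range(1,11)]
rows(P)
E
```

```text
46.353368562860794 [0.48867177 0.13538801 0.12577017]
[[0,0,-0.4],[0.17,0.01,-0.41],[0.24,0,-0.53],[-0.12,0.61,-0.4],[-0.03,0.57,-0.01],[-0.03,0.57,-0.01],[-0.03,0.57,-0.01],[-0.03,0.57,-0.01],[-0.03,0.57,-0.01],[-0.03,0.57,-0.01],[-0.03,0.57,-0.01],[-0.03,0.57,-0.01]]
[[0,0,0],[-0.02,0.6,0],[0,0.69,0],[-0.17,0,0.9],[-0.17,0,0.9],[-0.17,0,0.9],[-0.17,0,0.9],[-0.17,0,0.9],[-0.17,0,0.9],[-0.17,0,0.9],[-0.17,0,0.9],[-0.17,0,0.9]]
12
[[-0.03,0.57,-0.01]]
[[-0.17,0,0.9]]
1
```

>>> {"fn": "send_rows", "kwargs": {
  "translation": [
    [0, 0, -0.4],
    [0.17, 0, -0.41],
    [0.24, 0, -0.53],
    [-0.12, 0.61, -0.4],
    [-0.03, 0.57, 0],
    [-0.03, 0.57, 0],
    [-0.03, 0.57, 0],
    [-0.03, 0.57, 0],
    [-0.03, 0.57, 0],
    [-0.03, 0.57, 0],
    [-0.03, 0.57, 0],
    [-0.03, 0.5, 0]
  ],
  "rotation": [
    [0, 0, 0],
    [0, 0.6, 0],
    [0, 0.69, 0],
    [-0.17, 0, 0.9],
    [-0.17, 0, 0.9],
    [-0.17, 0, 0.9],
    [-0.17, 0, 0.9],
    [-0.17, 0, 0.9],
    [-0.17, 0, 0.9],
    [-0.17, 0, 0.9],
    [-0.17, 0, 0.9],
    [-0.15, 0, 0.8]
  ],
  "grip": [0, 0, 0, 0, 0, 0, 0, 0, 0, 0, 0, 0],
  "force": 120
}}

```text
time_s: 19.3
tool_pos: [0.454, 0.2608, 0.127]
orientation: [-179.9, -10.3, 157.1]
contact_force: [0.9, 1.0, -4.4]
opening: 0.163
```

>>> {"fn": "send_rows", "kwargs": {
  "translation": [
    [-0.03, 0.3, 0],
    [0, 0, 0]
  ],
  "rotation": [
    [-0.08, 0, 0.4],
    [0, 0, 0]
  ],
  "grip": [0, 0]
}}

```text
time_s: 19.5
tool_pos: [0.4569, 0.2704, 0.1287]
orientation: [180.0, -10.3, 153.5]
contact_force: [0.1, -0.2, -3.4]
opening: 0.169
```

```bash
cat >> h.py <<'E'
def look3(k):
    s=st(); p,R,psi,G=cur(); print("psi",round(psi,1),"G",G.round(4),"tilt",np.degrees(np.arcsin(-R.apply([1,0,0])[2])).round(2))
    e=np.array([np.cos(np.radians(psi)),np.sin(np.radians(psi))]);f=np.array([-e[1],e[0]]); r=G[:2]+.1031*e+.0013*f; print("pred ring",r.round(4),"pred top z",(G[2]-.035+.016).round(4))
    for n in("scene","top"):
        im,d,c=snap(n,n[0]+"%s.png"%k); P=cloud(d,c); q=P[(np.hypot(P[...,0]-r[0],P[...,1]-r[1])<.031)&(P[...,2]>.1315)&(im.max(2)>90)]
        a=(q[:,:2]-r)@e; b=(q[:,:2]-r)@f; h=q[:,2]; k2=a>-.02
        # plane fit on upper surface
        zt=np.percentile(h[k2],70); g=k2&(np.abs(h-zt)<.006); co=np.linalg.lstsq(np.c_[a[g],b[g],np.ones(g.sum())],h[g],rcond=None)[0]
        g=k2&(np.abs(h-(co[0]*a+co[1]*b+co[2]))<.003); co=np.linalg.lstsq(np.c_[a[g],b[g],np.ones(g.sum())],h[g],rcond=None)[0]
        w=g&(a>-.010)
        print(n,len(q),"top z",co[2].round(4),"pitch deg",np.degrees(co[0]).round(1),"roll",np.degrees(co[1]).round(1),"along far edge",(np.percentile(a[g],98)-.0226).round(4),"side mid",((np.percentile(b[w],2)+np.percentile(b[w],98))/2).round(4),"width",(np.percentile(b[w],98)-np.percentile(b[w],2)).round(4))
E
python3 - <<'E'
from h import *
look3(9); print(mark("s9.png"))
E
```

```text
{'time_s': 19.5, 'qpos': [10.883, 19.8878, -48.1364, 99.1774, 5.8156, 72.1335, 25.3263], 'tool_pos': [0.4569, 0.2704, 0.1287], 'orientation': [179.9678, -10.2866, 153.4613], 'contact_force': [0.1115, -0.2161, -3.4449], 'opening': 0.1685}
psi -26.5 G [0.4649 0.2664 0.1779] tilt -10.29
pred ring [0.5577 0.2215] pred top z 0.1589
scene 2021 top z 0.5494 pitch deg -7.5 roll -17.4 along far edge -0.0072 side mid -0.0073 width 0.0429
top 572 top z 0.5521 pitch deg -1.4 roll -11.3 along far edge -0.0123 side mid -0.0115 width 0.0346
(np.float64(38.0), np.int64(2), array([0.52616747, 0.22125352, 0.1135    ]), np.float64(167.98885339735625), np.float64(0.03581665868933849))
```

```bash
sed -i 's/(P\[...,2\]>.1315)&(im.max/(P[...,2]>.1315)\&(P[...,2]<.185)\&(im.max/' h.py
python3 - <<'E'
from h import *
look3(9); print(mark("s9.png"))
im,d,c,P=load("s9.png"); print(proj(c,[.56,.22,.16]))
a=[]
for f in("s9.png","t9.png"):
    im,d,c,P=load(f); u=proj(c,[.54,.22,.14]).astype(int); a.append(cv2.resize(im[u[1]-45:u[1]+45,u[0]-45:u[0]+45],(400,400),interpolation=cv2.INTER_CUBIC))
cv2.imwrite("pics/v11.png",np.hstack(a)[:,:,::-1])
E
```

```text
{'time_s': 19.6, 'qpos': [10.946, 19.894, -48.1567, 99.2099, 5.8607, 72.1686, 25.5382], 'tool_pos': [0.4568, 0.2696, 0.1284], 'orientation': [-180.0, -10.2854, 153.6509], 'contact_force': [-0.14, -0.704, -3.7828], 'opening': 0.1649}
psi -26.3 G [0.4648 0.2656 0.1776] tilt -10.29
pred ring [0.5577 0.221 ] pred top z 0.1586
scene 401 top z 0.1599 pitch deg 0.3 roll 0.0 along far edge -0.0005 side mid -0.0007 width 0.0503
top 201 top z 0.1608 pitch deg 0.6 roll -0.3 along far edge -0.0009 side mid -0.0019 width 0.0492
(np.float64(37.0), np.int64(3), array([0.52641889, 0.21978653, 0.1135    ]), np.float64(170.23393292986754), np.float64(0.03529255306027426))
[467.52936846 303.28421585]
```

View pics/v11.png

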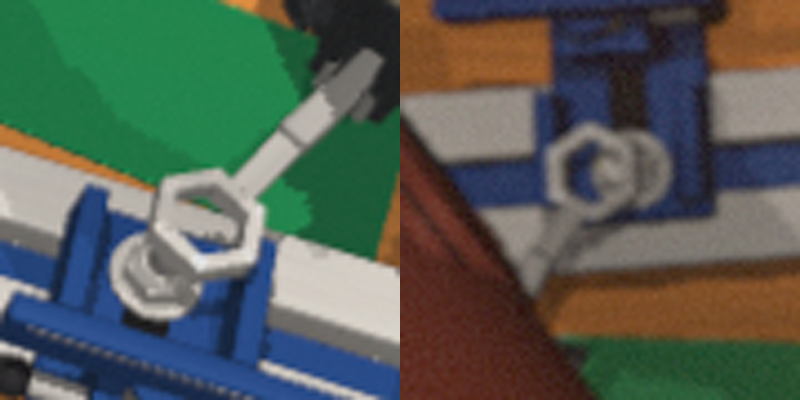

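Run:
```python
from h import *
Cx=np.array([.5624,.2149])
rows([gpose(-25,.134,10,C=Cx),gpose(-25,.128,10,C=Cx),gpose(-25,.122,10,C=Cx),gpose(-25,.1175,10,C=Cx)])
```

```text
[[-0.32,-0.22,0.28],[-0.04,0,0.24],[-0.04,0,0.24],[-0.03,0,0.18]]
[[0.03,-0.04,-0.17],[0,0,0],[0,0,0],[0,0,0]]
4
```

>>> {"fn": "send_rows", "kwargs": {
  "translation": [
    [-0.32, -0.22, 0.28],
    [-0.04, 0, 0.24],
    [-0.04, 0, 0.24],
    [-0.03, 0, 0.12],
    [0, 0, 0]
  ],
  "rotation": [
    [0.03, -0.04, -0.17],
    [0, 0, 0],
    [0, 0, 0],
    [0, 0, 0],
    [0, 0, 0]
  ],
  "grip": [0, 0, 0, 0, 0]
}}

```text
time_s: 20.2
tool_pos: [0.4606, 0.2585, 0.1015]
orientation: [-179.9, -10.0, 155.1]
contact_force: [0.7, 0.8, -4.6]
opening: 0.168
```

Run:
```python
from h import *
look3(10); print(mark("s10.png"))
Cx=np.array([.5624,.2149])
rows([gpose(-25,.1175,10,C=Cx)]+[gpose(-25,z,10,C=Cx) for z in(.112,.106,.1,.096)])
```

```text
{'time_s': 20.2, 'qpos': [11.1722, 21.4401, -47.5812, 100.8567, 7.5384, 69.7066, 27.0888], 'tool_pos': [0.4606, 0.2585, 0.1015], 'orientation': [-179.879, -10.0018, 155.0996], 'contact_force': [0.7117, 0.7882, -4.6373], 'opening': 0.1679}
psi -24.9 G [0.4685 0.2549 0.1508] tilt -10.0
pred ring [0.5626 0.2127] pred top z 0.1318
scene 243 top z 0.134 pitch deg -0.0 roll 0.1 along far edge -0.0003 side mid -0.0018 width 0.0479
top 179 top z 0.1345 pitch deg 1.3 roll 1.1 along far edge -0.0007 side mid -0.001 width 0.0466
(np.float64(115.5), np.int64(3), array([0.56151795, 0.22665454, 0.1135    ]), np.float64(88.58309830540635), np.float64(0.012858468371020884))
[[0.06,0.08,-0.04],[-0.04,0,0.22],[-0.04,0,0.24],[-0.04,0,0.24],[-0.03,0,0.16]]
[[-0.01,0,0.01],[0,0,0],[0,0,0],[0,0,0],[0,0,0]]
5
```

>>> {"fn": "send_rows", "kwargs": {
  "translation": [
    [0.06, 0.08, 0],
    [0, 0, 0],
    [-0.04, 0, 0.2],
    [-0.04, 0, 0.22],
    [-0.04, 0, 0.22],
    [-0.03, 0, 0.12],
    [0, 0, 0]
  ],
  "rotation": [
    [0, 0, 0],
    [0, 0, 0],
    [0, 0, 0],
    [0, 0, 0],
    [0, 0, 0],
    [0, 0, 0],
    [0, 0, 0]
  ],
  "grip": [0, 0, 0, 0, 0, 0, 0]
}}

```text
time_s: 21.0
tool_pos: [0.4603, 0.2639, 0.0841]
orientation: [179.9, -9.9, 155.3]
contact_force: [-2.2, -1.8, 4.1]
opening: 0.164
```

```bash
cat >> h.py <<'E'
def ztop(k):
    im,d,c=snap("scene","s%s.png"%k); P=cloud(d,c); r=np.hypot(P[...,0]-.5612,P[...,1]-.214); q=P[(r<.0235)&(r>.0175)&(P[...,2]>.1)&(P[...,2]<.2)]
    a=np.degrees(np.arctan2(q[:,1]-.214,q[:,0]-.5612))%360
    print("ring top by 60deg sector",[np.percentile(q[a//60==i,2],75).round(4) if (a//60==i).sum()>3 else None for i in range(6)],"mark",mark("s%s.png"%k))
E
python3 - <<'E'
from h import *
st(); ztop(11); p,R,psi,G=cur(); print(psi,G,gpose(psi,.096,10,C=np.array([.5622,.2147]))[0]-p)
Cx=np.array([.5620,.2145])
rows([gpose(psi+(44-psi)*i/10,.0965,10,C=Cx) for i in range(1,11)])
E
```

```text
{'time_s': 21.0, 'qpos': [10.2721, 22.7084, -47.2786, 101.688, 8.4978, 67.7115, 26.248], 'tool_pos': [0.4603, 0.2639, 0.0841], 'orientation': [179.9491, -9.9167, 155.2562], 'contact_force': [-2.1631, -1.7566, 4.0938], 'opening': 0.1637}
ring top by 60deg sector [np.float64(0.1254), np.float64(0.1231), np.float64(0.1222), np.float64(0.1246), np.float64(0.1248), np.float64(0.126)] mark (np.float64(113.0), np.int64(3), array([0.56150502, 0.2266544 , 0.1135    ]), np.float64(88.6407067465439), np.float64(0.012858018383604846))
-24.750154767455285 [0.46818929 0.26021571 0.13346648] [-0.00025229 -0.00354006 -0.00245284]
[[-0.1,-0.68,0.06],[-0.04,-0.53,-0.01],[-0.04,-0.53,-0.01],[-0.04,-0.53,-0.01],[-0.04,-0.53,-0.01],[-0.04,-0.53,-0.01],[-0.04,-0.53,-0.01],[-0.04,-0.53,-0.01],[-0.04,-0.53,-0.01],[-0.04,-0.53,-0.01]]
[[0.15,0.01,-0.85],[0.15,0,-0.85],[0.15,0,-0.85],[0.15,0,-0.85],[0.15,0,-0.85],[0.15,0,-0.85],[0.15,0,-0.85],[0.15,0,-0.85],[0.15,0,-0.85],[0.15,0,-0.85]]
10
```

Run:
```python
from h import *
Cx=np.array([.5620,.2147])
rows([gpose(-26,.099,10,C=Cx),gpose(-28,.099,12,C=Cx),gpose(-31,.099,14,C=Cx),gpose(-28,.098,15,C=Cx),gpose(-25,.098,15,C=Cx)])
```

```text
[[-0.04,-0.04,-0.03],[0.07,0.16,0],[0.07,0.24,0],[0.02,-0.24,0.04],[-0.01,-0.24,0]]
[[-0.02,0.01,0.15],[-0.05,0.25,0.25],[-0.08,0.25,0.37],[0.09,0.12,-0.36],[0.1,0,-0.36]]
5
```

>>> {"fn": "send_rows", "kwargs": {
  "translation": [
    [-0.04, -0.1, 0],
    [0.07, 0.1, 0],
    [0.07, 0.2, 0],
    [0.02, -0.24, 0.04],
    [0, -0.24, 0],
    [0, 0, 0]
  ],
  "rotation": [
    [0, 0, 0.15],
    [-0.05, 0.25, 0.25],
    [-0.08, 0.25, 0.37],
    [0.09, 0.12, -0.36],
    [0.1, 0, -0.36],
    [0, 0, 0]
  ],
  "grip": [0, 0, 0, 0, 0, 0]
}}

```text
time_s: 21.65
tool_pos: [0.4584, 0.263, 0.0847]
orientation: [179.7, -15.3, 154.2]
contact_force: [-0.8, 3.6, 1.2]
opening: 0.167
```

Run:
```python
from h import *
st(); ztop(12); p,R,psi,G=cur(); print(psi,G,gpose(psi,G[2]-.035,15,C=np.array([.5620,.2147]))[0]-p)
Cx=np.array([.5620,.2145])
rows([gpose(psi+(44-psi)*i/10,.0975,15,C=Cx) for i in range(1,11)])
```

```text
{'time_s': 21.65, 'qpos': [12.1482, 25.5882, -47.2412, 99.4018, 5.5346, 70.4579, 28.5392], 'tool_pos': [0.4584, 0.263, 0.0847], 'orientation': [179.6577, -15.291, 154.1917], 'contact_force': [-0.8122, 3.6228, 1.2005], 'opening': 0.1668}
ring top by 60deg sector [np.float64(0.1128), np.float64(0.1139), np.float64(0.114), np.float64(0.114), np.float64(0.1131), np.float64(0.1133)] mark (np.float64(96.5), np.int64(4), array([0.55424394, 0.22395922, 0.1135    ]), np.float64(124.3995752691529), np.float64(0.012312454805865134))
-25.886328114401152 [0.4701966  0.25713588 0.13290654] [-1.43598681e-03  1.03889880e-03 -6.46283250e-05]
[[0.02,-0.56,0.02],[-0.04,-0.56,-0.01],[-0.04,-0.56,-0.01],[-0.04,-0.56,-0.01],[-0.04,-0.56,-0.01],[-0.04,-0.56,-0.01],[-0.04,-0.56,-0.01],[-0.04,-0.56,-0.01],[-0.04,-0.56,-0.01],[-0.04,-0.56,-0.01]]
[[0.27,-0.03,-0.84],[0.23,0,-0.84],[0.23,0,-0.84],[0.23,0,-0.84],[0.23,0,-0.84],[0.23,0,-0.84],[0.23,0,-0.84],[0.23,0,-0.84],[0.23,0,-0.84],[0.23,0,-0.84]]
10
```

>>> {"fn": "send_rows", "kwargs": {
  "translation": [
    [0, -0.56, 0.02],
    [-0.04, -0.56, -0.01],
    [-0.04, -0.56, -0.01],
    [-0.04, -0.56, -0.01],
    [-0.04, -0.56, -0.01]
  ],
  "rotation": [
    [0.25, 0, -0.84],
    [0.23, 0, -0.84],
    [0.23, 0, -0.84],
    [0.23, 0, -0.84],
    [0.23, 0, -0.84]
  ],
  "grip": [0, 0, 0, 0, 0]
}}

```text
time_s: 22.2
tool_pos: [0.448, 0.1969, 0.0843]
orientation: [179.5, -15.3, -170.8]
contact_force: [-0.6, 3.0, 1.5]
opening: 0.166
```

Run:
```python
from h import *
st(); ztop(13); p,R,psi,G=cur(); print(psi,G,gpose(psi,.0975,15,C=np.array([.5620,.2147]))[0]-p)
Cx=np.array([.5615,.2145])
rows([gpose(psi+(46-psi)*i/5,.0975,15,C=Cx) for i in range(1,6)])
```

```text
{'time_s': 22.2, 'qpos': [16.1488, 27.0985, -51.9836, 99.5658, 14.3194, 77.6196, 59.1375], 'tool_pos': [0.448, 0.1969, 0.0843], 'orientation': [179.5474, -15.328, -170.7777], 'contact_force': [-0.5629, 2.9506, 1.4737], 'opening': 0.1656}
ring top by 60deg sector [np.float64(0.1135), np.float64(0.1137), np.float64(0.114), np.float64(0.1135), np.float64(0.1137), np.float64(0.1129)] mark (np.float64(78.5), np.int64(2), array([0.5560146, 0.2269361, 0.1135   ]), np.float64(111.5413574615352), np.float64(0.014122520855023864))
9.616100424620754 [0.46130427 0.19723338 0.13238718] [-3.81475235e-04 -1.34211237e-03  2.97874804e-05]
[[0,-0.64,-0.01],[-0.04,-0.59,-0.01],[-0.04,-0.59,-0.01],[-0.04,-0.59,-0.01],[-0.04,-0.59,-0.01]]
[[0.29,-0.04,-0.88],[0.24,0,-0.88],[0.24,0,-0.88],[0.24,0,-0.88],[0.24,0,-0.88]]
5
```

Still seated and the mark is advancing (about 112°). Continuing the stroke.

>>> {"fn": "send_rows", "kwargs": {
  "translation": [
    [0, -0.62, 0],
    [-0.04, -0.59, -0.01],
    [-0.04, -0.59, -0.01],
    [-0.04, -0.59, -0.01],
    [-0.04, -0.5, -0.01]
  ],
  "rotation": [
    [0.27, 0, -0.88],
    [0.24, 0, -0.88],
    [0.24, 0, -0.88],
    [0.24, 0, -0.88],
    [0.2, 0, -0.8]
  ],
  "grip": [0, 0, 0, 0, 0]
}}

```text
time_s: 22.75
tool_pos: [0.4792, 0.1343, 0.0838]
orientation: [179.4, -15.2, -134.7]
contact_force: [-3.4, 0.1, 4.2]
opening: 0.169
```

Run:
```python
from h import *
st(); ztop(14); p,R,psi,G=cur(); print(psi,G,gpose(psi,.0975,15,C=np.array([.5615,.2147]))[0]-p)
Cx=np.array([.5617,.2145])
P=[gpose(psi-6,.0975,15,C=Cx),gpose(psi-11,.0985,15,C=Cx)]+[gpose(psi-11,z,15,C=Cx) for z in(.107,.117,.121)]
a=psi-11
P+=[gpose(a+(-26-a)*i/8,.121,15,C=Cx) for i in range(1,9)]
rows(P)
```

```text
{'time_s': 22.75, 'qpos': [19.7199, 29.0937, -56.2663, 99.2883, 25.9093, 81.1324, 91.0624], 'tool_pos': [0.4792, 0.1343, 0.0838], 'orientation': [179.3581, -15.1726, -134.6862], 'contact_force': [-3.3978, 0.101, 4.2419], 'opening': 0.1686}
ring top by 60deg sector [np.float64(0.1129), np.float64(0.1133), np.float64(0.1136), np.float64(0.114), np.float64(0.1133), np.float64(0.1125)] mark (np.float64(46.5), np.int64(2), array([0.5260867 , 0.21227061, 0.1135    ]), np.float64(-177.5060092371943), np.float64(0.035146589742166265))
45.66141874766643 [0.48971651 0.14219801 0.13191968] [ 0.00114186 -0.00242703  0.00054011]
[[0.02,0.37,-0.01],[0,0.4,-0.04],[0.09,0,-0.33],[0.1,0,-0.39],[0.04,0,-0.15],[-0.03,0.61,-0.01],[-0.03,0.61,-0.01],[-0.03,0.61,-0.01],[-0.03,0.61,-0.01],[-0.03,0.61,-0.01],[-0.03,0.61,-0.01],[-0.03,0.61,-0.01]]
[[-0.12,-0.02,0.72],[-0.16,0,0.6],[0,0,0],[0,0,0],[0,0,0],[-0.25,0,0.92],[-0.25,0,0.92],[-0.25,0,0.92],[-0.25,0,0.92],[-0.25,0,0.92],[-0.25,0,0.92],[-0.25,0,0.92]]
12
[[-0.03,0.61,-0.01]]
[[-0.25,0,0.92]]
1
```

>>> {"fn": "send_rows", "kwargs": {
  "translation": [
    [0.02, 0.37, 0],
    [0, 0.36, -0.02],
    [0.09, 0, -0.33],
    [0.1, 0, -0.39],
    [0.04, 0, -0.2],
    [-0.03, 0.61, -0.01],
    [-0.03, 0.61, -0.01],
    [-0.03, 0.61, -0.01],
    [-0.03, 0.61, -0.01],
    [-0.03, 0.61, -0.01],
    [-0.03, 0.61, -0.01],
    [-0.03, 0.61, -0.01]
  ],
  "rotation": [
    [-0.12, 0, 0.72],
    [-0.16, 0, 0.5],
    [0, 0, 0],
    [0, 0, 0],
    [0, 0, 0],
    [-0.25, 0, 0.92],
    [-0.25, 0, 0.92],
    [-0.25, 0, 0.92],
    [-0.25, 0, 0.92],
    [-0.25, 0, 0.92],
    [-0.25, 0, 0.92],
    [-0.25, 0, 0.92]
  ],
  "grip": [0, 0, 0, 0, 0, 0, 0, 0, 0, 0, 0, 0]
}}

```text
time_s: 24.0
tool_pos: [0.4531, 0.2499, 0.1093]
orientation: [-179.7, -15.6, 157.9]
contact_force: [0.4, -1.3, -3.3]
opening: 0.167
```

>>> {"fn": "send_rows", "kwargs": {
  "translation": [
    [-0.03, 0.5, 0],
    [0, 0, 0],
    [0, 0, 0]
  ],
  "rotation": [
    [-0.2, 0, 0.75],
    [0, 0, 0],
    [0, 0, 0]
  ],
  "grip": [0, 0, 0]
}}

```text
time_s: 24.3
tool_pos: [0.4584, 0.2607, 0.1093]
orientation: [-179.5, -15.6, 151.2]
contact_force: [0.2, 1.3, -4.8]
opening: 0.167
```

```bash
cat >> h.py <<'E'
def ins(k,psit,th):
    """ring centre by look3-style fit, then rows that shift it over the nut and lower it"""
    st(); p,R,psi,G=cur(); e=np.array([np.cos(np.radians(psi)),np.sin(np.radians(psi))]);f=np.array([-e[1],e[0]]); r=G[:2]+.1024*e; out=[]
    for n in("scene","top"):
        im,d,c=snap(n,n[0]+"%s.png"%k); P=cloud(d,c); q=P[(np.hypot(P[...,0]-r[0],P[...,1]-r[1])<.031)&(P[...,2]>.1315)&(P[...,2]<.165)&(im.max(2)>90)]
        if len(q)<60: print(n,"few",len(q)); continue
        a=(q[:,:2]-r)@e; b=(q[:,:2]-r)@f; h=q[:,2]; k2=a>-.02; zt=np.percentile(h[k2],70); g=k2&(np.abs(h-zt)<.004); w=g&(a>-.01)
        co=np.linalg.lstsq(np.c_[a[g],b[g],np.ones(g.sum())],h[g],rcond=None)[0]
        da=np.percentile(a[g],98)-.0226; db=(np.percentile(b[w],2)+np.percentile(b[w],98))/2; rc=r+da*e+db*f; out.append(rc)
        print(n,"ring",rc.round(4),"top",co[2].round(4),"pitch",np.degrees(co[0]).round(1),"da,db",da.round(4),db.round(4),"width",(np.percentile(b[w],98)-np.percentile(b[w],2)).round(4))
    rc=np.mean(out,0); al=(rc-G[:2])@e; be=(rc-G[:2])@f; print("psi",psi,"al,be",al,be,"mark",mark("s%s.png"%k))
    return al,be
E
python3 - <<'E'
from h import *
al,be=ins(15,-25,15)
N=np.array([.5612,.2140]); psi=-25; a=np.radians(psi); e=np.array([np.cos(a),np.sin(a)]); f=np.array([-e[1],e[0]]); g=N-al*e-be*f
_,_,_,G=cur()
g_=lambda z,th=15: gpose(psi,0,th,G=[g[0],g[1],z])
rows([g_(G[2]),g_(G[2])]+[g_(z) for z in (.150,.144,.138,.1335)])
E
```

```text
{'time_s': 24.3, 'qpos': [12.6763, 24.0247, -47.3338, 98.0221, 4.0684, 73.1876, 26.5586], 'tool_pos': [0.4584, 0.2607, 0.1093], 'orientation': [-179.5193, -15.6165, 151.2236], 'contact_force': [0.2293, 1.3255, -4.8208], 'opening': 0.1672}
scene ring [0.5589 0.2055] top 0.135 pitch -1.9 da,db -0.0012 -0.0004 width 0.0496
top ring [0.5593 0.2071] top 0.1364 pitch -0.9 da,db -0.0016 0.0012 width 0.0473
psi -28.776408866617743 al,be 0.10097489186790794 0.0004009197924037069 mark (np.float64(13.0), np.int64(293), array([0.55254946, 0.21305452, 0.1135    ]), np.float64(-175.0746032114536), np.float64(0.008682606081893852))
[[0.04,0.02,0.02],[0,0,0],[-0.08,0,0.29],[-0.06,0,0.23],[-0.06,0,0.23],[-0.05,0,0.17]]
[[0.07,-0.08,-0.46],[0,0,0],[0,0,0],[0,0,0],[0,0,0],[0,0,0]]
6
```

>>> {"fn": "send_rows", "kwargs": {
  "translation": [
    [0.04, 0.02, 0.02],
    [0, 0, 0],
    [-0.08, 0, 0.29],
    [-0.06, 0, 0.2]
  ],
  "rotation": [
    [0.07, 0, -0.46],
    [0, 0, 0],
    [0, 0, 0],
    [0, 0, 0]
  ],
  "grip": [0, 0, 0, 0]
}}

```text
time_s: 24.8
tool_pos: [0.4577, 0.2599, 0.0959]
orientation: [-179.9, -15.6, 155.2]
contact_force: [-4.9, 1.0, 5.0]
opening: 0.165
```

Run:
```python
from h import *
st(); ztop(16); p,R,psi,G=cur(); print(psi,G)
N=np.array([.5612,.2140]); al,be=.101,.0004
def g_(psi,z,th=15):
    a=np.radians(psi); e=np.array([np.cos(a),np.sin(a)]); f=np.array([-e[1],e[0]]); g=N-al*e-be*f; return gpose(psi,0,th,G=[g[0],g[1],z])
rows([g_(-25,G[2]),g_(-27,.140),g_(-23,.1365),g_(-27,.134),g_(-25,.133)])
```

```text
{'time_s': 24.8, 'qpos': [12.4573, 25.3481, -47.6492, 98.4055, 5.464, 72.4919, 29.4667], 'tool_pos': [0.4577, 0.2599, 0.0959], 'orientation': [-179.9076, -15.6322, 155.1595], 'contact_force': [-4.8945, 0.9634, 5.0465], 'opening': 0.165}
ring top by 60deg sector [np.float64(0.124), np.float64(0.1258), np.float64(0.1246), np.float64(0.1247), np.float64(0.1257), np.float64(0.1243)] mark (np.float64(62.0), np.int64(3), array([0.52614113, 0.213619  , 0.1135    ]), np.float64(-179.70419480445523), np.float64(0.03505933531680368))
-24.827745326808497 [0.46983148 0.25447067 0.14373417]
[[0.02,0.07,0.01],[-0.04,0.16,0.14],[-0.05,-0.32,0.13],[-0.04,0.32,0.09],[-0.01,-0.16,0.04]]
[[-0.02,-0.08,0.02],[-0.06,0,0.24],[0.13,0,-0.48],[-0.13,0,0.48],[0.06,0,-0.24]]
5
```

>>> {"fn": "send_rows", "kwargs": {
  "translation": [
    [0.1, 0.05, 0],
    [-0.04, 0.16, 0.14],
    [-0.05, -0.32, 0.13],
    [-0.04, 0.32, 0.09],
    [0, -0.16, 0.04],
    [0, 0, 0]
  ],
  "rotation": [
    [0, 0, 0.02],
    [-0.06, 0, 0.24],
    [0.13, 0, -0.48],
    [-0.13, 0, 0.48],
    [0.06, 0, -0.24],
    [0, 0, 0]
  ],
  "grip": [0, 0, 0, 0, 0, 0]
}}

```text
time_s: 25.45
tool_pos: [0.4574, 0.2623, 0.0853]
orientation: [-179.9, -15.5, 154.7]
contact_force: [0.7, -0.3, -1.1]
opening: 0.165
```

Run:
```python
from h import *
st(); ztop(17); p,R,psi,G=cur(); print(psi,G)
Cx=np.array([.5615,.2145])
rows([gpose(psi+(44-psi)*i/9,.0975,15,C=Cx) for i in range(1,10)])
```

```text
{'time_s': 25.45, 'qpos': [11.9845, 25.8853, -47.3649, 99.0556, 5.8941, 71.1568, 28.7212], 'tool_pos': [0.4574, 0.2623, 0.0853], 'orientation': [-179.9191, -15.4538, 154.7394], 'contact_force': [0.7095, -0.3069, -1.107], 'opening': 0.1655}
ring top by 60deg sector [np.float64(0.1126), np.float64(0.1139), np.float64(0.1149), np.float64(0.1144), np.float64(0.1141), np.float64(0.1125)] mark (np.float64(62.0), np.int64(3), array([0.52614061, 0.21360559, 0.1135    ]), np.float64(-179.68229180019765), np.float64(0.03505993373439886))
-25.326608844746374 [0.46960115 0.25687411 0.13372461]
[[0,-0.63,0.06],[-0.05,-0.62,-0.01],[-0.05,-0.62,-0.01],[-0.05,-0.62,-0.01],[-0.05,-0.62,-0.01],[-0.05,-0.62,-0.01],[-0.05,-0.62,-0.01],[-0.05,-0.62,-0.01],[-0.05,-0.62,-0.01]]
[[0.24,-0.06,-0.93],[0.25,0,-0.93],[0.25,0,-0.93],[0.25,0,-0.93],[0.25,0,-0.93],[0.25,0,-0.93],[0.25,0,-0.93],[0.25,0,-0.93],[0.25,0,-0.93]]
9
```

>>> {"fn": "send_rows", "kwargs": {
  "translation": [
    [0, -0.63, 0.03],
    [-0.05, -0.62, -0.01],
    [-0.05, -0.62, -0.01],
    [-0.05, -0.62, -0.01],
    [-0.05, -0.62, -0.01],
    [-0.05, -0.62, -0.01],
    [-0.05, -0.62, -0.01],
    [-0.05, -0.62, -0.01],
    [-0.05, -0.55, -0.01],
    [0, 0, 0]
  ],
  "rotation": [
    [0.24, 0, -0.93],
    [0.25, 0, -0.93],
    [0.25, 0, -0.93],
    [0.25, 0, -0.93],
    [0.25, 0, -0.93],
    [0.25, 0, -0.93],
    [0.25, 0, -0.93],
    [0.25, 0, -0.93],
    [0.22, 0, -0.85],
    [0, 0, 0]
  ],
  "grip": [0, 0, 0, 0, 0, 0, 0, 0, 0, 0]
}}

```text
time_s: 26.5
tool_pos: [0.4796, 0.1342, 0.0848]
orientation: [179.3, -15.1, -134.7]
contact_force: [1.8, -1.0, -0.8]
opening: 0.166
```

Run:
```python
from h import *
st(); ztop(18); p,R,psi,G=cur(); print(psi,G)
Cx=np.array([.5617,.2145])
P=[gpose(psi-6,.0975,15,C=Cx),gpose(psi-11,.0985,15,C=Cx)]+[gpose(psi-11,z,15,C=Cx) for z in(.107,.117,.128,.137)]
a=psi-11; G0=P[-1][0]-P[-1][1].apply([0,0,.05]); G1=np.array([.400,.196,.172])
P+=[gpose(a+(73-a)*i/6,0,15,G=G0+(G1-G0)*i/6) for i in range(1,7)]
P+=[gpose(73,0,15,G=[.400,.196,z]) for z in (.15,.128,.106,.084,.062,.046,.040)]
rows(P)
```

```text
{'time_s': 26.5, 'qpos': [19.9295, 29.0938, -56.4999, 99.2296, 25.941, 81.2095, 91.0884], 'tool_pos': [0.4796, 0.1342, 0.0848], 'orientation': [179.3418, -15.0945, -134.6727], 'contact_force': [1.7623, -1.0414, -0.7984], 'opening': 0.1663}
ring top by 60deg sector [np.float64(0.113), np.float64(0.1133), np.float64(0.1138), np.float64(0.1135), np.float64(0.1138), np.float64(0.1137)] mark (np.float64(76.0), np.int64(2), array([0.54907353, 0.20797648, 0.1135    ]), np.float64(-154.34818261683756), np.float64(0.013452314862221126))
45.106891660857826 [0.48886788 0.14340035 0.13315644]
[[0.02,0.35,0.04],[0,0.4,-0.04],[0.09,0,-0.33],[0.1,0,-0.39],[0.11,0,-0.43],[0.09,0,-0.35],[0.26,0.45,0.07],[0.2,0.48,0.05],[0.14,0.5,0.04],[0.08,0.51,0.02],[0.02,0.52,0.01],[-0.04,0.52,-0.01]]
[[-0.11,-0.02,0.72],[-0.16,0,0.6],[0,0,0],[0,0,0],[0,0,0],[0,0,0],[0.21,0,-0.78],[0.21,0,-0.78],[0.21,0,-0.78],[0.21,0,-0.78],[0.21,0,-0.78],[0.21,0,-0.78]]
12
[[-0.23,0,0.85],[-0.23,0,0.85],[-0.23,0,0.85],[-0.23,0,0.85],[-0.23,0,0.85],[-0.17,0,0.62],[-0.06,0,0.23]]
[[0,0,0],[0,0,0],[0,0,0],[0,0,0],[0,0,0],[0,0,0],[0,0,0]]
7
```

>>> {"fn": "send_rows", "kwargs": {
  "translation": [
    [0.02, 0.35, 0],
    [0, 0.36, -0.04],
    [0.09, 0, -0.33],
    [0.1, 0, -0.39],
    [0.11, 0, -0.43],
    [0.09, 0, -0.35],
    [0.26, 0.45, 0.07],
    [0.2, 0.48, 0.05],
    [0.14, 0.5, 0.04],
    [0.08, 0.51, 0.02],
    [0.02, 0.52, 0.01],
    [-0.04, 0.5, -0.01]
  ],
  "rotation": [
    [-0.11, 0, 0.72],
    [-0.16, 0, 0.55],
    [0, 0, 0],
    [0, 0, 0],
    [0, 0, 0],
    [0, 0, 0],
    [0.21, 0, -0.78],
    [0.21, 0, -0.78],
    [0.21, 0, -0.78],
    [0.21, 0, -0.78],
    [0.21, 0, -0.78],
    [0.21, 0, -0.78]
  ],
  "grip": [0, 0, 0, 0, 0, 0, 0, 0, 0, 0, 0, 0]
}}

```text
time_s: 27.75
tool_pos: [0.3973, 0.1866, 0.1322]
orientation: [-179.9, -14.9, -106.6]
contact_force: [0.4, 0.6, -3.6]
opening: 0.165
```

>>> {"fn": "send_rows", "kwargs": {
  "translation": [
    [-0.23, 0, 0.85],
    [-0.23, 0, 0.85],
    [-0.23, 0, 0.85],
    [-0.23, 0, 0.85],
    [0, 0, 0]
  ],
  "rotation": [
    [0, 0, 0],
    [0, 0, 0],
    [0, 0, 0],
    [0, 0, 0],
    [0, 0, 0]
  ],
  "grip": [0, 0, 0, 0, 0]
}}

```text
time_s: 28.25
tool_pos: [0.3974, 0.1886, 0.0462]
orientation: [-179.6, -14.9, -106.2]
contact_force: [-0.2, -0.1, -3.8]
opening: 0.164
```

Run:
```python
from h import *
st(); p,R,psi,G=cur(); print(psi,G)
rows([gpose(73,0,15,G=[.400,.196,z]) for z in (.06,.05,.043,.038)])
# stud location & blue rest bar by scene/top now that arm is away
for n in("scene","top"):
    im,d,c=snap(n,n[0]+"20.png"); P=cloud(d,c); hs=cv2.cvtColor(im,cv2.COLOR_RGB2HSV)
    b=(hs[...,0]>100)&(hs[...,0]<128)&(hs[...,1]>110)&(P[...,2]>.196)&(P[...,2]<.215)&(P[...,0]>.6)&(P[...,0]<.7)&(P[...,1]>.1)&(P[...,1]<.33)
    for x in blobs(b,P,amin=8): print(n,*x)
    q=P[b]; r=cv2.minAreaRect((q[:,:2]*1000).astype(np.float32)); print(r, np.median(q[:,2]))
```

```text
{'time_s': 28.25, 'qpos': [15.7046, 25.5855, -64.2283, 111.7753, 30.7922, 73.857, 101.6486], 'tool_pos': [0.3974, 0.1886, 0.0462], 'orientation': [-179.5656, -14.8859, -106.2463], 'contact_force': [-0.2488, -0.0747, -3.8281], 'opening': 0.1642}
73.75371757921073 [0.40058515 0.20106274 0.09447202]
TOO BIG
[[-0.16,0,1.38],[-0.1,0,0.39],[-0.07,0,0.27],[-0.05,0,0.19]]
[[-0.08,0.01,0.09],[0,0,0],[0,0,0],[0,0,0]]
4
scene 556 [0.6473 0.2186 0.2049] rectc [0.6458 0.2193] LxW [149.  15.] yaw 93.5 px [463. 334.]
((646.0029907226562, 219.30630493164062), (15.516223907470703, 149.07325744628906), 3.8057193756103516) 0.20500830390006283
top 220 [0.6459 0.2177 0.2061] rectc [0.6468 0.2195] LxW [140.  13.] yaw 93.9 px [181. 194.]
((646.7804565429688, 219.50222778320312), (13.270820617675781, 139.89004516601562), 3.9118523597717285) 0.20603010448148312
```

>>> {"fn": "send_rows", "kwargs": {
  "translation": [
    [-0.22, 0, 0.8],
    [-0.22, 0, 0.8],
    [-0.12, 0, 0.45],
    [-0.05, 0, 0.2],
    [0, 0, 0],
    [0, 0, 0],
    [0, 0, 0],
    [0, 0, 0],
    [0, 0, 0],
    [0.12, 0, -0.45],
    [0.23, 0, -0.85],
    [0.23, 0, -0.85]
  ],
  "rotation": [
    [0, 0, 0],
    [0, 0, 0],
    [0, 0, 0],
    [0, 0, 0],
    [0, 0, 0],
    [0, 0, 0],
    [0, 0, 0],
    [0, 0, 0],
    [0, 0, 0],
    [0, 0, 0],
    [0, 0, 0],
    [0, 0, 0]
  ],
  "grip": [0, 0, 0, 0, 0, 0.5, 0.8, 0.8, 0.8, 0.8, 0.8, 0.8],
  "force": 60
}}

```text
time_s: 29.55
tool_pos: [0.4034, 0.1928, 0.0555]
orientation: [-178.9, -14.4, -106.5]
contact_force: [0.6, 0.5, -0.3]
opening: 0.798
```

>>> {"fn": "send_rows", "kwargs": {
  "translation": [
    [0.23, 0, -0.85],
    [0.23, 0, -0.85],
    [0, 0, -0.85],
    [0, 0, -0.85],
    [0, 0, -0.85],
    [0, 0, -0.85]
  ],
  "rotation": [
    [0, -0.5, 0.6],
    [0, -0.5, 0.6],
    [0, -0.5, 0.6],
    [0, -0.4, 0.6],
    [0, 0, 0.6],
    [0, 0, 0.6]
  ],
  "grip": [0.8, 0.8, 0.8, 0.8, 0.8, 0.8]
}}

```text
time_s: 30.15
tool_pos: [0.3976, 0.1979, 0.1895]
orientation: [-177.1, 2.4, -135.1]
contact_force: [0.6, -0.9, 0.7]
opening: 0.801
```

Run:
```python
from h import *
s=st(); im,d,c=snap("scene","s21.png"); P=cloud(d,c); z=P[...,2]; hs=cv2.cvtColor(im,cv2.COLOR_RGB2HSV)
nb=(P[...,0]<.48)&(P[...,1]>.03)&(P[...,1]<.36)&(P[...,0]>.32)
for b in blobs((z>.011)&(z<.06)&nb&(hs[...,1]<90),P,amin=60): print(*b)
y=s["orientation"][2]; y=y-360 if y>0 else y
plan([(.46,.235,.30,-160,6),(.60,.215,.28,-255,12),(.646,.2195,.24,-266.3,4)])
```

```text
{'time_s': 30.15, 'qpos': [43.0945, -11.5005, -67.6863, 112.1781, -9.4248, 69.1772, 113.4849], 'tool_pos': [0.3976, 0.1979, 0.1895], 'orientation': [-177.1476, 2.4328, -135.0898], 'contact_force': [0.6082, -0.9229, 0.6803], 'opening': 0.8009}
887 [0.3912 0.2086 0.0283] rectc [0.3858 0.2019] LxW [253.  53.] yaw 73.2 px [464. 265.]
[[-0.49,-0.15,-0.69],[-0.46,-0.08,-0.72],[-0.47,-0.05,-0.72],[-0.47,-0.02,-0.72],[-0.47,0.02,-0.72],[-0.47,0.05,-0.72],[-0.42,-0.22,0.07],[-0.44,-0.16,0.07],[-0.46,-0.1,0.07],[-0.47,-0.04,0.07],[-0.47,0.03,0.07],[-0.46,0.09,0.07]]
[[-0.36,0.34,0.51],[0,0,0.51],[0,0,0.51],[0,0,0.51],[0,0,0.51],[0,0,0.51],[0,0,0.99],[0,0,0.99],[0,0,0.99],[0,0,0.99],[0,0,0.99],[0,0,0.99]]
12
[[-0.44,0.16,0.07],[-0.42,0.22,0.07],[-0.39,0.27,0.07],[-0.34,0.32,0.07],[-0.3,0.37,0.07],[-0.24,0.4,0.07],[-0.08,0.46,0.4],[-0.05,0.46,0.4],[-0.03,0.46,0.4],[-0.01,0.46,0.4]]
[[0,0,0.99],[0,0,0.99],[0,0,0.99],[0,0,0.99],[0,0,0.99],[0,0,0.99],[0,0,0.35],[0,0,0.35],[0,0,0.35],[0,0,0.35]]
10
```

>>> {"fn": "send_rows", "kwargs": {
  "translation": [
    [-0.49, -0.15, -0.69],
    [-0.46, -0.08, -0.72],
    [-0.47, -0.05, -0.72],
    [-0.47, -0.02, -0.72],
    [-0.47, 0.02, -0.72],
    [-0.47, 0.05, -0.72],
    [-0.42, -0.22, 0.07],
    [-0.44, -0.16, 0.07],
    [-0.46, -0.1, 0.07],
    [-0.47, -0.04, 0.07],
    [-0.47, 0.03, 0.07],
    [-0.46, 0.09, 0.07]
  ],
  "rotation": [
    [-0.36, 0.34, 0.51],
    [0, 0, 0.51],
    [0, 0, 0.51],
    [0, 0, 0.51],
    [0, 0, 0.51],
    [0, 0, 0.51],
    [0, 0, 0.99],
    [0, 0, 0.99],
    [0, 0, 0.99],
    [0, 0, 0.99],
    [0, 0, 0.99],
    [0, 0, 0.99]
  ],
  "grip": [0.8, 0.8, 0.8, 0.8, 0.8, 0.8, 0.8, 0.8, 0.8, 0.8, 0.8, 0.8]
}}

```text
time_s: 31.4
tool_pos: [0.5282, 0.2302, 0.302]
orientation: [-179.7, 0.6, 150.8]
contact_force: [0.8, 0.4, 0.6]
opening: 0.8
```

>>> {"fn": "send_rows", "kwargs": {
  "translation": [
    [-0.44, 0.16, 0.07],
    [-0.42, 0.22, 0.07],
    [-0.39, 0.27, 0.07],
    [-0.34, 0.32, 0.07],
    [-0.3, 0.37, 0.07],
    [-0.24, 0.4, 0.07],
    [-0.08, 0.46, 0.4],
    [-0.05, 0.46, 0.4],
    [-0.03, 0.46, 0.4],
    [0, 0, 0]
  ],
  "rotation": [
    [0, 0, 0.99],
    [0, 0, 0.99],
    [0, 0, 0.99],
    [0, 0, 0.99],
    [0, 0, 0.99],
    [0, 0, 0.99],
    [0, 0, 0.35],
    [0, 0, 0.35],
    [0, 0, 0.35],
    [0, 0, 0]
  ],
  "grip": [0.8, 0.8, 0.8, 0.8, 0.8, 0.8, 0.8, 0.8, 0.8, 0.8]
}}

```text
time_s: 32.4
tool_pos: [0.6342, 0.2213, 0.2671]
orientation: [179.6, 0.4, 92.9]
contact_force: [0.3, -0.1, 0.1]
opening: 0.802
```

Run:
```python
from h import *
s=st(); snap("wrist","w21.png"); im,d,c,P=load("w21.png"); hs=cv2.cvtColor(im,cv2.COLOR_RGB2HSV)
b=(hs[...,0]>100)&(hs[...,0]<128)&(hs[...,1]>110)&(P[...,2]>.196)&(P[...,2]<.215)&(P[...,0]>.6)&(P[...,0]<.7)
for x in blobs(b,P,amin=80): print(*x)
plan([(.646,.219,.22,93.7,2),(.646,.219,.146,93.7,5)])
```

```text
{'time_s': 32.4, 'qpos': [7.9244, 26.5189, -45.948, 73.2855, 19.2759, 87.5778, -32.7188], 'tool_pos': [0.6342, 0.2213, 0.2671], 'orientation': [179.5972, 0.3862, 92.9204], 'contact_force': [0.3193, -0.0511, 0.1426], 'opening': 0.8021}
110 [0.6422 0.2875 0.2034] rectc [0.6426 0.2876] LxW [14.  6.] yaw 139.1 px [337. 148.]
1583 [0.6443 0.2179 0.2035] rectc [0.6448 0.2133] LxW [85. 12.] yaw 93.3 px [334. 253.]
[[-0.06,0.24,0.97],[-0.07,0.24,0.96],[0,0,0.59],[0,0,0.59],[0,0,0.59],[0,0,0.59],[0,0,0.59]]
[[0.06,0.04,-0.04],[0,0,-0.04],[0,0,0],[0,0,0],[0,0,0],[0,0,0],[0,0,0]]
7
```

>>> {"fn": "send_rows", "kwargs": {
  "translation": [
    [-0.06, 0.24, 0.9],
    [-0.07, 0.24, 0.9],
    [0, 0, 0.59],
    [0, 0, 0.59],
    [0, 0, 0.59],
    [0, 0, 0.59],
    [0, 0, 0.5],
    [0, 0, 0],
    [0, 0, 0],
    [0, 0, 0],
    [0, 0, 0],
    [0, 0, 0]
  ],
  "rotation": [
    [0.06, 0.04, -0.04],
    [0, 0, -0.04],
    [0, 0, 0],
    [0, 0, 0],
    [0, 0, 0],
    [0, 0, 0],
    [0, 0, 0],
    [0, 0, 0],
    [0, 0, 0],
    [0, 0, 0],
    [0, 0, 0],
    [0, 0, 0]
  ],
  "grip": [0.8, 0.8, 0.8, 0.8, 0.8, 0.8, 0.8, 0.5, 0, 0, 0, 0],
  "force": 100
}}

```text
time_s: 33.65
tool_pos: [0.6452, 0.2225, 0.1521]
orientation: [179.7, -0.2, 94.3]
contact_force: [0.6, -0.4, -4.9]
opening: 0.145
```

>>> {"fn": "send_rows", "kwargs": {
  "translation": [
    [0, 0, 0],
    [-0.2, 0, 0],
    [-0.4, 0, 0],
    [-0.45, 0, 0],
    [-0.45, 0, 0],
    [-0.45, 0, 0]
  ],
  "rotation": [
    [0, 0, 0],
    [0, 0, 0],
    [0, 0, 0],
    [0, 0, 0],
    [0, 0, 0],
    [0, 0, 0]
  ],
  "grip": [0, 0, 0, 0, 0, 0]
}}

```text
time_s: 34.25
tool_pos: [0.6463, 0.1929, 0.1524]
orientation: [179.4, -1.7, 95.2]
contact_force: [1.3, 12.6, -4.7]
opening: 0.141
```

Run:
```python
from h import *
s=st(); im,d,c=snap("scene","s22.png"); P=cloud(d,c); hs=cv2.cvtColor(im,cv2.COLOR_RGB2HSV)
m=(P[...,2]>.122)&(P[...,2]<.134)&(P[...,0]<.62)&(P[...,0]>.53)&(P[...,1]>.02)&(P[...,1]<.3)
for x in blobs(m,P,amin=20): print(*x)
```

```text
{'time_s': 34.25, 'qpos': [12.8046, 29.7991, -45.5732, 83.0843, 20.1626, 74.7201, -28.5545], 'tool_pos': [0.6463, 0.1929, 0.1524], 'orientation': [179.4199, -1.7366, 95.2496], 'contact_force': [1.2837, 12.6477, -4.7035], 'opening': 0.141}
172 [0.5788 0.1499 0.1298] rectc [0.578  0.1501] LxW [63. 12.] yaw 3.9 px [428. 304.]
```

>>> {"fn": "send_rows", "kwargs": {
  "translation": [
    [-0.55, 0, 0],
    [-0.55, 0, 0],
    [-0.55, 0, 0],
    [-0.55, 0, 0],
    [-0.55, 0, 0],
    [-0.55, 0, 0],
    [-0.55, 0, 0],
    [-0.5, 0, 0],
    [-0.4, 0, 0]
  ],
  "rotation": [
    [0, 0, 0],
    [0, 0, 0],
    [0, 0, 0],
    [0, 0, 0],
    [0, 0, 0],
    [0, 0, 0],
    [0, 0, 0],
    [0, 0, 0],
    [0, 0, 0]
  ],
  "grip": [0, 0, 0, 0, 0, 0, 0, 0, 0],
  "force": 120
}}

```text
time_s: 35.2
tool_pos: [0.6505, 0.1125, 0.1524]
orientation: [179.1, -4.4, 97.5]
contact_force: [-3.3, 11.8, 0.0]
opening: 0.138
```

```bash
cat >> h.py <<'E'
def basepos(fn):
    im,d,c=snap("scene",fn); P=cloud(d,c)
    m=(P[...,2]>.122)&(P[...,2]<.134)&(P[...,0]<.62)&(P[...,0]>.53)&(P[...,1]>.0)&(P[...,1]<.3)
    for x in blobs(m,P,amin=20): print(*x)
E
python3 - <<'E'
from h import *
s=st(); basepos("s23.png")
plan([(.655,.0925,.152,s["orientation"][2],3)])
E
```

```text
{'time_s': 35.2, 'qpos': [22.808, 28.3285, -46.574, 85.4426, 16.7594, 73.0066, -17.1283], 'tool_pos': [0.6505, 0.1125, 0.1524], 'orientation': [179.1019, -4.4473, 97.4527], 'contact_force': [-3.2687, 11.7625, 0.0373], 'opening': 0.1379}
62 [0.6041 0.0716 0.13  ] rectc [0.6005 0.0715] LxW [30. 12.] yaw 6.1 px [389. 301.]
96 [0.5836 0.1518 0.1301] rectc [0.5756 0.1509] LxW [56. 12.] yaw 3.0 px [429. 307.]
[[-0.25,0.03,-0.01],[-0.25,0.03,0.01],[-0.25,0.03,0.01]]
[[0.11,-0.55,-0.01],[0,0,0],[0,0,0]]
3
```

>>> {"fn": "send_rows", "kwargs": {
  "translation": [
    [-0.55, 0, 0],
    [-0.55, 0, 0],
    [-0.55, 0, 0],
    [-0.55, 0, 0],
    [-0.55, 0, 0],
    [0, 0, 0]
  ],
  "rotation": [
    [0, 0, 0],
    [0, 0, 0],
    [0, 0, 0],
    [0, 0, 0],
    [0, 0, 0],
    [0, 0, 0]
  ],
  "grip": [0, 0, 0, 0, 0, 0]
}}

```text
time_s: 35.85
tool_pos: [0.6509, 0.0905, 0.153]
orientation: [178.8, -7.3, 100.0]
contact_force: [1.0, -5.6, -3.4]
opening: 0.136
```

Run:
```python
from h import *
s=st(); basepos("s24.png"); p=s["tool_pos"]; y=s["orientation"][2]
# tree axis from calibrated pictures: handle top rectangle
for f in("top0.png","scene0.png"):
    im,d,c,P=load(f); hs=cv2.cvtColor(im,cv2.COLOR_RGB2HSV); red=((hs[...,0]<6)|(hs[...,0]>174))&(hs[...,1]>170)&(hs[...,2]>70)
    m=red&(P[...,2]>.221)&(P[...,2]<.232); r=cv2.minAreaRect((P[m][:,:2]*1000).astype(np.float32)); print(f,m.sum(),r)
print("rows: level+open 5 rows, then:")
plan([(p[0],p[1],p[2],y,2),(p[0],p[1],p[2]+.14,y,6),(.60,-.2,.29,120,13),(.553,-.392,.24,145,9)])
```

```text
{'time_s': 35.85, 'qpos': [27.2764, 28.6753, -47.7511, 85.6289, 14.3093, 72.5901, -10.5814], 'tool_pos': [0.6509, 0.0905, 0.153], 'orientation': [178.8013, -7.3466, 99.9634], 'contact_force': [0.9817, -5.5609, -3.3825], 'opening': 0.1363}
138 [0.575  0.1247 0.1301] rectc [0.5752 0.125 ] LxW [56. 12.] yaw 3.5 px [417. 298.]
37 [0.6114 0.047  0.1297] rectc [0.6093 0.0472] LxW [15. 11.] yaw 2.4 px [377. 300.]
top0.png 178 ((550.3172607421875, -392.5536193847656), (14.911995887756348, 68.42515563964844), 55.41143035888672)
scene0.png 173 ((552.784912109375, -392.0072937011719), (16.031339645385742, 67.79670715332031), 54.9892463684082)
rows: level+open 5 rows, then:
[[-0.01,0,0],[-0.01,0,0],[0,0,-0.93],[0,0,-0.93],[0,0,-0.93],[0,0,-0.93],[0,0,-0.93],[0,0,-0.93],[-0.85,-0.31,0.01],[-0.84,-0.33,0.01],[-0.84,-0.35,0.01],[-0.83,-0.38,0.01]]
[[0.15,-0.92,-0.01],[0,0,0],[0,0,0],[0,0,0],[0,0,0],[0,0,0],[0,0,0],[0,0,0],[0,0,-0.19],[0,0,-0.19],[0,0,-0.19],[0,0,-0.19]]
12
[[-0.82,-0.4,0.01],[-0.8,-0.42,0.01],[-0.79,-0.44,0.01],[-0.78,-0.46,0.01],[-0.77,-0.48,0.01],[-0.75,-0.5,0.01],[-0.74,-0.52,0.01],[-0.73,-0.54,0.01],[-0.71,-0.56,0.01],[-0.63,-0.61,0.22],[-0.6,-0.64,0.22],[-0.57,-0.67,0.22]]
[[0,0,-0.19],[0,0,-0.19],[0,0,-0.19],[0,0,-0.19],[0,0,-0.19],[0,0,-0.19],[0,0,-0.19],[0,0,-0.19],[0,0,-0.19],[0,0,-0.35],[0,0,-0.35],[0,0,-0.35]]
12
[[-0.54,-0.69,0.22],[-0.51,-0.72,0.22],[-0.47,-0.74,0.22],[-0.43,-0.76,0.22],[-0.4,-0.78,0.22],[-0.36,-0.8,0.22]]
[[0,0,-0.35],[0,0,-0.35],[0,0,-0.35],[0,0,-0.35],[0,0,-0.35],[0,0,-0.35]]
6
```

>>> {"fn": "send_rows", "kwargs": {
  "translation": [
    [0, 0, 0],
    [0, 0, 0],
    [0, 0, 0],
    [0, 0, -0.3],
    [0, 0, -0.93],
    [0, 0, -0.93],
    [0, 0, -0.93],
    [0, 0, -0.93],
    [0, 0, -0.93],
    [0, 0, -0.93]
  ],
  "rotation": [
    [0, 0, 0],
    [0, 0, 0],
    [0, 0, 0],
    [0, 0, 0],
    [0.08, -0.46, 0],
    [0.08, -0.46, 0],
    [0, 0, 0],
    [0, 0, 0],
    [0, 0, 0],
    [0, 0, 0]
  ],
  "grip": [0.5, 0.8, 0.8, 0.8, 0.8, 0.8, 0.8, 0.8, 0.8, 0.8]
}}

```text
time_s: 36.9
tool_pos: [0.6514, 0.0763, 0.3058]
orientation: [-179.7, 0.7, 99.2]
contact_force: [0.6, 0.1, 0.1]
opening: 0.797
```

>>> {"fn": "send_rows", "kwargs": {
  "translation": [
    [-0.85, -0.31, 0.01],
    [-0.84, -0.33, 0.01],
    [-0.84, -0.35, 0.01],
    [-0.83, -0.38, 0.01],
    [-0.82, -0.4, 0.01],
    [-0.8, -0.42, 0.01],
    [-0.79, -0.44, 0.01],
    [-0.78, -0.46, 0.01],
    [-0.77, -0.48, 0.01],
    [-0.75, -0.5, 0.01],
    [-0.74, -0.52, 0.01],
    [-0.73, -0.54, 0.01]
  ],
  "rotation": [
    [0, 0, -0.19],
    [0, 0, -0.19],
    [0, 0, -0.19],
    [0, 0, -0.19],
    [0, 0, -0.19],
    [0, 0, -0.19],
    [0, 0, -0.19],
    [0, 0, -0.19],
    [0, 0, -0.19],
    [0, 0, -0.19],
    [0, 0, -0.19],
    [0, 0, -0.19]
  ],
  "grip": [0.8, 0.8, 0.8, 0.8, 0.8, 0.8, 0.8, 0.8, 0.8, 0.8, 0.8, 0.8]
}}

```text
time_s: 38.1
tool_pos: [0.6013, -0.2031, 0.321]
orientation: [179.8, 1.1, 117.9]
contact_force: [-0.4, 0.3, 0.8]
opening: 0.8
```

>>> {"fn": "send_rows", "kwargs": {
  "translation": [
    [-0.71, -0.56, 0.01],
    [-0.63, -0.61, 0.15],
    [-0.6, -0.64, 0.15],
    [-0.57, -0.67, 0.15],
    [-0.54, -0.69, 0.15],
    [-0.51, -0.72, 0.15],
    [-0.47, -0.74, 0.15],
    [-0.4, -0.6, 0.15],
    [0, 0, 0]
  ],
  "rotation": [
    [0, 0, -0.19],
    [0, 0, -0.35],
    [0, 0, -0.35],
    [0, 0, -0.35],
    [0, 0, -0.35],
    [0, 0, -0.35],
    [0, 0, -0.35],
    [0, 0, -0.35],
    [0, 0, 0]
  ],
  "grip": [0.8, 0.8, 0.8, 0.8, 0.8, 0.8, 0.8, 0.8, 0.8]
}}

```text
time_s: 39.0
tool_pos: [0.5556, -0.3888, 0.3032]
orientation: [-179.6, 1.6, 139.0]
contact_force: [-0.3, -0.6, -0.2]
opening: 0.803
```

Run:
```python
from h import *
s=st(); im,d,c=snap("wrist","w25.png"); P=cloud(d,c); hs=cv2.cvtColor(im,cv2.COLOR_RGB2HSV); red=((hs[...,0]<6)|(hs[...,0]>174))&(hs[...,1]>150)&(hs[...,2]>60)
m=red&(P[...,2]>.215)&(P[...,2]<.235)
if m.sum()>20: print(m.sum(),cv2.minAreaRect((P[m][:,:2]*1000).astype(np.float32)),P[m][:,2].mean())
plan([(.5515,-.392,.235,145.2,3),(.5515,-.392,.174,145.2,3)])
print("rotate"); 
R=Ro.from_euler("xyz",[180,0,145.2],degrees=True)
```

```text
{'time_s': 39.0, 'qpos': [60.7764, 25.4649, -44.666, 69.9107, 18.5615, 90.0002, 68.5012], 'tool_pos': [0.5556, -0.3888, 0.3032], 'orientation': [-179.5845, 1.5754, 139.048], 'contact_force': [-0.337, -0.6082, -0.1548], 'opening': 0.8034}
2003 ((548.6922607421875, -395.2306823730469), (15.778990745544434, 69.19017028808594), 54.90462875366211) 0.22389771604928177
[[0.03,-0.09,0.92],[0.01,-0.09,0.92],[0.01,-0.09,0.92],[0,0,0.81],[0,0,0.81],[0,0,0.81]]
[[-0.05,0.2,-0.26],[0,0,-0.26],[0,0,-0.26],[0,0,0],[0,0,0],[0,0,0]]
6
rotate
```

>>> {"fn": "send_rows", "kwargs": {
  "translation": [
    [0.0, -0.09, 0.85],
    [0, -0.09, 0.85],
    [0, -0.09, 0.85],
    [0, 0, 0.8],
    [0, 0, 0.8],
    [0, 0, 0.8],
    [0, 0, 0],
    [0, 0, 0],
    [0, 0, 0],
    [0, 0, 0],
    [0, 0, 0],
    [0, 0, 0]
  ],
  "rotation": [
    [-0.05, 0.2, -0.26],
    [0, 0, -0.26],
    [0, 0, -0.26],
    [0, 0, 0],
    [0, 0, 0],
    [0, 0, 0],
    [0, 0, 0],
    [0, 0, 0],
    [0, 0, 0],
    [0, 0, 0],
    [0, 0, 0],
    [0, 0, 0]
  ],
  "grip": [0.8, 0.8, 0.8, 0.8, 0.8, 0.8, 0.8, 0.5, 0, 0, 0, 0],
  "force": 50
}}

```text
time_s: 40.25
tool_pos: [0.5499, -0.395, 0.1875]
orientation: [-179.2, 0.4, 144.6]
contact_force: [8.2, 4.1, -13.9]
opening: 0.171
```

Run:
```python
from h import *
s=st()
plan([(.5505,-.3935,s["tool_pos"][2],145.2-90,12)])
```

```text
{'time_s': 40.25, 'qpos': [62.441, 28.8057, -44.4684, 79.5827, 20.981, 79.5312, 72.3943], 'tool_pos': [0.5499, -0.395, 0.1875], 'orientation': [-179.1774, 0.3789, 144.5784], 'contact_force': [8.1686, 4.1451, -13.9249], 'opening': 0.1709}
[[0,0.01,0],[0,0,0],[0,0,0],[0,0,0],[0,0,0],[0,0,0],[0,0,0],[0,0,0],[0.01,0,0],[0.01,0,0],[0.01,0,0],[0.01,0,0]]
[[-0.1,0.05,0.93],[0,0,0.93],[0,0,0.93],[0,0,0.93],[0,0,0.93],[0,0,0.93],[0,0,0.93],[0,0,0.93],[0,0,0.93],[0,0,0.93],[0,0,0.93],[0,0,0.93]]
12
```

>>> {"fn": "send_rows", "kwargs": {
  "translation": [
    [0, 0, 0],
    [0, 0, 0],
    [0, 0, 0],
    [0, 0, 0],
    [0, 0, 0],
    [0, 0, 0],
    [0, 0, 0],
    [0, 0, 0],
    [0, 0, 0],
    [0, 0, 0],
    [0, 0, 0],
    [0, 0, 0]
  ],
  "rotation": [
    [0, 0, 0.5],
    [0, 0, 0.8],
    [0, 0, 0.93],
    [0, 0, 0.93],
    [0, 0, 0.93],
    [0, 0, 0.93],
    [0, 0, 0.93],
    [0, 0, 0.93],
    [0, 0, 0.93],
    [0, 0, 0.93],
    [0, 0, 0.93],
    [0, 0, 0.8]
  ],
  "grip": [0, 0, 0, 0, 0, 0, 0, 0, 0, 0, 0, 0]
}}

```text
time_s: 41.45
tool_pos: [0.5498, -0.3949, 0.1874]
orientation: [179.8, 1.0, 57.7]
contact_force: [0.1, -3.6, -7.5]
opening: 0.166
```

>>> {"fn": "send_rows", "kwargs": {
  "translation": [
    [0, 0, 0],
    [0, 0, 0],
    [0, 0, 0],
    [0, 0, 0],
    [0, 0, 0],
    [0, 0, -0.3],
    [0, 0, -0.8],
    [0, 0, -0.9],
    [0, 0, -0.9],
    [0, 0, -0.9]
  ],
  "rotation": [
    [0, 0, 0.5],
    [0, 0, 0],
    [0, 0, 0],
    [0, 0, 0],
    [0, 0, 0],
    [0, 0, 0],
    [0, 0, 0],
    [0, 0, 0],
    [0, 0, 0],
    [0, 0, 0]
  ],
  "grip": [0, 0, 0.5, 0.8, 0.8, 0.8, 0.8, 0.8, 0.8, 0.8]
}}

```text
time_s: 42.45
tool_pos: [0.5526, -0.3894, 0.2894]
orientation: [179.6, 0.8, 54.1]
contact_force: [1.3, -0.0, -0.9]
opening: 0.801
```

```bash
cat >> h.py <<'E'
def tree(k):
    for n in("scene","top"):
        im,d,c=snap(n,"%s_%s.png"%(n,k)); P=cloud(d,c); hs=cv2.cvtColor(im,cv2.COLOR_RGB2HSV); z=P[...,2]
        red=((hs[...,0]<6)|(hs[...,0]>174))&(hs[...,1]>170)&(hs[...,2]>60)&(P[...,1]<-.2)
        for x in blobs(red&(z>.184)&(z<.2),P,amin=15): print(n,"redrest",*x)
        for x in blobs(red&(z>.218)&(z<.232),P,amin=15): print(n,"handle",*x)
E
python3 - <<'E'
from h import *
s=st(); tree(1)
plan([(.60,-.2,.30,75,9),(.654,.091,.25,93.7,14)])
E
```

```text
{'time_s': 42.45, 'qpos': [50.986, 23.0909, -28.9724, 71.0296, 11.8212, 88.3282, -12.2495], 'tool_pos': [0.5526, -0.3894, 0.2894], 'orientation': [179.6072, 0.801, 54.0583], 'contact_force': [1.3478, -0.0309, -0.8908], 'opening': 0.8013}
scene redrest 309 [ 0.6282 -0.2929  0.1916] rectc [ 0.6264 -0.2926] LxW [128.  15.] yaw 143.5 px [228. 237.]
scene handle 177 [ 0.5547 -0.3902  0.2253] rectc [ 0.5533 -0.3918] LxW [68. 15.] yaw 53.5 px [204. 189.]
top redrest 266 [ 0.623  -0.2906  0.1919] rectc [ 0.6233 -0.2918] LxW [126.  14.] yaw 143.6 px [397. 201.]
top handle 95 [ 0.5592 -0.3788  0.2258] rectc [ 0.5597 -0.3781] LxW [35. 14.] yaw 57.0 px [438. 227.]
[[0.8,-0.33,-0.05],[0.82,-0.3,-0.03],[0.83,-0.26,-0.03],[0.84,-0.23,-0.03],[0.85,-0.2,-0.03],[0.85,-0.16,-0.03],[0.86,-0.13,-0.03],[0.86,-0.09,-0.03],[0.87,-0.06,-0.03],[0.84,-0.07,0.14],[0.84,-0.05,0.14],[0.85,-0.03,0.14]]
[[0.09,0.1,-0.29],[0,0,-0.29],[0,0,-0.29],[0,0,-0.29],[0,0,-0.29],[0,0,-0.29],[0,0,-0.29],[0,0,-0.29],[0,0,-0.29],[0,0,-0.17],[0,0,-0.17],[0,0,-0.17]]
12
[[0.85,-0.01,0.14],[0.85,0.01,0.14],[0.85,0.03,0.14],[0.84,0.05,0.14],[0.84,0.07,0.14],[0.84,0.09,0.14],[0.84,0.11,0.14],[0.84,0.13,0.14],[0.83,0.15,0.14],[0.83,0.17,0.14],[0.82,0.19,0.14]]
[[0,0,-0.17],[0,0,-0.17],[0,0,-0.17],[0,0,-0.17],[0,0,-0.17],[0,0,-0.17],[0,0,-0.17],[0,0,-0.17],[0,0,-0.17],[0,0,-0.17],[0,0,-0.17]]
11
```

>>> {"fn": "send_rows", "kwargs": {
  "translation": [
    [0.8, -0.33, -0.05],
    [0.82, -0.3, -0.03],
    [0.83, -0.26, -0.03],
    [0.84, -0.23, -0.03],
    [0.85, -0.2, -0.03],
    [0.85, -0.16, -0.03],
    [0.86, -0.13, -0.03],
    [0.86, -0.09, -0.03],
    [0.87, -0.06, -0.03],
    [0.84, -0.07, 0.14],
    [0.84, -0.05, 0.14],
    [0.85, -0.03, 0.14]
  ],
  "rotation": [
    [0.09, 0.1, -0.29],
    [0, 0, -0.29],
    [0, 0, -0.29],
    [0, 0, -0.29],
    [0, 0, -0.29],
    [0, 0, -0.29],
    [0, 0, -0.29],
    [0, 0, -0.29],
    [0, 0, -0.29],
    [0, 0, -0.17],
    [0, 0, -0.17],
    [0, 0, -0.17]
  ],
  "grip": [0.8, 0.8, 0.8, 0.8, 0.8, 0.8, 0.8, 0.8, 0.8, 0.8, 0.8, 0.8]
}}

```text
time_s: 43.75
tool_pos: [0.6102, -0.1136, 0.2886]
orientation: [-180.0, -0.1, 81.3]
contact_force: [0.1, 0.2, 0.0]
opening: 0.796
```

>>> {"fn": "send_rows", "kwargs": {
  "translation": [
    [0.85, -0.01, 0.14],
    [0.85, 0.01, 0.14],
    [0.85, 0.03, 0.14],
    [0.84, 0.05, 0.14],
    [0.84, 0.07, 0.14],
    [0.84, 0.09, 0.14],
    [0.84, 0.11, 0.14],
    [0.84, 0.13, 0.14],
    [0.83, 0.15, 0.14],
    [0.7, 0.17, 0.14],
    [0, 0, 0]
  ],
  "rotation": [
    [0, 0, -0.17],
    [0, 0, -0.17],
    [0, 0, -0.17],
    [0, 0, -0.17],
    [0, 0, -0.17],
    [0, 0, -0.17],
    [0, 0, -0.17],
    [0, 0, -0.17],
    [0, 0, -0.17],
    [0, 0, -0.17],
    [0, 0, 0]
  ],
  "grip": [0.8, 0.8, 0.8, 0.8, 0.8, 0.8, 0.8, 0.8, 0.8, 0.8, 0.8]
}}

```text
time_s: 44.85
tool_pos: [0.6383, 0.1166, 0.249]
orientation: [-179.9, -0.2, 96.4]
contact_force: [-0.8, -0.3, 0.6]
opening: 0.8
```

```bash
cat >> h.py <<'E'
def bar(n,k,x0,y0,zt,hue=None,dark=False,rad=.09):
    im,d,c=snap(n,"%s_%s.png"%(n,k)); P=cloud(d,c); hs=cv2.cvtColor(im,cv2.COLOR_RGB2HSV); z=P[...,2]
    m=(np.abs(z-zt)<.006)&(np.hypot(P[...,0]-x0,P[...,1]-y0)<rad)
    if hue: m&=(hs[...,0]>hue[0])&(hs[...,0]<hue[1])&(hs[...,1]>90)
    for x in blobs(m,P,amin=40): print(n,*x)
    q=P[m]
    if len(q)>20: print(n,"all",cv2.minAreaRect((q[:,:2]*1000).astype(np.float32)),np.median(q[:,2]).round(4))
E
python3 - <<'E'
from h import *
s=st()
bar("scene",26,.654,.091,.205,(100,128)); bar("wrist",26,.654,.091,.204,(100,128))
plan([(.654,.091,.225,93.7,2),(.654,.091,.148,93.7,5)])
E
```

```text
{'time_s': 44.85, 'qpos': [19.1291, 24.3372, -46.2666, 78.1999, 17.1274, 84.7419, -19.6808], 'tool_pos': [0.6383, 0.1166, 0.249], 'orientation': [-179.8594, -0.239, 96.4275], 'contact_force': [-0.7545, -0.3213, 0.5625], 'opening': 0.7999}
scene 468 [0.6545 0.0884 0.2049] rectc [0.6531 0.0922] LxW [147.  15.] yaw 99.7 px [395. 311.]
scene all ((653.134765625, 92.16278839111328), (14.737321853637695, 146.6844482421875), 9.698326110839844) 0.205
wrist 3874 [0.6498 0.0955 0.2035] rectc [0.6512 0.0891] LxW [147.  14.] yaw 99.9 px [334. 285.]
wrist all ((651.2064819335938, 89.13790130615234), (13.958416938781738, 146.68202209472656), 9.8670654296875) 0.2035
[[-0.48,0.25,0.49],[-0.47,0.26,0.49],[0,0,0.62],[0,0,0.62],[0,0,0.62],[0,0,0.62],[0,0,0.62]]
[[-0.01,-0.02,0.16],[0,0,0.16],[0,0,0],[0,0,0],[0,0,0],[0,0,0],[0,0,0]]
7
```

Run:
```python
from h import *
print("A");plan([(.652,.091,.225,99.8,2),(.652,.091,.150,99.8,5)])
import h
class F:  # plan onward from the expected grasp pose
    def observe(s): return dict(tool_pos=[.652,.091,.150],orientation=[180,0,99.8])
h.arm=F(); print("B"); plan([(.652,.091,.250,99.8,5),(.50,-.15,.255,72,13),(.450,-.318,.25,53.5,8)])
```

```text
A
[[-0.48,0.21,0.49],[-0.48,0.2,0.49],[0,0,0.6],[0,0,0.6],[0,0,0.6],[0,0,0.6],[0,0,0.6]]
[[-0.01,-0.02,-0.23],[0,0,-0.23],[0,0,0],[0,0,0],[0,0,0],[0,0,0],[0,0,0]]
7
B
[[0,0,-0.8],[0,0,-0.8],[0,0,-0.8],[0,0,-0.8],[0,0,-0.8],[-0.65,-0.59,-0.02],[-0.67,-0.56,-0.02],[-0.69,-0.54,-0.02],[-0.71,-0.51,-0.02],[-0.73,-0.48,-0.02],[-0.75,-0.46,-0.02],[-0.77,-0.43,-0.02]]
[[0,0,0],[0,0,0],[0,0,0],[0,0,0],[0,0,0],[0,0,0.27],[0,0,0.27],[0,0,0.27],[0,0,0.27],[0,0,0.27],[0,0,0.27],[0,0,0.27]]
12
[[-0.78,-0.4,-0.02],[-0.8,-0.37,-0.02],[-0.81,-0.34,-0.02],[-0.82,-0.31,-0.02],[-0.83,-0.28,-0.02],[-0.84,-0.25,-0.02],[-0.88,0.02,0.02],[-0.87,0.06,0.02],[-0.87,0.09,0.03],[-0.87,0.13,0.02],[-0.86,0.16,0.02],[-0.85,0.2,0.03]]
[[0,0,0.27],[0,0,0.27],[0,0,0.27],[0,0,0.27],[0,0,0.27],[0,0,0.27],[0,0,0.29],[0,0,0.29],[0,0,0.29],[0,0,0.29],[0,0,0.29],[0,0,0.29]]
12
[[-0.85,0.23,0.02],[-0.84,0.27,0.02]]
[[0,0,0.29],[0,0,0.29]]
2
```

>>> {"fn": "send_rows", "kwargs": {
  "translation": [
    [-0.48, 0.21, 0.45],
    [-0.46, 0.2, 0.45],
    [0, 0, 0.6],
    [0, 0, 0.6],
    [0, 0, 0.6],
    [0, 0, 0.6],
    [0, 0, 0.55],
    [0, 0, 0],
    [0, 0, 0],
    [0, 0, 0],
    [0, 0, 0],
    [0, 0, 0]
  ],
  "rotation": [
    [0, 0, -0.23],
    [0, 0, -0.2],
    [0, 0, 0],
    [0, 0, 0],
    [0, 0, 0],
    [0, 0, 0],
    [0, 0, 0],
    [0, 0, 0],
    [0, 0, 0],
    [0, 0, 0],
    [0, 0, 0],
    [0, 0, 0]
  ],
  "grip": [0.8, 0.8, 0.8, 0.8, 0.8, 0.8, 0.8, 0.5, 0, 0, 0, 0],
  "force": 100
}}

```text
time_s: 46.15
tool_pos: [0.6521, 0.0885, 0.1481]
orientation: [-180.0, -0.0, 99.3]
contact_force: [0.2, -1.4, -4.6]
opening: 0.171
```

>>> {"fn": "send_rows", "kwargs": {
  "translation": [
    [0, 0, 0],
    [0, 0, -0.5],
    [0, 0, -0.8],
    [0, 0, -0.8],
    [0, 0, -0.8],
    [0, 0, -0.8],
    [0, 0, -0.4],
    [0, 0, 0]
  ],
  "rotation": [
    [0, 0, 0],
    [0, 0, 0],
    [0, 0, 0],
    [0, 0, 0],
    [0, 0, 0],
    [0, 0, 0],
    [0, 0, 0],
    [0, 0, 0]
  ],
  "grip": [0, 0, 0, 0, 0, 0, 0, 0]
}}

```text
time_s: 46.95
tool_pos: [0.6517, 0.0883, 0.2577]
orientation: [-180.0, -0.0, 99.3]
contact_force: [0.6, -0.2, -4.0]
opening: 0.169
```

Run:
```python
from h import *
s=st(); p=s["tool_pos"]
bar("scene",27,p[0],p[1],p[2]+.0575,(100,128))
plan([(.50,-.15,.262,72,13),(.450,-.318,.262,53.5,8)])
```

```text
{'time_s': 46.95, 'qpos': [20.8515, 25.1559, -46.0842, 76.123, 17.8253, 86.029, -14.3312], 'tool_pos': [0.6517, 0.0883, 0.2577], 'orientation': [-179.9937, -0.05, 99.3221], 'contact_force': [0.5528, -0.1532, -3.9652], 'opening': 0.1691}
scene 223 [0.6615 0.0478 0.3145] rectc [0.6601 0.0484] LxW [59. 14.] yaw 100.8 px [380. 282.]
scene 230 [0.6459 0.1377 0.3143] rectc [0.6453 0.1357] LxW [61. 13.] yaw 101.0 px [433. 293.]
scene all ((652.2921142578125, 92.53815460205078), (14.013153076171875, 148.12420654296875), 10.184789657592773) 0.3146
[[-0.65,-0.58,-0.02],[-0.67,-0.55,-0.02],[-0.69,-0.53,-0.02],[-0.71,-0.5,-0.02],[-0.73,-0.48,-0.02],[-0.74,-0.45,-0.02],[-0.76,-0.42,-0.02],[-0.77,-0.4,-0.02],[-0.79,-0.37,-0.02],[-0.8,-0.34,-0.02],[-0.81,-0.31,-0.02],[-0.82,-0.28,-0.02]]
[[-0.01,-0.01,0.26],[0,0,0.26],[0,0,0.26],[0,0,0.26],[0,0,0.26],[0,0,0.26],[0,0,0.26],[0,0,0.26],[0,0,0.26],[0,0,0.26],[0,0,0.26],[0,0,0.26]]
12
[[-0.83,-0.25,-0.02],[-0.88,0.02,0],[-0.87,0.06,0],[-0.87,0.09,0],[-0.87,0.13,0],[-0.86,0.16,0],[-0.85,0.2,0],[-0.85,0.23,0],[-0.84,0.27,0]]
[[0,0,0.26],[0,0,0.29],[0,0,0.29],[0,0,0.29],[0,0,0.29],[0,0,0.29],[0,0,0.29],[0,0,0.29],[0,0,0.29]]
9
```

>>> {"fn": "send_rows", "kwargs": {
  "translation": [
    [-0.65, -0.58, -0.02],
    [-0.67, -0.55, -0.02],
    [-0.69, -0.53, -0.02],
    [-0.71, -0.5, -0.02],
    [-0.73, -0.48, -0.02],
    [-0.74, -0.45, -0.02],
    [-0.76, -0.42, -0.02],
    [-0.77, -0.4, -0.02],
    [-0.79, -0.37, -0.02],
    [-0.8, -0.34, -0.02],
    [-0.81, -0.31, -0.02],
    [-0.82, -0.28, -0.02]
  ],
  "rotation": [
    [0, 0, 0.26],
    [0, 0, 0.26],
    [0, 0, 0.26],
    [0, 0, 0.26],
    [0, 0, 0.26],
    [0, 0, 0.26],
    [0, 0, 0.26],
    [0, 0, 0.26],
    [0, 0, 0.26],
    [0, 0, 0.26],
    [0, 0, 0.26],
    [0, 0, 0.26]
  ],
  "grip": [0, 0, 0, 0, 0, 0, 0, 0, 0, 0, 0, 0]
}}

```text
time_s: 48.2
tool_pos: [0.4987, -0.136, 0.2483]
orientation: [-178.7, 0.0, 73.7]
contact_force: [-0.9, -0.0, -4.2]
opening: 0.171
```

>>> {"fn": "send_rows", "kwargs": {
  "translation": [
    [-0.83, -0.25, -0.02],
    [-0.88, 0.02, 0],
    [-0.87, 0.06, 0],
    [-0.87, 0.09, 0],
    [-0.87, 0.13, 0],
    [-0.86, 0.16, 0],
    [-0.85, 0.2, 0],
    [-0.6, 0.2, 0],
    [0, 0, 0],
    [0, 0, 0]
  ],
  "rotation": [
    [0, 0, 0.26],
    [0, 0, 0.29],
    [0, 0, 0.29],
    [0, 0, 0.29],
    [0, 0, 0.29],
    [0, 0, 0.29],
    [0, 0, 0.29],
    [0, 0, 0.29],
    [0, 0, 0],
    [0, 0, 0]
  ],
  "grip": [0, 0, 0, 0, 0, 0, 0, 0, 0, 0]
}}

```text
time_s: 49.2
tool_pos: [0.4359, -0.3115, 0.246]
orientation: [-178.6, 0.5, 53.5]
contact_force: [0.4, 0.4, -4.6]
opening: 0.172
```

Run:
```python
from h import *
s=st(); p=s["tool_pos"]
bar("scene",28,p[0],p[1],p[2]+.0565,(100,128)); bar("top",28,p[0],p[1],p[2]+.0565,(100,128))
# fork under the bar: dark grey prongs at z~.16
im,d,c,P=load("scene_28.png"); 
plan([(.4476,-.3215,.255,53.5,3),(.4476,-.3215,.150,53.5,7),(.4476,-.3215,.137,53.5,2)])
```

```text
{'time_s': 49.2, 'qpos': [56.644, 7.8066, -28.7373, 93.8594, 4.1214, 80.8128, -9.1557], 'tool_pos': [0.4359, -0.3115, 0.246], 'orientation': [-178.5637, 0.5407, 53.4816], 'contact_force': [0.3511, 0.4094, -4.5696], 'opening': 0.1719}
scene 208 [ 0.4603 -0.2824  0.3024] rectc [ 0.457  -0.2874] LxW [98. 15.] yaw 52.0 px [262. 150.]
scene all ((457.0069274902344, -287.397216796875), (97.81549835205078, 14.965558052062988), 51.9720344543457) 0.3024
top 100 [ 0.4686 -0.2666  0.3022] rectc [ 0.4678 -0.2681] LxW [49. 11.] yaw 55.8 px [394. 267.]
top all ((467.8455810546875, -268.0706481933594), (48.87332534790039, 10.601181030273438), 55.834571838378906) 0.3021
[[-0.02,0.2,-0.12],[-0.02,0.21,-0.12],[-0.02,0.21,-0.12],[0,0,0.6],[0,0,0.6],[0,0,0.6],[0,0,0.6],[0,0,0.6],[0,0,0.6],[0,0,0.6],[0,0,0.26],[0,0,0.26]]
[[-0.18,0.07,0],[0,0,0],[0,0,0],[0,0,0],[0,0,0],[0,0,0],[0,0,0],[0,0,0],[0,0,0],[0,0,0],[0,0,0],[0,0,0]]
12
```

>>> {"fn": "send_rows", "kwargs": {
  "translation": [
    [-0.02, 0.2, 0],
    [-0.02, 0.2, 0],
    [-0.02, 0.2, 0],
    [0, 0, 0],
    [0, 0, 0.5],
    [0, 0, 0.6],
    [0, 0, 0.6],
    [0, 0, 0.6],
    [0, 0, 0.6],
    [0, 0, 0.5],
    [0, 0, 0.3],
    [0, 0, 0]
  ],
  "rotation": [
    [-0.18, 0.07, 0],
    [0, 0, 0],
    [0, 0, 0],
    [0, 0, 0],
    [0, 0, 0],
    [0, 0, 0],
    [0, 0, 0],
    [0, 0, 0],
    [0, 0, 0],
    [0, 0, 0],
    [0, 0, 0],
    [0, 0, 0]
  ],
  "grip": [0, 0, 0, 0, 0, 0, 0, 0, 0, 0, 0, 0]
}}

```text
time_s: 50.5
tool_pos: [0.4477, -0.3174, 0.1422]
orientation: [-179.8, -0.1, 53.9]
contact_force: [-0.2, 0.7, -4.5]
opening: 0.173
```

Run:
```python
from h import *
s=st(); p=s["tool_pos"]
bar("scene",29,p[0],p[1],p[2]+.0565,(100,128)); tree(29)
plan([(.4476,-.3215,.135,53.5,2)])
```

```text
{'time_s': 50.5, 'qpos': [56.129, 12.2254, -28.6529, 101.5094, 6.1637, 67.9907, -10.4148], 'tool_pos': [0.4477, -0.3174, 0.1422], 'orientation': [-179.8361, -0.0927, 53.8921], 'contact_force': [-0.2116, 0.7002, -4.5388], 'opening': 0.173}
scene 186 [ 0.4707 -0.2876  0.1988] rectc [ 0.4669 -0.2927] LxW [97. 15.] yaw 53.5 px [263. 183.]
scene all ((466.9118957519531, -292.66656494140625), (97.18366241455078, 15.23155403137207), 53.510093688964844) 0.199
scene redrest 315 [ 0.628  -0.2929  0.1914] rectc [ 0.6261 -0.2926] LxW [128.  15.] yaw 143.8 px [228. 237.]
scene handle 178 [ 0.5548 -0.3902  0.2253] rectc [ 0.5535 -0.3916] LxW [67. 16.] yaw 52.8 px [204. 189.]
top redrest 269 [ 0.6227 -0.2905  0.1923] rectc [ 0.6236 -0.2918] LxW [124.  14.] yaw 143.1 px [397. 202.]
top handle 194 [ 0.5499 -0.3919  0.2252] rectc [ 0.5504 -0.392 ] LxW [68. 15.] yaw 54.8 px [443. 231.]
[[-0.07,0.02,0.18],[-0.07,0.02,0.19]]
[[0,-0.01,0.02],[0,0,0.02]]
2
```

>>> {"fn": "send_rows", "kwargs": {
  "translation": [
    [-0.07, 0.02, 0.18],
    [-0.07, 0.02, 0.1],
    [0, 0, 0],
    [0, 0, 0],
    [0, 0, 0],
    [0, 0, 0],
    [0, 0, 0],
    [0, 0, -0.3],
    [0, 0, -0.9],
    [0, 0, -0.9],
    [0, 0, -0.9],
    [0, 0, -0.9]
  ],
  "rotation": [
    [0, 0, 0],
    [0, 0, 0],
    [0, 0, 0],
    [0, 0, 0],
    [0, 0, 0],
    [0, 0, 0],
    [0, 0, 0],
    [0, 0, 0],
    [0, 0, 0],
    [0, 0, 0],
    [0, 0, 0],
    [0, 0, 0]
  ],
  "grip": [0, 0, 0, 0.25, 0.4, 0.6, 0.6, 0.6, 0.6, 0.6, 0.6, 0.6]
}}

```text
time_s: 51.85
tool_pos: [0.4483, -0.322, 0.2413]
orientation: [179.8, -0.1, 53.9]
contact_force: [-0.1, 0.5, 0.2]
opening: 0.602
```

>>> {"fn": "send_rows", "kwargs": {
  "translation": [
    [0, 0, -0.9],
    [0, 0.83, 0],
    [0, 0.83, 0],
    [0, 0.83, 0],
    [0, 0.83, 0],
    [0, 0.83, 0],
    [0, 0.6, 0],
    [0, 0, 0]
  ],
  "rotation": [
    [0, 0, 0],
    [0, 0, 0],
    [0, 0, 0],
    [0, 0, 0],
    [0, 0, 0],
    [0, 0, 0],
    [0, 0, 0],
    [0, 0, 0]
  ],
  "grip": [0.6, 0.6, 0.6, 0.6, 0.6, 0.6, 0.6, 0.6]
}}

```text
time_s: 52.65
tool_pos: [0.5497, -0.3957, 0.2782]
orientation: [179.0, -0.0, 53.9]
contact_force: [-0.5, -0.2, -0.2]
opening: 0.601
```

Run:
```python
from h import *
s=st(); bar("scene",30,.45,-.318,.192,(100,128),rad=.1); bar("top",30,.45,-.318,.192,(100,128),rad=.1)
plan([(.5505,-.394,.25,53.5,2),(.5505,-.394,.18,53.5,4)])
```

```text
{'time_s': 52.65, 'qpos': [51.4672, 22.5904, -27.7021, 72.7743, 10.4773, 86.0207, -11.0729], 'tool_pos': [0.5497, -0.3957, 0.2782], 'orientation': [178.9546, -0.0249, 53.8694], 'contact_force': [-0.4748, -0.1654, -0.2391], 'opening': 0.6007}
scene 275 [ 0.456  -0.3151  0.1915] rectc [ 0.4534 -0.3175] LxW [146.  15.] yaw 54.5 px [256. 177.]
scene all ((453.3695983886719, -317.54058837890625), (146.09194946289062, 14.591580390930176), 54.5421028137207) 0.1917
top 172 [ 0.4372 -0.3366  0.1923] rectc [ 0.4383 -0.3361] LxW [98. 13.] yaw 53.5 px [418. 280.]
top all ((451.3584289550781, -318.34332275390625), (142.1080322265625, 13.24948501586914), 53.542510986328125) 0.1922
[[0.03,0.01,0.57],[0.03,0.02,0.57],[0,0,0.7],[0,0,0.7],[0,0,0.7],[0,0,0.7]]
[[0.13,0,0.02],[0,0,0.02],[0,0,0],[0,0,0],[0,0,0],[0,0,0]]
6
```

>>> {"fn": "send_rows", "kwargs": {
  "translation": [
    [0.03, 0, 0.57],
    [0.03, 0.02, 0.57],
    [0, 0, 0.7],
    [0, 0, 0.7],
    [0, 0, 0.7],
    [0, 0, 0.7],
    [0, 0, 0],
    [0, 0, 0],
    [0, 0, 0],
    [0, 0, 0],
    [0, 0, 0],
    [0, 0, 0]
  ],
  "rotation": [
    [0.13, 0, 0],
    [0, 0, 0],
    [0, 0, 0],
    [0, 0, 0],
    [0, 0, 0],
    [0, 0, 0],
    [0, 0, 0],
    [0, 0, 0],
    [0, 0, 0],
    [0, 0, 0],
    [0, 0, 0.5],
    [0, 0, 0.8]
  ],
  "grip": [0.6, 0.6, 0.6, 0.6, 0.6, 0.6, 0.4, 0, 0, 0, 0, 0],
  "force": 50
}}

```text
time_s: 53.95
tool_pos: [0.5507, -0.3941, 0.1722]
orientation: [179.6, -0.1, 43.3]
contact_force: [4.8, -2.7, -5.9]
opening: 0.175
```

>>> {"fn": "send_rows", "kwargs": {
  "translation": [
    [0, 0, 0],
    [0, 0, 0],
    [0, 0, 0],
    [0, 0, 0],
    [0, 0, 0],
    [0, 0, 0],
    [0, 0, 0],
    [0, 0, 0],
    [0, 0, 0],
    [0, 0, 0],
    [0, 0, 0],
    [0, 0, 0]
  ],
  "rotation": [
    [0, 0, 0.93],
    [0, 0, 0.93],
    [0, 0, 0.93],
    [0, 0, 0.93],
    [0, 0, 0.93],
    [0, 0, 0.93],
    [0, 0, 0.93],
    [0, 0, 0.93],
    [0, 0, 0.93],
    [0, 0, 0.8],
    [0, 0, 0.5],
    [0, 0, 0]
  ],
  "grip": [0, 0, 0, 0, 0, 0, 0, 0, 0, 0, 0, 0]
}}

```text
time_s: 55.15
tool_pos: [0.551, -0.395, 0.1722]
orientation: [-179.9, -0.6, -37.3]
contact_force: [1.8, -2.8, -5.6]
opening: 0.178
```

>>> {"fn": "send_rows", "kwargs": {
  "translation": [
    [0, 0, 0],
    [0, 0, 0],
    [0, 0, 0],
    [0, 0, -0.3],
    [0, 0, -0.8],
    [0, 0, -0.9],
    [0, 0, -0.9],
    [0, 0, -0.9]
  ],
  "rotation": [
    [0, 0, 0],
    [0, 0, 0],
    [0, 0, 0],
    [0, 0, 0],
    [0, 0, 0],
    [0, 0, 0],
    [0, 0, 0],
    [0, 0, 0]
  ],
  "grip": [0.3, 0.6, 0.6, 0.6, 0.6, 0.6, 0.6, 0.6]
}}

```text
time_s: 55.95
tool_pos: [0.5492, -0.3933, 0.2724]
orientation: [-179.9, -0.5, -36.8]
contact_force: [0.5, -0.5, 0.2]
opening: 0.6
```

Run:
```python
from h import *
s=st(); tree(31); im,d,c,P=load("scene_31.png"); hs=cv2.cvtColor(im,cv2.COLOR_RGB2HSV); 
m=(hs[...,0]>100)&(hs[...,0]<128)&(hs[...,1]>110)&(np.abs(P[...,2]-.192)<.006)&(np.hypot(P[...,0]-.55,P[...,1]+.393)<.18)
for x in blobs(m,P,amin=20): print("rest0",*x)
plan([(.50,-.27,.26,-15,6),(.4563,-.174,.16,2,6)])
```

```text
{'time_s': 55.95, 'qpos': [40.714, 21.1474, -12.3373, 73.6971, 4.4034, 85.1186, -97.9536], 'tool_pos': [0.5492, -0.3933, 0.2724], 'orientation': [-179.901, -0.4876, -36.8013], 'contact_force': [0.4881, -0.518, 0.1837], 'opening': 0.5995}
scene redrest 298 [ 0.6545 -0.4639  0.1917] rectc [ 0.6523 -0.4674] LxW [129.  14.] yaw 52.9 px [155. 221.]
scene handle 197 [ 0.5548 -0.3916  0.2247] rectc [ 0.5529 -0.392 ] LxW [68. 17.] yaw 140.8 px [203. 189.]
top redrest 164 [ 0.6654 -0.4457  0.1914] rectc [ 0.667  -0.4463] LxW [73. 15.] yaw 54.1 px [462. 183.]
top handle 133 [ 0.5419 -0.3853  0.2254] rectc [ 0.5421 -0.3856] LxW [47. 15.] yaw 139.2 px [441. 234.]
rest0 358 [ 0.6283 -0.2939  0.1918] rectc [ 0.6264 -0.2939] LxW [148.  15.] yaw 144.0 px [228. 237.]
[[-0.77,-0.46,0.09],[-0.74,-0.51,0.1],[-0.7,-0.55,0.1],[-0.66,-0.6,0.1],[-0.63,-0.64,0.1],[-0.58,-0.68,0.1],[-0.45,-0.54,0.67],[-0.42,-0.56,0.67],[-0.39,-0.58,0.67],[-0.36,-0.6,0.67],[-0.33,-0.62,0.67],[-0.3,-0.64,0.67]]
[[-0.01,-0.11,-0.45],[0,0,-0.45],[0,0,-0.45],[0,0,-0.45],[0,0,-0.45],[0,0,-0.45],[0,0,-0.35],[0,0,-0.35],[0,0,-0.35],[0,0,-0.35],[0,0,-0.35],[0,0,-0.35]]
12
```

>>> {"fn": "send_rows", "kwargs": {
  "translation": [
    [-0.77, -0.46, 0.09],
    [-0.74, -0.51, 0.1],
    [-0.7, -0.55, 0.1],
    [-0.66, -0.6, 0.1],
    [-0.63, -0.64, 0.1],
    [-0.58, -0.68, 0.1],
    [-0.45, -0.54, 0.67],
    [-0.42, -0.56, 0.67],
    [-0.39, -0.58, 0.67],
    [-0.36, -0.6, 0.67],
    [-0.25, -0.4, 0.5],
    [0, 0, 0]
  ],
  "rotation": [
    [0, -0.06, -0.45],
    [0, 0, -0.45],
    [0, 0, -0.45],
    [0, 0, -0.45],
    [0, 0, -0.45],
    [0, 0, -0.45],
    [0, 0, -0.35],
    [0, 0, -0.35],
    [0, 0, -0.35],
    [0, 0, -0.35],
    [0, 0, -0.3],
    [0, 0, 0]
  ],
  "grip": [0.55, 0.55, 0.55, 0.55, 0.55, 0.55, 0.55, 0.55, 0.55, 0.55, 0.55, 0.55]
}}

```text
time_s: 57.25
tool_pos: [0.4604, -0.1893, 0.1792]
orientation: [179.6, -0.6, 0.1]
contact_force: [-1.0, 0.3, 0.5]
opening: 0.553
```

```bash
cat >> h.py <<'E'
def planfrom(pos,yaw,wps):
    import h
    class F:
        def observe(s): return dict(tool_pos=pos,orientation=[180,0,yaw])
    a=h.arm; h.arm=F(); plan(wps); h.arm=a
E
sed -i 's/s=arm.observe(); p=np.array(s\["tool_pos"\]); r=/s=globals()["arm"].observe(); p=np.array(s["tool_pos"]); r=/' h.py
python3 - <<'E'
import h
from h import *
s=st(); bar("scene",32,.4563,-.174,.122,(45,90)); bar("wrist",32,.4563,-.174,.121,(45,90))
X,Y,W=.456,-.1738,2
print("A");plan([(X,Y,.13,W,3),(X,Y,.065,W,4)])
print("B");planfrom([X,Y,.065],W,[(X,Y,.26,W,9),(.4476,-.318,.26,53.5,9)])
E
```

```text
{'time_s': 57.25, 'qpos': [38.5403, 3.0395, -22.0458, 106.3035, 1.4366, 70.2334, -73.8105], 'tool_pos': [0.4604, -0.1893, 0.1792], 'orientation': [179.6107, -0.563, 0.1406], 'contact_force': [-1.0203, 0.281, 0.4998], 'opening': 0.5527}
scene 231 [ 0.462  -0.1727  0.1218] rectc [ 0.4581 -0.1737] LxW [146.  12.] yaw 2.1 px [311. 215.]
scene all ((458.1101989746094, -173.68524169921875), (145.534423828125, 12.393218040466309), 2.08439564704895) 0.1218
A
[[-0.09,-0.24,0.68],[-0.08,-0.23,0.68],[-0.07,-0.23,0.68],[0,0,0.65],[0,0,0.65],[0,0,0.65],[0,0,0.65]]
[[0.06,-0.09,-0.09],[0,0,-0.09],[0,0,-0.09],[0,0,0],[0,0,0],[0,0,0],[0,0,0]]
7
B
[[0,0,-0.87],[0,0,-0.87],[0,0,-0.87],[0,0,-0.87],[0,0,-0.87],[0,0,-0.87],[0,0,-0.87],[0,0,-0.87],[0,0,-0.87],[-0.06,0.64,0],[-0.12,0.63,0],[-0.19,0.61,0]]
[[0,0,0],[0,0,0],[0,0,0],[0,0,0],[0,0,0],[0,0,0],[0,0,0],[0,0,0],[0,0,0],[0,0,-0.72],[0,0,-0.72],[0,0,-0.72]]
12
[[-0.25,0.59,0],[-0.3,0.57,0],[-0.36,0.53,0],[-0.41,0.49,0],[-0.46,0.45,0],[-0.5,0.4,0]]
[[0,0,-0.72],[0,0,-0.72],[0,0,-0.72],[0,0,-0.72],[0,0,-0.72],[0,0,-0.72]]
6
```

>>> {"fn": "send_rows", "kwargs": {
  "translation": [
    [-0.09, -0.24, 0.65],
    [-0.08, -0.23, 0.65],
    [-0.07, -0.23, 0.65],
    [0, 0, 0],
    [0, 0, 0.6],
    [0, 0, 0.65],
    [0, 0, 0.65],
    [0, 0, 0.5],
    [0, 0, 0]
  ],
  "rotation": [
    [0.06, -0.09, -0.09],
    [0, 0, -0.09],
    [0, 0, -0.09],
    [0, 0, 0],
    [0, 0, 0],
    [0, 0, 0],
    [0, 0, 0],
    [0, 0, 0],
    [0, 0, 0]
  ],
  "grip": [0.55, 0.55, 0.55, 0.55, 0.55, 0.55, 0.55, 0.55, 0.55],
  "force": 100
}}

```text
time_s: 58.25
tool_pos: [0.4618, -0.1793, 0.0725]
orientation: [179.9, -0.3, 1.6]
contact_force: [-0.4, -0.2, 0.4]
opening: 0.547
```

Run:
```python
from h import *
s=st(); plan([(.456,-.174,.065,2,2)])
```

```text
{'time_s': 58.25, 'qpos': [37.1968, 9.155, -22.6742, 113.4069, 4.1217, 57.8576, -75.8273], 'tool_pos': [0.4618, -0.1793, 0.0725], 'orientation': [179.9293, -0.3375, 1.5647], 'contact_force': [-0.3631, -0.1674, 0.4263], 'opening': 0.5471}
[[-0.11,-0.11,0.15],[-0.11,-0.11,0.15]]
[[0.01,-0.04,-0.03],[0,0,-0.03]]
2
```

>>> {"fn": "send_rows", "kwargs": {
  "translation": [
    [-0.12, -0.11, 0.12],
    [-0.12, -0.11, 0.12],
    [0, 0, 0],
    [0, 0, 0],
    [0, 0, 0],
    [0, 0, 0],
    [0, 0, 0],
    [0, 0, -0.4],
    [0, 0, -0.87],
    [0, 0, -0.87],
    [0, 0, -0.87],
    [0, 0, -0.87]
  ],
  "rotation": [
    [0, 0, 0],
    [0, 0, 0],
    [0, 0, 0],
    [0, 0, 0],
    [0, 0, 0],
    [0, 0, 0],
    [0, 0, 0],
    [0, 0, 0],
    [0, 0, 0],
    [0, 0, 0],
    [0, 0, 0],
    [0, 0, 0]
  ],
  "grip": [0.55, 0.55, 0.55, 0.3, 0, 0, 0, 0, 0, 0, 0, 0]
}}

```text
time_s: 59.45
tool_pos: [0.4538, -0.1726, 0.1669]
orientation: [-179.9, -0.2, 1.6]
contact_force: [0.3, 0.2, -3.9]
opening: 0.141
```

>>> {"fn": "send_rows", "kwargs": {
  "translation": [
    [0, 0, -0.87],
    [0, 0, -0.87],
    [0, 0, -0.87],
    [0, 0, -0.6],
    [-0.06, 0.64, 0],
    [-0.12, 0.63, 0],
    [-0.19, 0.61, 0],
    [-0.25, 0.59, 0],
    [-0.3, 0.57, 0],
    [-0.36, 0.53, 0],
    [-0.41, 0.49, 0],
    [-0.4, 0.4, 0]
  ],
  "rotation": [
    [0, 0, 0],
    [0, 0, 0],
    [0, 0, 0],
    [0, 0, 0],
    [0, 0, -0.72],
    [0, 0, -0.72],
    [0, 0, -0.72],
    [0, 0, -0.72],
    [0, 0, -0.72],
    [0, 0, -0.72],
    [0, 0, -0.72],
    [0, 0, -0.72]
  ],
  "grip": [0, 0, 0, 0, 0, 0, 0, 0, 0, 0, 0, 0]
}}

```text
time_s: 60.65
tool_pos: [0.4447, -0.2979, 0.258]
orientation: [180.0, -0.3, 49.8]
contact_force: [-0.1, 0.3, -4.2]
opening: 0.144
```

```bash
cat >> h.py <<'E'
def hold(k,hue=None,L=150):
    s=st(); p=np.array(s["tool_pos"]); w=np.radians(s["orientation"][2]); e=np.array([np.cos(w),np.sin(w)]); f=np.array([-e[1],e[0]])
    for n in("scene","top"):
        im,d,c=snap(n,"%s_%s.png"%(n,k)); P=cloud(d,c); hs=cv2.cvtColor(im,cv2.COLOR_RGB2HSV); q=P[...,:2]-p[:2]; a=q@e; b=q@f
        m=(np.abs(P[...,2]-p[2]-.057)<.008)&(np.abs(b)<.016)&(np.abs(a)<.095)
        if hue: m&=(hs[...,0]>hue[0])&(hs[...,0]<hue[1])&(hs[...,1]>80)
        if m.sum()>5: print(n,m.sum(),"along",a[m].min().round(4),a[m].max().round(4),"perp",b[m].mean().round(4),"ztop",np.median(P[m][:,2]).round(4))
E
python3 - <<'E'
from h import *
hold(33,(45,90))
plan([(.4476,-.3200,.25,53.5,3)])
E
```

```text
{'time_s': 60.65, 'qpos': [45.0211, 5.2848, -16.8579, 94.607, 1.2602, 80.2532, -12.1695], 'tool_pos': [0.4447, -0.2979, 0.258], 'orientation': [179.9784, -0.2995, 49.8112], 'contact_force': [-0.1275, 0.2606, -4.1552], 'opening': 0.1444}
scene 185 along -0.0228 0.0768 perp -0.0008 ztop 0.3108
top 98 along 0.023 0.0701 perp 0.0 ztop 0.311
[[-0.18,0.21,0.1],[-0.19,0.21,0.1],[-0.19,0.21,0.1]]
[[0,-0.03,-0.16],[0,0,-0.16],[0,0,-0.16]]
3
```

>>> {"fn": "send_rows", "kwargs": {
  "translation": [
    [-0.16, 0.21, 0.1],
    [-0.17, 0.21, 0.1],
    [-0.18, 0.21, 0.1],
    [0, 0, 0],
    [0, 0, 0.5],
    [0, 0, 0.6],
    [0, 0, 0.6],
    [0, 0, 0.6],
    [0, 0, 0.6],
    [0, 0, 0.5],
    [0, 0, 0.3],
    [0, 0, 0]
  ],
  "rotation": [
    [0, 0, -0.16],
    [0, 0, -0.16],
    [0, 0, -0.16],
    [0, 0, 0],
    [0, 0, 0],
    [0, 0, 0],
    [0, 0, 0],
    [0, 0, 0],
    [0, 0, 0],
    [0, 0, 0],
    [0, 0, 0],
    [0, 0, 0]
  ],
  "grip": [0, 0, 0, 0, 0, 0, 0, 0, 0, 0, 0, 0]
}}

```text
time_s: 61.95
tool_pos: [0.4481, -0.313, 0.1495]
orientation: [-179.7, -0.4, 53.3]
contact_force: [-0.4, 0.2, -4.5]
opening: 0.141
```

Run:
```python
from h import *
hold(34,(45,90)); tree(34)
plan([(.4495,-.3190,.139,53.5,2)])
```

```text
{'time_s': 61.95, 'qpos': [45.4773, 10.4688, -16.6455, 101.7419, 2.7436, 68.4373, -8.6398], 'tool_pos': [0.4481, -0.313, 0.1495], 'orientation': [-179.7486, -0.4022, 53.284], 'contact_force': [-0.417, 0.1844, -4.4831], 'opening': 0.141}
scene 152 along -0.0134 0.0746 perp -0.0011 ztop 0.2023
top 83 along 0.0253 0.0734 perp 0.0008 ztop 0.2037
scene redrest 300 [ 0.6545 -0.4639  0.1915] rectc [ 0.6528 -0.4666] LxW [130.  14.] yaw 53.0 px [155. 221.]
scene handle 204 [ 0.5546 -0.3916  0.2244] rectc [ 0.5527 -0.3922] LxW [68. 15.] yaw 141.6 px [203. 189.]
top redrest 296 [ 0.6489 -0.4674  0.191 ] rectc [ 0.6496 -0.4681] LxW [128.  15.] yaw 53.2 px [471. 190.]
top handle 187 [ 0.552  -0.393   0.2254] rectc [ 0.5516 -0.3933] LxW [67. 15.] yaw 142.5 px [444. 230.]
[[-0.08,0.07,0.25],[-0.08,0.06,0.25]]
[[-0.01,-0.05,-0.01],[0,0,-0.01]]
2
```

>>> {"fn": "send_rows", "kwargs": {
  "translation": [
    [-0.08, 0.07, 0.22],
    [-0.08, 0.06, 0.2],
    [0, 0, 0],
    [0, 0, 0],
    [0, 0, 0],
    [0, 0, 0],
    [0, 0, 0],
    [0, 0, -0.3],
    [0, 0, -0.9],
    [0, 0, -0.9],
    [0, 0, -0.9],
    [0, 0, -0.9]
  ],
  "rotation": [
    [0, -0.05, 0],
    [0, 0, 0],
    [0, 0, 0],
    [0, 0, 0],
    [0, 0, 0],
    [0, 0, 0],
    [0, 0, 0],
    [0, 0, 0],
    [0, 0, 0],
    [0, 0, 0],
    [0, 0, 0],
    [0, 0, 0]
  ],
  "grip": [0, 0, 0, 0.25, 0.4, 0.6, 0.6, 0.6, 0.6, 0.6, 0.6, 0.6]
}}

```text
time_s: 63.35
tool_pos: [0.45, -0.3197, 0.2442]
orientation: [179.9, 0.0, 53.3]
contact_force: [0.3, -0.3, 0.3]
opening: 0.599
```

Run:
```python
from h import *
s=st(); bar("scene",35,.45,-.318,.192,(45,90),rad=.1); bar("top",35,.45,-.318,.192,(45,90),rad=.1)
p=s["tool_pos"]
plan([(p[0]+.02,p[1]-.015,.275,60,2),(.5505,-.393,.275,143.2,11)])
```

```text
{'time_s': 63.35, 'qpos': [45.6314, 7.5207, -16.3967, 93.7772, 2.1924, 78.919, -7.7761], 'tool_pos': [0.45, -0.3197, 0.2442], 'orientation': [179.9029, 0.0219, 53.2737], 'contact_force': [0.3282, -0.3275, 0.2593], 'opening': 0.5991}
scene 247 [ 0.4579 -0.3127  0.1918] rectc [ 0.4532 -0.318 ] LxW [149.  14.] yaw 53.2 px [257. 178.]
scene all ((453.1651306152344, -318.0361022949219), (148.52691650390625, 13.723917007446289), 53.20103073120117) 0.1921
top all ((474.02191162109375, -286.4397888183594), (63.193382263183594, 11.017736434936523), 54.052825927734375) 0.1918
[[-0.01,0.47,-0.56],[-0.03,0.46,-0.56],[-0.04,0.36,0],[-0.08,0.35,0],[-0.13,0.34,0],[-0.17,0.32,0],[-0.21,0.29,0],[-0.25,0.26,0],[-0.28,0.23,0],[-0.31,0.19,0],[-0.33,0.14,0],[-0.35,0.1,0]]
[[0.05,0,-0.42],[0,0,-0.42],[0,0,-0.95],[0,0,-0.95],[0,0,-0.95],[0,0,-0.95],[0,0,-0.95],[0,0,-0.95],[0,0,-0.95],[0,0,-0.95],[0,0,-0.95],[0,0,-0.95]]
12
[[-0.36,0.05,0]]
[[0,0,-0.95]]
1
```

Green hangs at (0.453, -0.318), top 0.192. On to the handle for the last quarter turn.

>>> {"fn": "send_rows", "kwargs": {
  "translation": [
    [0, 0.47, -0.56],
    [-0.03, 0.46, -0.56],
    [-0.04, 0.36, 0],
    [-0.08, 0.35, 0],
    [-0.13, 0.34, 0],
    [-0.17, 0.32, 0],
    [-0.21, 0.29, 0],
    [-0.25, 0.26, 0],
    [-0.28, 0.23, 0],
    [-0.31, 0.19, 0],
    [-0.33, 0.14, 0],
    [-0.35, 0.1, 0]
  ],
  "rotation": [
    [0.05, 0, -0.42],
    [0, 0, -0.42],
    [0, 0, -0.95],
    [0, 0, -0.95],
    [0, 0, -0.95],
    [0, 0, -0.95],
    [0, 0, -0.95],
    [0, 0, -0.95],
    [0, 0, -0.95],
    [0, 0, -0.95],
    [0, 0, -0.95],
    [0, 0, -0.95]
  ],
  "grip": [0.6, 0.6, 0.6, 0.6, 0.6, 0.6, 0.6, 0.6, 0.6, 0.6, 0.6, 0.6]
}}

```text
time_s: 64.65
tool_pos: [0.5471, -0.3866, 0.2774]
orientation: [-180.0, 0.0, 139.2]
contact_force: [0.7, 0.3, -0.3]
opening: 0.6
```

>>> {"fn": "send_rows", "kwargs": {
  "translation": [
    [-0.3, 0.05, 0],
    [0, 0, 0],
    [0, 0, 0]
  ],
  "rotation": [
    [0, 0, -0.7],
    [0, 0, 0],
    [0, 0, 0]
  ],
  "grip": [0.6, 0.6, 0.6]
}}

```text
time_s: 64.95
tool_pos: [0.554, -0.3909, 0.2761]
orientation: [-180.0, -0.1, 145.1]
contact_force: [-0.6, 0.0, 1.3]
opening: 0.599
```

Run:
```python
from h import *
st(); plan([(.5505,-.394,.25,143.2,2),(.5505,-.394,.176,143.2,4)])
```

```text
{'time_s': 64.95, 'qpos': [49.4443, 23.3959, -25.9621, 71.6833, 10.0156, 87.1751, 79.9397], 'tool_pos': [0.554, -0.3909, 0.2761], 'orientation': [-179.9959, -0.0696, 145.0853], 'contact_force': [-0.5775, 0.0403, 1.3039], 'opening': 0.5995}
[[0.02,-0.09,0.52],[0.02,-0.09,0.52],[0,0,0.74],[0,0,0.74],[0,0,0.74],[0,0,0.74]]
[[0,-0.01,0.12],[0,0,0.12],[0,0,0],[0,0,0],[0,0,0],[0,0,0]]
6
```

>>> {"fn": "send_rows", "kwargs": {
  "translation": [
    [0.02, -0.09, 0.52],
    [0.02, -0.09, 0.52],
    [0, 0, 0.74],
    [0, 0, 0.74],
    [0, 0, 0.74],
    [0, 0, 0.7],
    [0, 0, 0],
    [0, 0, 0],
    [0, 0, 0],
    [0, 0, 0],
    [0, 0, 0],
    [0, 0, 0]
  ],
  "rotation": [
    [0, 0, 0.12],
    [0, 0, 0.12],
    [0, 0, 0],
    [0, 0, 0],
    [0, 0, 0],
    [0, 0, 0],
    [0, 0, 0],
    [0, 0, 0],
    [0, 0, 0],
    [0, 0, 0],
    [0, 0, 0.5],
    [0, 0, 0.8]
  ],
  "grip": [0.6, 0.6, 0.6, 0.6, 0.6, 0.6, 0.4, 0, 0, 0, 0, 0],
  "force": 50
}}

```text
time_s: 66.15
tool_pos: [0.5468, -0.391, 0.1673]
orientation: [-180.0, -0.3, 131.5]
contact_force: [5.4, 1.3, -6.2]
opening: 0.179
```

>>> {"fn": "send_rows", "kwargs": {
  "translation": [
    [0, 0, 0],
    [0, 0, 0],
    [0, 0, 0],
    [0, 0, 0],
    [0, 0, 0],
    [0, 0, 0],
    [0, 0, 0],
    [0, 0, 0],
    [0, 0, 0],
    [0, 0, 0],
    [0, 0, 0],
    [0, 0, 0]
  ],
  "rotation": [
    [0, 0, 0.93],
    [0, 0, 0.93],
    [0, 0, 0.93],
    [0, 0, 0.93],
    [0, 0, 0.93],
    [0, 0, 0.93],
    [0, 0, 0.93],
    [0, 0, 0.93],
    [0, 0, 0.93],
    [0, 0, 0.8],
    [0, 0, 0.5],
    [0, 0, 0]
  ],
  "grip": [0, 0, 0, 0, 0, 0, 0, 0, 0, 0, 0, 0]
}}

```text
time_s: 67.35
tool_pos: [0.5533, -0.3908, 0.1674]
orientation: [179.7, -0.3, 50.7]
contact_force: [2.0, -1.2, -5.0]
opening: 0.179
```

>>> {"fn": "send_rows", "kwargs": {
  "translation": [
    [0, 0, 0],
    [0, 0, 0],
    [0, 0, 0],
    [0, 0, -0.3],
    [0, 0, -0.8],
    [0, 0, -0.9],
    [0, 0, -0.9],
    [0, 0, -0.9]
  ],
  "rotation": [
    [0, 0, 0],
    [0, 0, 0],
    [0, 0, 0],
    [0, 0, 0],
    [0, 0, 0],
    [0, 0, 0],
    [0, 0, 0],
    [0, 0, 0]
  ],
  "grip": [0.3, 0.6, 0.6, 0.6, 0.6, 0.6, 0.6, 0.6]
}}

```text
time_s: 68.15
tool_pos: [0.5511, -0.3908, 0.2679]
orientation: [179.7, -0.3, 51.2]
contact_force: [0.3, -0.5, 0.9]
opening: 0.598
```

Run:
```python
from h import *
s=st(); tree(36); im,d,c,P=load("scene_36.png"); hs=cv2.cvtColor(im,cv2.COLOR_RGB2HSV); nr=(np.abs(P[...,2]-.192)<.006)&(np.hypot(P[...,0]-.55,P[...,1]+.393)<.2)&(hs[...,1]>90)
for n,a,b in(("rest0",100,128),("green",45,90)):
    for x in blobs((hs[...,0]>a)&(hs[...,0]<b)&nr,P,amin=20): print(n,*x)
plan([(.50,-.22,.26,25,8),(.4555,-.1086,.16,2,6)])
```

```text
{'time_s': 68.15, 'qpos': [39.0168, 21.2186, -10.1714, 74.0068, 3.4323, 84.7715, -9.622], 'tool_pos': [0.5511, -0.3908, 0.2679], 'orientation': [179.7278, -0.2944, 51.1503], 'contact_force': [0.2551, -0.5496, 0.9271], 'opening': 0.5981}
scene redrest 88 [ 0.4658 -0.4817  0.1916] rectc [ 0.4651 -0.4822] LxW [58. 12.] yaw 140.9 px [193. 158.]
scene redrest 64 [ 0.5137 -0.5212  0.1909] rectc [ 0.5123 -0.5215] LxW [29. 14.] yaw 149.6 px [169. 168.]
scene handle 177 [ 0.5545 -0.3903  0.2252] rectc [ 0.5534 -0.3918] LxW [69. 16.] yaw 49.8 px [204. 189.]
top handle 91 [ 0.5606 -0.3785  0.2252] rectc [ 0.5609 -0.3788] LxW [34. 14.] yaw 48.3 px [437. 226.]
rest0 353 [ 0.6506 -0.4677  0.1916] rectc [ 0.6488 -0.4706] LxW [150.  14.] yaw 51.9 px [155. 219.]
green 348 [ 0.6302 -0.2953  0.1917] rectc [ 0.6284 -0.2948] LxW [148.  13.] yaw 141.4 px [227. 238.]
[[0.5,-0.74,0.05],[0.46,-0.77,0.06],[0.42,-0.8,0.06],[0.37,-0.82,0.06],[0.32,-0.84,0.06],[0.27,-0.85,0.06],[0.22,-0.87,0.06],[0.18,-0.88,0.06],[0.04,-0.8,0.67],[-0.01,-0.8,0.67],[-0.06,-0.8,0.67],[-0.12,-0.79,0.67]]
[[0.08,-0.04,0.41],[0,0,0.41],[0,0,0.41],[0,0,0.41],[0,0,0.41],[0,0,0.41],[0,0,0.41],[0,0,0.41],[0,0,0.48],[0,0,0.48],[0,0,0.48],[0,0,0.48]]
12
[[-0.17,-0.78,0.67],[-0.22,-0.77,0.67]]
[[0,0,0.48],[0,0,0.48]]
2
```

>>> {"fn": "send_rows", "kwargs": {
  "translation": [
    [0.5, -0.74, 0.05],
    [0.46, -0.77, 0.06],
    [0.42, -0.8, 0.06],
    [0.37, -0.82, 0.06],
    [0.32, -0.84, 0.06],
    [0.27, -0.85, 0.06],
    [0.22, -0.87, 0.06],
    [0.18, -0.88, 0.06],
    [0.04, -0.8, 0.67],
    [0, -0.8, 0.67],
    [-0.06, -0.8, 0.67],
    [-0.12, -0.79, 0.6]
  ],
  "rotation": [
    [0.08, 0, 0.41],
    [0, 0, 0.41],
    [0, 0, 0.41],
    [0, 0, 0.41],
    [0, 0, 0.41],
    [0, 0, 0.41],
    [0, 0, 0.41],
    [0, 0, 0.41],
    [0, 0, 0.48],
    [0, 0, 0.48],
    [0, 0, 0.48],
    [0, 0, 0.48]
  ],
  "grip": [0.55, 0.55, 0.55, 0.55, 0.55, 0.55, 0.55, 0.55, 0.55, 0.55, 0.55, 0.55]
}}

```text
time_s: 69.45
tool_pos: [0.4704, -0.1387, 0.1961]
orientation: [179.9, -0.6, 7.9]
contact_force: [0.7, -0.0, -0.5]
opening: 0.548
```

>>> {"fn": "send_rows", "kwargs": {
  "translation": [
    [-0.17, -0.5, 0],
    [0, 0, 0],
    [0, 0, 0]
  ],
  "rotation": [
    [0, 0, 0.4],
    [0, 0, 0],
    [0, 0, 0]
  ],
  "grip": [0.55, 0.55, 0.55]
}}

```text
time_s: 69.75
tool_pos: [0.4624, -0.1241, 0.1945]
orientation: [180.0, -0.5, 4.9]
contact_force: [0.8, -0.4, 0.4]
opening: 0.556
```

Run:
```python
from h import *
s=st(); bar("scene",37,.4555,-.1086,.122,rad=.065)
plan([(.4548,-.1086,.135,2,3),(.4548,-.1086,.064,2,4)])
```

```text
{'time_s': 69.75, 'qpos': [26.0479, -0.0192, -16.1844, 107.4319, -0.0837, 72.1243, -75.2284], 'tool_pos': [0.4624, -0.1241, 0.1945], 'orientation': [179.9542, -0.466, 4.883], 'contact_force': [0.7745, -0.4175, 0.3553], 'opening': 0.556}
scene 261 [ 0.457  -0.1079  0.1216] rectc [ 0.4549 -0.1083] LxW [120.  14.] yaw 1.9 px [337. 222.]
scene all ((454.87432861328125, -108.32266998291016), (119.63748168945312, 14.3767671585083), 1.8955538272857666) 0.1217
[[-0.09,-0.22,0.79],[-0.09,-0.21,0.8],[-0.09,-0.21,0.8],[0,0,0.71],[0,0,0.71],[0,0,0.71],[0,0,0.71]]
[[0,-0.06,0.12],[0,0,0.12],[0,0,0.12],[0,0,0],[0,0,0],[0,0,0],[0,0,0]]
7
```

>>> {"fn": "send_rows", "kwargs": {
  "translation": [
    [-0.09, -0.22, 0.7],
    [-0.09, -0.21, 0.7],
    [-0.09, -0.21, 0.7],
    [0, 0, 0],
    [0, 0, 0.6],
    [0, 0, 0.65],
    [0, 0, 0.65],
    [0, 0, 0.65],
    [0, 0, 0]
  ],
  "rotation": [
    [0, -0.06, 0.12],
    [0, 0, 0.12],
    [0, 0, 0.12],
    [0, 0, 0],
    [0, 0, 0],
    [0, 0, 0],
    [0, 0, 0],
    [0, 0, 0],
    [0, 0, 0]
  ],
  "grip": [0.55, 0.55, 0.55, 0.55, 0.55, 0.55, 0.55, 0.55, 0.55],
  "force": 100
}}

```text
time_s: 70.7
tool_pos: [0.4626, -0.1177, 0.0822]
orientation: [179.7, -0.6, 2.1]
contact_force: [-0.5, -0.2, 0.6]
opening: 0.547
```

Run:
```python
from h import *
s=st(); plan([(.4548,-.1086,.066,2,2)])
planfrom([.4548,-.1086,.066],2,[(.4548,-.1086,.25,2,8),(.4522,-.30,.25,48,11)])
```

```text
{'time_s': 70.7, 'qpos': [25.099, 5.7024, -17.0254, 115.666, 2.1403, 58.2425, -80.8614], 'tool_pos': [0.4626, -0.1177, 0.0822], 'orientation': [179.7332, -0.6174, 2.0939], 'contact_force': [-0.4639, -0.242, 0.6022], 'opening': 0.5471}
[[-0.15,-0.19,0.32],[-0.15,-0.19,0.32]]
[[0.03,-0.08,0.01],[0,0,0.01]]
2
[[0,0,-0.92],[0,0,-0.92],[0,0,-0.92],[0,0,-0.92],[0,0,-0.92],[0,0,-0.92],[0,0,-0.92],[0,0,-0.92],[-0.03,0.7,0],[-0.08,0.69,0],[-0.13,0.68,0],[-0.18,0.67,0]]
[[0,0,0],[0,0,0],[0,0,0],[0,0,0],[0,0,0],[0,0,0],[0,0,0],[0,0,0],[0,0,-0.52],[0,0,-0.52],[0,0,-0.52],[0,0,-0.52]]
12
[[-0.23,0.66,0],[-0.28,0.64,0],[-0.33,0.62,0],[-0.37,0.59,0],[-0.41,0.56,0],[-0.45,0.53,0],[-0.49,0.5,0]]
[[0,0,-0.52],[0,0,-0.52],[0,0,-0.52],[0,0,-0.52],[0,0,-0.52],[0,0,-0.52],[0,0,-0.52]]
7
```

>>> {"fn": "send_rows", "kwargs": {
  "translation": [
    [-0.15, -0.19, 0.3],
    [-0.15, -0.19, 0.3],
    [0, 0, 0],
    [0, 0, 0],
    [0, 0, 0],
    [0, 0, 0],
    [0, 0, 0],
    [0, 0, -0.4],
    [0, 0, -0.9],
    [0, 0, -0.9],
    [0, 0, -0.9],
    [0, 0, -0.9]
  ],
  "rotation": [
    [0.03, -0.06, 0],
    [0, 0, 0],
    [0, 0, 0],
    [0, 0, 0],
    [0, 0, 0],
    [0, 0, 0],
    [0, 0, 0],
    [0, 0, 0],
    [0, 0, 0],
    [0, 0, 0],
    [0, 0, 0],
    [0, 0, 0]
  ],
  "grip": [0.55, 0.55, 0.55, 0.3, 0, 0, 0, 0, 0, 0, 0, 0]
}}

```text
time_s: 71.9
tool_pos: [0.4538, -0.1082, 0.1715]
orientation: [-179.9, -0.0, 2.2]
contact_force: [1.0, 0.7, -3.7]
opening: 0.141
```

>>> {"fn": "send_rows", "kwargs": {
  "translation": [
    [0, 0, -0.9],
    [0, 0, -0.9],
    [0, 0, -0.9],
    [0, 0, -0.5],
    [-0.03, 0.7, 0],
    [-0.08, 0.69, 0],
    [-0.13, 0.68, 0],
    [-0.18, 0.67, 0],
    [-0.23, 0.66, 0],
    [-0.28, 0.64, 0],
    [-0.33, 0.62, 0],
    [-0.37, 0.59, 0]
  ],
  "rotation": [
    [0, 0, 0],
    [0, 0, 0],
    [0, 0, 0],
    [0, 0, 0],
    [0, 0, -0.52],
    [0, 0, -0.52],
    [0, 0, -0.52],
    [0, 0, -0.52],
    [0, 0, -0.52],
    [0, 0, -0.52],
    [0, 0, -0.52],
    [0, 0, -0.52]
  ],
  "grip": [0, 0, 0, 0, 0, 0, 0, 0, 0, 0, 0, 0]
}}

```text
time_s: 73.1
tool_pos: [0.4516, -0.2486, 0.259]
orientation: [-179.8, -0.1, 37.1]
contact_force: [-0.5, -0.2, -4.6]
opening: 0.146
```

>>> {"fn": "send_rows", "kwargs": {
  "translation": [
    [-0.41, 0.56, 0],
    [-0.45, 0.45, 0],
    [0, 0, 0],
    [0, 0, 0]
  ],
  "rotation": [
    [0, 0, -0.52],
    [0, 0, -0.5],
    [0, 0, 0],
    [0, 0, 0]
  ],
  "grip": [0, 0, 0, 0]
}}

```text
time_s: 73.5
tool_pos: [0.4486, -0.2849, 0.257]
orientation: [-179.6, -0.0, 45.5]
contact_force: [0.1, 0.8, -5.1]
opening: 0.144
```

Run:
```python
from h import *
hold(38)
plan([(.4515,-.3160,.25,51.5,3)])
```

```text
{'time_s': 73.5, 'qpos': [34.2272, 4.669, -6.9351, 95.2376, 0.4422, 80.5224, -17.3065], 'tool_pos': [0.4486, -0.2849, 0.257], 'orientation': [-179.5855, -0.0043, 45.4548], 'contact_force': [0.1022, 0.7999, -5.1257], 'opening': 0.1444}
scene 234 along -0.0375 0.0579 perp -0.0002 ztop 0.3093
top 86 along 0.0245 0.0561 perp 0.0002 ztop 0.3088
[[-0.27,0.32,0.09],[-0.28,0.31,0.1],[-0.29,0.3,0.1]]
[[-0.05,0,-0.25],[0,0,-0.25],[0,0,-0.25]]
3
```

>>> {"fn": "send_rows", "kwargs": {
  "translation": [
    [-0.22, 0.32, 0.05],
    [-0.22, 0.31, 0.05],
    [-0.22, 0.28, 0.05],
    [0, 0, 0],
    [0, 0, 0.5],
    [0, 0, 0.6],
    [0, 0, 0.6],
    [0, 0, 0.6],
    [0, 0, 0.6],
    [0, 0, 0.6],
    [0, 0, 0.3],
    [0, 0, 0]
  ],
  "rotation": [
    [-0.05, 0, -0.25],
    [0, 0, -0.25],
    [0, 0, -0.25],
    [0, 0, 0],
    [0, 0, 0],
    [0, 0, 0],
    [0, 0, 0],
    [0, 0, 0],
    [0, 0, 0],
    [0, 0, 0],
    [0, 0, 0],
    [0, 0, 0]
  ],
  "grip": [0, 0, 0, 0, 0, 0, 0, 0, 0, 0, 0, 0]
}}

```text
time_s: 74.8
tool_pos: [0.4552, -0.3008, 0.1505]
orientation: [-179.8, -0.2, 51.6]
contact_force: [0.6, 0.4, -4.2]
opening: 0.141
```

Run:
```python
from h import *
hold(39); tree(39)
plan([(.4543,-.3129,.140,51.5,2)])
```

```text
{'time_s': 74.8, 'qpos': [35.0508, 9.6201, -6.8173, 102.3099, 1.0284, 68.2928, -10.4098], 'tool_pos': [0.4552, -0.3008, 0.1505], 'orientation': [-179.8179, -0.1517, 51.6447], 'contact_force': [0.6254, 0.432, -4.2075], 'opening': 0.1414}
scene 178 along -0.0233 0.0578 perp -0.0002 ztop 0.2027
top 68 along 0.0262 0.0572 perp -0.0004 ztop 0.2042
scene redrest 212 [ 0.4767 -0.4905  0.1914] rectc [ 0.4741 -0.4895] LxW [127.  16.] yaw 139.8 px [188. 161.]
scene handle 175 [ 0.5546 -0.3902  0.2252] rectc [ 0.5531 -0.392 ] LxW [66. 15.] yaw 49.8 px [204. 189.]
top redrest 263 [ 0.4808 -0.4963  0.1914] rectc [ 0.4764 -0.4933] LxW [118.  15.] yaw 141.0 px [485. 260.]
top handle 197 [ 0.55   -0.3917  0.2252] rectc [ 0.5507 -0.3924] LxW [68. 15.] yaw 49.9 px [443. 231.]
[[-0.2,0.1,0.25],[-0.19,0.1,0.26]]
[[0,-0.02,0.01],[0,0,0.01]]
2
```

>>> {"fn": "send_rows", "kwargs": {
  "translation": [
    [-0.17, 0.13, 0],
    [-0.17, 0.13, 0],
    [0, 0, 0],
    [0, 0, 0.15],
    [0, 0, 0.15],
    [0, 0, 0]
  ],
  "rotation": [
    [0, 0, 0],
    [0, 0, 0],
    [0, 0, 0],
    [0, 0, 0],
    [0, 0, 0],
    [0, 0, 0]
  ],
  "grip": [0, 0, 0, 0, 0, 0]
}}

```text
time_s: 75.6
tool_pos: [0.457, -0.315, 0.1466]
orientation: [179.8, -0.2, 51.6]
contact_force: [0.9, 0.2, -4.1]
opening: 0.144
```

Run:
```python
from h import *
hold(40)
plan([(.4555,-.3115,.140,51.5,2)])
```

```text
{'time_s': 75.6, 'qpos': [35.7133, 10.5272, -6.3137, 101.7119, 1.0888, 67.5709, -9.3415], 'tool_pos': [0.457, -0.315, 0.1466], 'orientation': [179.7696, -0.1829, 51.5645], 'contact_force': [0.8628, 0.1699, -4.0651], 'opening': 0.1437}
scene 184 along -0.0298 0.0578 perp 0.0 ztop 0.1991
top 77 along 0.0241 0.0573 perp 0.0005 ztop 0.1993
[[0.03,-0.07,0.14],[0.03,-0.07,0.14]]
[[0.03,-0.02,0],[0,0,0]]
2
```

Lower the last 7 mm, release slowly, lift clear, and check everything.

>>> {"fn": "send_rows", "kwargs": {
  "translation": [
    [0.03, -0.07, 0.14],
    [0.03, -0.06, 0.12],
    [0, 0, 0],
    [0, 0, 0],
    [0, 0, 0],
    [0, 0, 0],
    [0, 0, 0],
    [0, 0, -0.3],
    [0, 0, -0.9],
    [0, 0, -0.9],
    [0, 0, -0.9],
    [0, 0, -0.9]
  ],
  "rotation": [
    [0, 0, 0],
    [0, 0, 0],
    [0, 0, 0],
    [0, 0, 0],
    [0, 0, 0],
    [0, 0, 0],
    [0, 0, 0],
    [0, 0, 0],
    [0, 0, 0],
    [0, 0, 0],
    [0, 0, 0],
    [0, 0, 0]
  ],
  "grip": [0, 0, 0, 0.25, 0.4, 0.6, 0.6, 0.6, 0.6, 0.6, 0.6, 0.6]
}}

```text
time_s: 76.9
tool_pos: [0.4548, -0.3111, 0.2424]
orientation: [179.7, -0.2, 51.6]
contact_force: [0.9, -0.1, -0.5]
opening: 0.604
```

>>> {"fn": "send_rows", "kwargs": {
  "translation": [
    [0, -0.6, -0.8],
    [0, -0.8, -0.8],
    [0, 0, 0],
    [0, 0, 0]
  ],
  "rotation": [
    [0, 0, 0],
    [0, 0, 0],
    [0, 0, 0],
    [0, 0, 0]
  ],
  "grip": [0.6, 0.6, 0.6, 0.6]
}}

```text
time_s: 77.3
tool_pos: [0.4281, -0.2898, 0.29]
orientation: [179.3, -0.2, 51.6]
contact_force: [0.1, -0.1, -0.6]
opening: 0.601
```

Run:
```python
from h import *
st(); tree(41); basepos("s41.png"); im,d,c,P=load("scene_41.png"); hs=cv2.cvtColor(im,cv2.COLOR_RGB2HSV); near=(np.abs(P[...,2]-.192)<.006)&(np.hypot(P[...,0]-.55,P[...,1]+.393)<.2)
for n,a,b in(("rest0",100,128),("green",45,90)):
    for x in blobs((hs[...,0]>a)&(hs[...,0]<b)&near&(hs[...,1]>90),P,amin=20): print(n,*x)
for x in blobs(near&(np.hypot(P[...,0]-.454,P[...,1]+.3135)<.09)&((hs[...,0]>8)|(hs[...,1]<90)),P,amin=20): print("dark",*x)
nb=(P[...,0]<.48)&(P[...,1]>.03)&(P[...,1]<.36)&(P[...,0]>.3)
for b in blobs((P[...,2]>.011)&(P[...,2]<.06)&nb&(hs[...,1]<90),P,amin=60): print("spanner",*b)
for b in blobs((P[...,2]>.036)&(P[...,2]<.048)&nb&(hs[...,1]<90),P,amin=30): print("shaft",*b)
cv2.imwrite("pics/final.png",im[:,:,::-1])
```

```text
{'time_s': 77.3, 'qpos': [35.616, 1.4581, -6.4757, 94.8183, 0.0392, 82.9615, -9.2689], 'tool_pos': [0.4281, -0.2898, 0.29], 'orientation': [179.2589, -0.2481, 51.5938], 'contact_force': [0.051, -0.148, -0.6088], 'opening': 0.6012}
scene redrest 218 [ 0.4766 -0.4904  0.1914] rectc [ 0.4739 -0.4898] LxW [127.  16.] yaw 142.3 px [188. 161.]
scene handle 176 [ 0.5545 -0.3903  0.2252] rectc [ 0.5526 -0.3925] LxW [69. 15.] yaw 50.3 px [204. 189.]
top redrest 256 [ 0.4825 -0.4973  0.1915] rectc [ 0.4821 -0.4983] LxW [102.  15.] yaw 141.1 px [486. 260.]
top handle 196 [ 0.5503 -0.3917  0.2253] rectc [ 0.5501 -0.3927] LxW [69. 15.] yaw 51.2 px [443. 231.]
160 [0.5867 0.0456 0.1299] rectc [0.5849 0.0454] LxW [67. 12.] yaw 3.8 px [380. 290.]
63 [0.57   0.0848 0.1281] rectc [0.5696 0.0849] LxW [17. 17.] yaw 120.6 px [400. 290.]
173 [0.5816 0.1251 0.1296] rectc [0.5791 0.1253] LxW [65. 12.] yaw 3.4 px [417. 301.]
rest0 354 [ 0.6506 -0.4677  0.1915] rectc [ 0.6487 -0.471 ] LxW [149.  15.] yaw 51.8 px [155. 219.]
green 349 [ 0.6306 -0.2957  0.1917] rectc [ 0.6284 -0.2948] LxW [148.  15.] yaw 141.9 px [226. 238.]
dark 254 [ 0.4573 -0.3116  0.1915] rectc [ 0.4549 -0.3137] LxW [121.  15.] yaw 51.2 px [257. 178.]
spanner 871 [0.3857 0.208  0.0284] rectc [0.3806 0.2016] LxW [253.  53.] yaw 73.3 px [465. 263.]
shaft 295 [0.3831 0.2006 0.0415] rectc [0.3819 0.2003] LxW [110.  20.] yaw 72.9 px [463. 258.]
```

View pics/final.png

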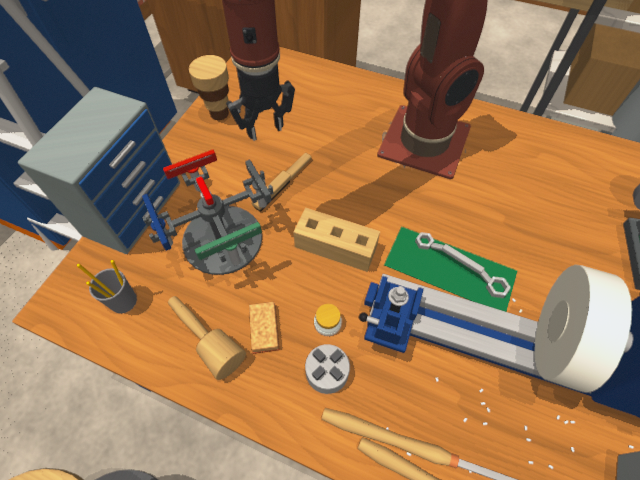

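```bash
python3 -c "
from rig import arm
print(arm.sign_off()); print(arm.observe()['time_s'])"
```

```text
the job is handed in; nothing more can be done
None
the job is handed in; nothing more can be done
```

I carried out the whole job and handed it in at about 77 s of the 210 s allowed; sign-off gave no verdict.

- **Nut:** the yellow mark turned about 190° anticlockwise with the spanner, which I make about 3.5 rad from tight. I took that reading at the end of the last stroke and did not repeat it after the base had moved.
- **Base:** it slid about 0.129 m along the bed, so it is at its stop. It was pulled along by its own rest after the nut was loose.
- **Spanner:** it lies flat on the mat with its middle at about (0.382, 0.200). That is about 15 mm from where I started, still well inside the mat.
- **Rests:** blue, green and dark iron each hang on their own fork, and red is still on its own. All bar tops measured 0.191–0.192 m, where they should be. Their middles are within a few mm of the forks; one view put red about 10 mm off, but its bar was partly hidden.
- **Bystanders:** none looked moved in the final picture.

**Checks that failed or disagreed along the way:**
- **Fingertips:** they sit about 31 mm higher than the reported TCP. My first grasp of the spanner closed on nothing, and I corrected the height from then on.
- **Second stroke:** the spanner had tilted in the grip, so its ring rode on top of the nut and turned it hardly at all. I levelled it by tilting the tool and repeated the stroke.
- **Cameras:** the wrist camera and the fixed cameras differed by 2–4 mm on the spanner, the nut and the tree handle. I averaged them or checked against the fixed views before each placing.

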